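# Pack the fly-tying trays for the next club night

### The arm

A 6-joint arm with a two-finger parallel gripper is mounted at the origin on the work surface. World frame = base frame: x ahead of the robot, y to its left, z up, the work surface at z = 0. Lengths are in m, angles in rad, forces in N, time in s.
With the tool pointing down it reaches from about 0.325 to 0.75 m from the base axis. Payload 7.6 kg.
Tool frame: the origin (TCP) lies midway between the tips of the shut fingers; the grasp point (between the pads) lies 19 mm behind it; x points along the fingers, y is the direction in which the jaws open and shut, and the axes are right-handed (so a half turn about x gives the same grasp; the last joint's range is limited). The gripper opens to 85 mm and grips with 20 to 120 N. Pads are 22 mm wide; open, the fingers measure 114 mm over their backs; the gripper's body (76 mm by 85 mm) begins 54 mm behind the grasp point. The pads swing forward as they close: fully open they stand 13 mm farther back than shut.
Start: joints at [1.124, 0.052, 1.401, -0, 1.689, -0.07], TCP at [0.193, 0.488, 0.209] pointing down, gripper open.
Joint ranges: [-2.9, 2.9], [-0.91, 2.17], [0.12, 2.37], [-1.06, 4.2], [0.26, 2.73], [-2.93, 2.93]. Speed limits (rad/s): [2.57, 2.57, 3.01, 3.14, 3.14, 3.14].

### API

Orientations are given as a unit quaternion [w, x, y, z].
In Python, from bench import env, cams gives the robot as it stands.
- The arm moves only by the tool arm_command, never from a script. Its argument "steps" is one flat list of numbers, 5 for each row, row after row: the gripper's target within -1 to 1 (shut at 1, half-way at 0, fully open at -1), then the shift along the tool's x, y, z in m, then the turn about the tool's x in rad. A call has 1 to 8 rows; each row shifts and turns the pose as measured when the row begins, along the tool's axes as they then stand; what a row does not reach is not made up. A row lasts 1/12 s, in which the tool goes at most 41.7 mm and 7.16 degrees, less where a joint would pass 70% of its speed; a pose out of reach is approached as far as the arm can. A call with a gripper value outside its range is refused whole. The fingers move at their own pace and stop on an object; "grip_force" is the grip in N (left out, the last holds). Time passes only in rows, so rows that do not move let the fingers close. It gives the time, the measured TCP pose, the force and the opening at its end, in the units of the state.
- env.state(): the state, without advancing time (a new reading comes with each control period).
- cams.camera(name): name is "scene" or "top" or "wrist"; returns (picture, depth): 400x640x3 uint8, red, green, blue; 400x640 float32, m along the optical axis (not along the pixel's ray), 0 where there is no reading.
- cams.camera_model(name): a dict with "vfov" (degrees; the focal length in pixels is half the picture's height over the tangent of half this angle, whatever the lens; pixels are square), "cx", "cy" (the principal point, pixels), "view" (4x4, takes a point from world to camera coordinates); the wrist camera has in their place "hand_eye" (4x4, takes a point from camera to tool coordinates, whose origin is the TCP and whose axes are the tool frame's). Camera axes: x right, y up, looking along -z (the intrinsics and any distortion apply to the point x, -y, -z); pixel columns grow to the right and rows downward; lengths in m; the calibration is good to about 2 mm. A picture is of the moment at which its call begins: read the wrist's pose just before it. camera_model takes no time and is no camera call.
- env.job_done(): hands the job in, once; it reports no verdict.
The state is a dict: "time": time; "qpos": joint angles; "joint_vel": joint speeds; "tau": joint torques, N m; "tool_pos": TCP position; "eef_rot": TCP orientation; "ft_force": force on the tool from outside, world axes, zero at the start; "ft_torque": the same for the moment, N m; "gripper_width": finger opening in m.
Only numpy, scipy, OpenCV 4.12 (cv2) and the standard library are available. Lean on these libraries where they do the work, as an engineer would, in place of code of your own. Each camera call takes 0.05 s, during which the arm holds its last target. There are 200 camera calls.

### The job

Pack up the tying station: thread the ring boxes with blue lids down the post of the blue tray, largest at the bottom and smallest on top, lids up and each fully home; then set the green tray on the blue one turned half a turn (orange ends at opposite sides) so that it rests level on the ledges instead of nesting, and only then thread the green-lidded ring boxes down its post in the same way. Last, put the white tray on top of the green one, again with its orange end opposite to the green tray's, resting on the ledges, and leave the vice, the varnish bottle, the scissors and the mug where they are.

Things in the scene. Friction and masses are not known exactly. Their poses are not given: they have to be found in the camera images.
- base_mid (a point): Blue tray, fixed to the table: an open stack-nest tray 170 mm long (its x axis), 130 wide, 66 high, walls 5 mm. Its lowest 18 mm are a narrower foot, 154 x 114 mm; its mouth is 160 x 120 mm inside, so the foot of a tray above drops in with 3 mm of play all round. z is up. This point: on the tray's vertical centre line, 33 mm above its underside.
- base_tab (a point): Blue tray's orange-banded end wall (the end towards its own +x): 82.5 mm from the centre line, 33 mm above the underside. A tray put on another with orange ends on the SAME side nests (sinks 18 mm; underside 48 mm above the lower tray's underside); with orange ends OPPOSITE its foot rests on the ledges (sinks 6 mm; underside 60 mm above).
- base_post (a point): Top of the blue tray's post: aluminium, 12 x 12 mm square with sides along the tray's x and y, in the middle of the 4 mm thick floor; its top is 46 mm above the underside, 20 mm below the rim. All three trays have this post.
- base_ledge (a point): Top of one of the blue tray's four ledges, 6 mm below the rim: pillars 18 mm long standing out 9 mm from the long walls, on both sides at 45 mm from the middle towards the orange end and 25 mm towards the plain end. The foot has grooves at the same places, which let a tray nest. All three trays have these.
- green_mid (a point): The green tray, loose, 0.2 to 0.33 kg, of just the same shape and size as the blue one (170 x 130 x 66 mm, 12 mm square post, ledges). It can be lifted and turned by pinching its post from above: there is free room round the post down to the floor. x: long axis, towards its orange end; z up. This point: on the centre line, 33 mm above its underside.
- green_tab (a point): The green tray's orange-banded end wall: a point 82.5 mm from the tray's centre line along its own +x, 33 mm above its underside.
- white_mid (a point): The white tray, loose, 0.2 to 0.33 kg, of just the same shape and size as the blue one (170 x 130 x 66 mm, 12 mm square post, ledges). It can be lifted and turned by pinching its post from above: there is free room round the post down to the floor. x: long axis, towards its orange end; z up. This point: on the centre line, 33 mm above its underside.
- white_tab (a point): The white tray's orange-banded end wall: a point 82.5 mm from the tray's centre line along its own +x, 33 mm above its underside.
- blue_L_c (a point): The large ring box with a blue lid (it may be absent): a closed, flat octagonal box like a ring, 60 mm across its flats, 12 mm high, 40 g, with an octagonal hole 22 mm across flats straight through its middle; it lies flat with the lid up. This point is its centre, 6 mm above its underside; z is up; flats face its x axis and every 45 degrees on.
- blue_M_c (a point): The middle-sized ring box with a blue lid (it may be absent): a closed, flat octagonal box like a ring, 48 mm across its flats, 12 mm high, 40 g, with an octagonal hole 22 mm across flats straight through its middle; it lies flat with the lid up. This point is its centre, 6 mm above its underside; z is up; flats face its x axis and every 45 degrees on.
- blue_S_c (a point): The small ring box with a blue lid (it may be absent): a closed, flat octagonal box like a ring, 36 mm across its flats, 12 mm high, 40 g, with an octagonal hole 22 mm across flats straight through its middle; it lies flat with the lid up. This point is its centre, 6 mm above its underside; z is up; flats face its x axis and every 45 degrees on.
- green_L_c (a point): The large ring box with a green lid (it may be absent): a closed, flat octagonal box like a ring, 60 mm across its flats, 12 mm high, 40 g, with an octagonal hole 22 mm across flats straight through its middle; it lies flat with the lid up. This point is its centre, 6 mm above its underside; z is up; flats face its x axis and every 45 degrees on.
- green_M_c (a point): The middle-sized ring box with a green lid (it may be absent): a closed, flat octagonal box like a ring, 48 mm across its flats, 12 mm high, 40 g, with an octagonal hole 22 mm across flats straight through its middle; it lies flat with the lid up. This point is its centre, 6 mm above its underside; z is up; flats face its x axis and every 45 degrees on.
- green_S_c (a point): The small ring box with a green lid (it may be absent): a closed, flat octagonal box like a ring, 36 mm across its flats, 12 mm high, 40 g, with an octagonal hole 22 mm across flats straight through its middle; it lies flat with the lid up. This point is its centre, 6 mm above its underside; z is up; flats face its x axis and every 45 degrees on.
- vise: Bystander: a brass and steel pedestal vice on a 100 x 75 mm base plate, about 170 mm high; origin under the middle of the plate.
- varnish: Bystander: a small white varnish bottle, 30 mm across, 65 mm high; origin under its middle.
- scissors: Bystander: a pair of small scissors with pink handles lying flat, about 110 mm long; origin on the table under the middle.
- mug: Bystander: a white mug, 76 mm across, 90 mm high; origin under its middle.

How it is judged:
By the outcome, as a careful person would: the job done as asked, in the order asked, and still so for the second after the job is handed in, with the robot touching nothing.
Of blue_L, blue_M, blue_S only 2 to 3 are there at a start; the rules pass over those that are not, and their reading is None.
Of green_L, green_M, green_S only 2 to 3 are there at a start; the rules pass over those that are not, and their reading is None.
At some moment in a run one of blue_L, blue_M, blue_S, green_L, green_M, green_S, green, white may be knocked a few centimetres aside while the robot is not near it.
It also fails if it takes over 210 s, if anything falls off the work surface, if the arm or the gripper's body presses on something with over 40 N, if the wrist force passes 120 N, or if a joint passes its speed limit or range.

## Working session

There is one attempt and no reset: what is moved stays moved. The work goes in short steps, Python scripts to look and compute and a tool call to move; the robot and the scene stay as the last step left them, time stands still between calls to the robot, and variables do not carry over. Pictures are saved under pics/ and viewed, about 12 in all and at most 16, crops included, and the job is handed in when it is done.

Besides the shell and the picture viewer there is one more tool, called after ">>>" as name(argument=value, ...) on one line, values as JSON. arm_command: Moves the arm, as the interface text tells. Its arguments: {"type":"object","properties":{"steps":{"type":"array"},"grip_force":{"type":"number"}},"required":["steps"]}

```bash
ls; mkdir -p pics; python3 - <<'E'
from bench import env, cams
import cv2,numpy as np
for n in("scene","top"):
    p,d=cams.camera(n); cv2.imwrite(f"pics/{n}0.png",p[:,:,::-1]); np.save(f"pics/{n}0.npy",d)
    print(n,cams.camera_model(n))
m=cams.camera_model("wrist");print(m)
print(env.state())
E
```

```text
pics
scene {'vfov': 53.180863834935, 'cx': 319.2959009954016, 'cy': 201.2584804718589, 'view': array([[-0.04360197,  0.99894177,  0.01463616,  0.04678294],
       [-0.7918481 , -0.04348803,  0.60916777,  0.37521485],
       [ 0.60915962,  0.0149713 ,  0.79290631, -1.62552677],
       [ 0.        ,  0.        ,  0.        ,  1.        ]])}
top {'vfov': 56.22584962497726, 'cx': 322.7965643311905, 'cy': 194.1721552647427, 'view': array([[-0.04070745, -0.99916242, -0.00416693,  0.02252605],
       [ 0.97919442, -0.04072299,  0.19879619, -0.51841048],
       [-0.19879937,  0.00401226,  0.98003199, -1.33388151],
       [ 0.        ,  0.        ,  0.        ,  1.        ]])}
{'vfov': 63.89065103828006, 'cx': 316.2843223103473, 'cy': 194.67257422555093, 'hand_eye': array([[-4.23345815e-04,  2.80895143e-01, -9.59738370e-01,
        -1.64437951e-01],
       [ 9.99999468e-01,  1.02178273e-03, -1.42050987e-04,
         3.48886401e-04],
       [ 9.40742661e-04, -9.59737920e-01, -2.80895426e-01,
        -7.13077661e-02],
       [ 0.00000000e+00,  0.00000000e+00,  0.00000000e+00,
         1.00000000e+00]])}
{'time': 0.1, 'qpos': array([ 1.12367468e+00,  5.27841760e-02,  1.40161216e+00,  1.17477368e-06,
        1.68863670e+00, -7.02819052e-02]), 'joint_vel': array([ 1.97350571e-04, -1.04647510e-03, -4.57883381e-03, -2.29246318e-03,
       -3.87136942e-04,  3.06917128e-05]), 'tau': array([ 6.91378937e-04, -3.82576311e+01, -3.60989392e+01, -1.08996419e-04,
        4.71223830e-03,  2.80032808e-06]), 'tool_pos': array([0.1930281 , 0.48789683, 0.20845682]), 'eef_rot': array([ 0.69446115,  0.13195374,  0.69472251, -0.13293814]), 'ft_force': array([-0.23189011, -0.58287197, -0.2337611 ]), 'ft_torque': array([-0.03817484, -0.01032649,  0.00366734]), 'gripper_width': 0.08531846790158862}
```

View pics/top0.png

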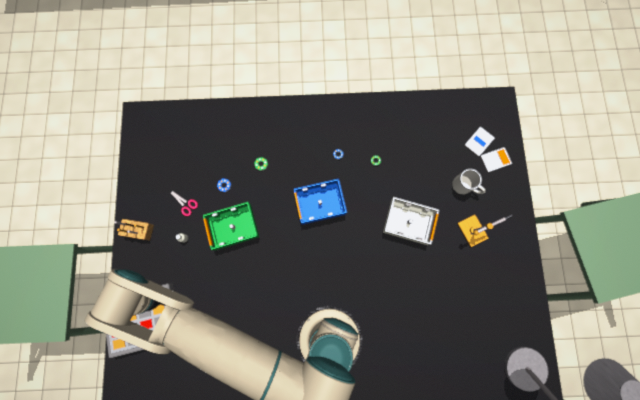

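View pics/scene0.png

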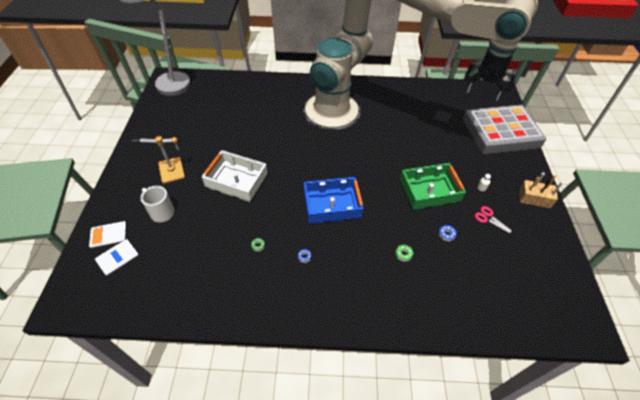

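```bash
cat > h.py <<'E'
from bench import env, cams
import cv2, numpy as np, time
from scipy.spatial.transform import Rotation as R
def rot(s): q=s["eef_rot"]; return R.from_quat([q[1],q[2],q[3],q[0]]).as_matrix()
def shot(n, save=None):
    s=env.state(); p,d=cams.camera(n); m=cams.camera_model(n)
    if n=="wrist":
        T=np.eye(4); T[:3,:3]=rot(s); T[:3,3]=s["tool_pos"]; C=T@m["hand_eye"]
    else: C=np.linalg.inv(m["view"])
    f=200/np.tan(np.radians(m["vfov"])/2)
    if save: cv2.imwrite(f"pics/{save}.png",p[:,:,::-1])
    return dict(p=p,d=d,C=C,f=f,cx=m["cx"],cy=m["cy"])
def ray(v,u,w):
    r=np.stack([(np.asarray(u,float)-v["cx"])/v["f"],-(np.asarray(w,float)-v["cy"])/v["f"],-np.ones(np.shape(u))],-1)
    return r@v["C"][:3,:3].T
def at_z(v,u,w,z):
    r=ray(v,u,w); o=v["C"][:3,3]; return o+r*((z-o[2])/r[...,2])[...,None]
def cloud(v):
    w,u=np.mgrid[:400,:640]; return v["C"][:3,3]+ray(v,u,w)*v["d"][...,None]
def proj(v,P):
    c=(np.asarray(P)-v["C"][:3,3])@v["C"][:3,:3]; return v["cx"]+v["f"]*c[...,0]/-c[...,2], v["cy"]-v["f"]*c[...,1]/-c[...,2]
def colmask(v,name):
    h,s,b=[x.astype(int) for x in cv2.split(cv2.cvtColor(v["p"],cv2.COLOR_RGB2HSV))]
    lo,hi=dict(blue=(98,125),green=(45,80),orange=(5,22))[name]
    return ((h>=lo)&(h<=hi)&(s>100)&(b>60)).astype(np.uint8)
def comps(v,name,amin=15):
    n,l,st,c=cv2.connectedComponentsWithStats(colmask(v,name),connectivity=8)
    return [(st[i],c[i],l==i) for i in range(1,n) if st[i][4]>=amin]
def wrap(a,p): return (a+p/2)%p-p/2
def go(P=None,yaw=None,period=np.pi):
    """tool-axis deltas from the present pose to TCP P (world), jaw direction yaw (tool y in world)."""
    s=env.state(); M=rot(s); y0=np.arctan2(M[1,1],M[0,1])
    print("t %.1f tcp %s yaw %.2fdeg tilt %.2fdeg w %.4f q6 %.2f F %s"%(s["time"],np.round(s["tool_pos"],4),np.degrees(y0),np.degrees(np.arccos(-M[2,0])),s["gripper_width"],s["qpos"][5],np.round(s["ft_force"],1)))
    if P is not None: print(" shift tool xyz mm",np.round(1000*M.T@(np.asarray(P)-s["tool_pos"]),1))
    if yaw is not None: print(" turn about tool x rad %.4f"%(-wrap(yaw-y0,period)))
E
python3 - <<'E'
from h import *
go()
for n in("top","scene"):
    v=shot(n); X=cloud(v)
    for c in("blue","green","orange"):
        for st,ce,m in comps(v,c):
            ok=m&(v["d"]>0); q=X[ok]
            print(n,c,st[4],np.round(ce,1),"plane12",np.round(at_z(v,ce[0],ce[1],.012),3)[:2],"cloud",np.round(np.median(q,0),3),"zmax %.3f"%np.percentile(q[:,2],95),"ext",np.round(np.ptp(q,0),3))
E
```

```text
t 0.1 tcp [0.193  0.4879 0.2085] yaw 68.41deg tilt 0.08deg w 0.0853 q6 -0.07 F [-0.2 -0.6 -0.2]
top blue 53 [479.4 140.7] plane12 [ 0.715 -0.621] cloud [ 0.717 -0.623  0.004] zmax 0.009 ext [0.038 0.043 0.011]
top blue 38 [336.1 153.4] plane12 [ 0.687 -0.057] cloud [ 0.689 -0.057  0.008] zmax 0.014 ext [0.046 0.029 0.02 ]
top blue 16 [341.6 153.7] plane12 [ 0.685 -0.079] cloud [ 0.688 -0.081  0.001] zmax 0.010 ext [0.023 0.017 0.018]
top blue 128 [223.3 184.6] plane12 [0.58  0.381] cloud [0.582 0.382 0.007] zmax 0.013 ext [0.058 0.059 0.024]
top blue 1673 [320.9 200.6] plane12 [0.502 0.009] cloud [0.504 0.009 0.006] zmax 0.064 ext [0.179 0.204 0.08 ]
top green 104 [260.5 163.2] plane12 [0.66  0.238] cloud [0.662 0.24  0.008] zmax 0.016 ext [0.057 0.052 0.025]
top green 1657 [231.5 225. ] plane12 [0.423 0.348] cloud [0.424 0.348 0.007] zmax 0.065 ext [0.183 0.215 0.082]
top orange 104 [503.2 156.5] plane12 [ 0.647 -0.705] cloud [ 0.647 -0.708  0.005] zmax 0.010 ext [0.06  0.044 0.014]
top orange 67 [296.8 205.3] plane12 [0.488 0.101] cloud [0.484 0.1   0.063] zmax 0.068 ext [0.095 0.0
[... 4533 characters left out ...]
49]
scene orange 142 [212.3 163.9] plane12 [ 0.339 -0.412] cloud [ 0.366 -0.397  0.057] zmax 0.067 ext [0.16  0.068 0.079]
scene orange 554 [170.8 170. ] plane12 [ 0.376 -0.55 ] cloud [ 0.377 -0.549  0.01 ] zmax 0.021 ext [0.133 0.117 0.057]
scene orange 160 [456.  177.6] plane12 [0.355 0.446] cloud [0.386 0.427 0.056] zmax 0.068 ext [0.159 0.062 0.077]
scene orange 852 [538.1 193.1] plane12 [0.409 0.714] cloud [0.438 0.696 0.046] zmax 0.081 ext [0.147 0.15  0.119]
scene orange 107 [358. 192.] plane12 [0.438 0.103] cloud [0.466 0.1   0.06 ] zmax 0.067 ext [0.15  0.032 0.08 ]
scene orange 136 [ 97.  235.2] plane12 [ 0.654 -0.702] cloud [ 0.651 -0.706  0.006] zmax 0.010 ext [0.058 0.039 0.011]
```

>>> arm_command(steps=[-1, -0.008, -0.009, 0.035, 0, -1, -0.008, -0.009, 0.035, 0, -1, -0.008, -0.009, 0.035, 0, -1, -0.008, -0.009, 0.035, 0, -1, -0.008, -0.009, 0.035, 0, -1, -0.008, -0.009, 0.035, 0, -1, -0.008, -0.009, 0.035, 0, -1, -0.008, -0.009, 0.035, 0], grip_force=40)

```text
time: 0.87
tool_pos: [0.4304, 0.3145, 0.2707]
eef_rot: [0.694, 0.125, 0.697, -0.13]
ft_force: [0.3, 0.4, -0.4]
gripper_width: 0.0851
```

>>> arm_command(steps=[-1, -0.008, -0.009, 0.035, 0, -1, -0.008, -0.009, 0.035, 0, -1, -0.008, -0.009, 0.035, 0, -1, -0.008, -0.009, 0.03, 0, -1, 0, 0, 0, 0, -1, 0, 0, 0, 0])

```text
time: 1.37
tool_pos: [0.5538, 0.2221, 0.3027]
eef_rot: [0.693, 0.128, 0.697, -0.134]
ft_force: [0.0, 0.9, -0.8]
gripper_width: 0.0858
```

```bash
python3 - <<'E'
from h import *
go()
v=shot("wrist","w1"); X=cloud(v)
for c in("blue","green","orange"):
    for st,ce,m in comps(v,c,60):
        q=X[m&(v["d"]>0)]
        print(c,st[4],np.round(ce,1),"plane12",np.round(at_z(v,ce[0],ce[1],.012),4)[:2],"cloud",np.round(np.median(q,0),3),"ext",np.round(np.ptp(q,0),3))
E
```

```text
t 1.4 tcp [0.5538 0.2221 0.3027] yaw 68.71deg tilt 0.58deg w 0.0858 q6 -0.88 F [ 0.   0.9 -0.8]
blue 13116 [151.9 171.8] plane12 [ 0.4907 -0.0124] cloud [ 0.49  -0.01   0.017] ext [0.186 0.246 0.071]
blue 448 [431.9 130. ] plane12 [0.5804 0.3822] cloud [0.58  0.383 0.011] ext [0.056 0.056 0.016]
green 10448 [365.   35.4] plane12 [0.4329 0.3345] cloud [0.436 0.325 0.005] ext [0.149 0.229 0.071]
green 152 [353.6 216.3] plane12 [0.6613 0.238 ] cloud [0.665 0.238 0.011] ext [0.056 0.054 0.015]
green 95 [102.2 302.4] plane12 [ 0.6539 -0.198 ] cloud [ 0.65  -0.197  0.011] ext [0.158 0.39  0.391]
orange 119 [202.5 139.1] plane12 [0.4753 0.0779] cloud [0.477 0.098 0.065] ext [0.096 0.019 0.004]
```

View pics/w1.png

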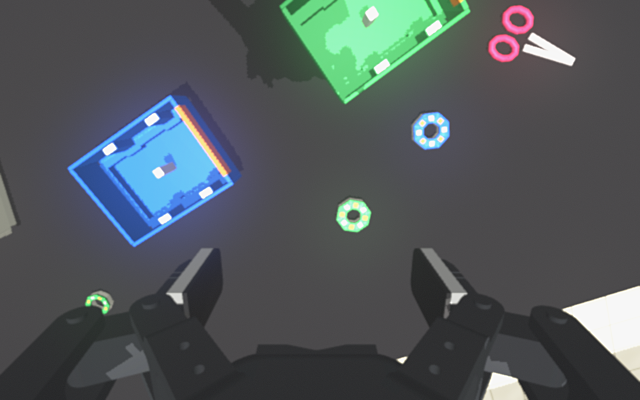

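>>> arm_command(steps=[-1, 0.022, 0.03, -0.015, 0, -1, 0.022, 0.03, -0.015, 0, -1, 0.022, 0.03, -0.015, 0, -1, 0.022, 0.03, -0.015, 0, -1, 0.022, 0.025, -0.012, 0, -1, 0, 0, 0, 0, -1, 0, 0, 0, 0])

```text
time: 2.0
tool_pos: [0.5309, 0.3937, 0.187]
eef_rot: [0.694, 0.126, 0.697, -0.132]
ft_force: [0.8, -0.8, 0.6]
gripper_width: 0.0855
```

```bash
cat >> h.py <<'E'
from scipy.optimize import minimize
def ring(v,name,near=None,zt=.012):
    """octagon fit to a ring lid seen in view v: centre, flat-normal angle (mod 45deg), flats size"""
    out=[]
    m=colmask(v,name); m=cv2.morphologyEx(m,cv2.MORPH_CLOSE,np.ones((5,5),np.uint8))
    cs,_=cv2.findContours(m,cv2.RETR_EXTERNAL,cv2.CHAIN_APPROX_NONE)
    for c in cs:
        a=cv2.contourArea(c)
        if a<150: continue
        P=at_z(v,c[:,0,0],c[:,0,1],zt)[:,:2]
        H=cv2.convexHull((P*1e5).astype(np.int32))[:,0]/1e5
        A=cv2.contourArea((H*1e3).astype(np.float32)); 
        if not 600<A<4500: continue
        c0=P.mean(0)
        if near is not None and np.hypot(*(c0-near))>.05: continue
        def supp(p):
            k=p[2]+np.arange(8)*np.pi/4; d=(P-p[:2])@np.array([np.cos(k),np.sin(k)])
            return np.mean((d.max(1)-p[3])**2)*1e6
        b=min((minimize(supp,[*c0,t,.024],method="Nelder-Mead",options=dict(xatol=1e-6,fatol=1e-7)) for t in np.radians([0,11,22,33])),key=lambda r:r.fun)
        out.append((b.x[:2],np.degrees(b.x[2])%45,2*b.x[3],b.fun,A))
        print(name,"c",np.round(b.x[:2],4),"flat ang %.1f"%(np.degrees(b.x[2])%45),"size %.1f area-size %.1f res %.2f"%(2e3*b.x[3],np.sqrt(A/.828),b.fun), "pix",c[:,0].mean(0).round())
    return out
E
python3 - <<'E'
from h import *
go()
v=shot("wrist","w2"); ring(v,"blue"); ring(v,"green")
cv2.imwrite("pics/w2c.png",cv2.resize(v["p"][:,:,::-1],None,fx=1.25,fy=1.25))
E
```

```text
t 2.0 tcp [0.5309 0.3937 0.187 ] yaw 69.03deg tilt 0.57deg w 0.0855 q6 -0.62 F [ 0.8 -0.8  0.6]
blue c [0.5807 0.3807] flat ang 30.8 size 49.1 area-size 49.8 res 0.10 pix [323. 214.]
green c [0.6599 0.2378] flat ang 14.4 size 48.8 area-size 49.5 res 0.16 pix [237. 310.]
```

View pics/w2c.png

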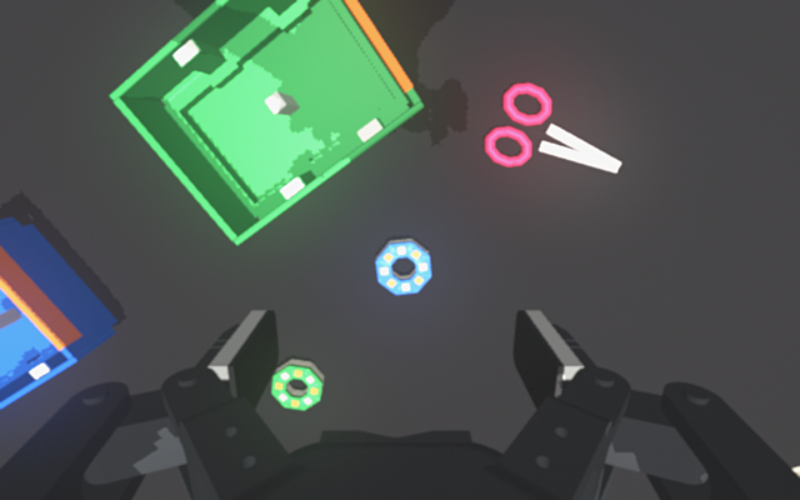

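```bash
python3 - <<'E'
from h import *
v=shot("wrist")
for c in((190,192),(337,84),(88,77),(223,83)): print(c,at_z(v,*[float(x) for x in c],.066 if c!=(223,83) else .046).round(4))
X=cloud(v); q=X[180:250,290:360].reshape(-1,3); q=q[(np.hypot(q[:,0]-.5807,q[:,1]-.3807)<.023)]
print("ring top z pct",np.percentile(q[:,2],[5,50,90]).round(4))
b=(.5807,.3807)
go([*b,.10],np.radians(75.8))
E
```

```text
(190, 192) [0.4969 0.2803 0.066 ]
(337, 84) [0.4568 0.4397 0.066 ]
(88, 77) [0.3763 0.2461 0.066 ]
(223, 83) [0.4185 0.3454 0.046 ]
ring top z pct [-0.0008  0.0115  0.0127]
t 2.1 tcp [0.5315 0.3926 0.1875] yaw 68.94deg tilt 0.55deg w 0.0855 q6 -0.62 F [ 0.9 -0.7  0.6]
 shift tool xyz mm [87.3  7.4 50.4]
 turn about tool x rad -0.1197
```

>>> arm_command(steps=[-1, 0.029, 0.003, 0.017, -0.04, -1, 0.029, 0.004, 0.017, -0.04, -1, 0.029, 0.004, 0.017, -0.04, -1, 0, 0, 0, 0, -1, 0, 0, 0, 0, -1, 0, 0, 0, 0])

```text
time: 2.6
tool_pos: [0.5885, 0.3836, 0.1101]
eef_rot: [0.705, 0.088, 0.698, -0.086]
ft_force: [-0.0, 0.1, -1.0]
gripper_width: 0.0853
```

```bash
python3 - <<'E'
from h import *
v=shot("wrist","w3"); r=ring(v,"blue",(.58,.38))
r and go([*r[0][0],.0],np.radians(75.8))
print(proj(v,[.5807,.3807,.012]))
E
```

```text
blue c [0.5808 0.3808] flat ang 30.7 size 48.8 area-size 49.0 res 0.05 pix [310. 179.]
t 2.6 tcp [0.5888 0.384  0.1115] yaw 75.86deg tilt 0.66deg w 0.0856 q6 -0.80 F [ 0.7 -0.1  0.8]
 shift tool xyz mm [111.4  -5.6  -8.2]
 turn about tool x rad 0.0010
(np.float64(309.89268740516036), np.float64(179.52055709189233))
```

>>> arm_command(steps=[-1, 0.03, -0.002, -0.003, 0, -1, 0.03, -0.002, -0.003, 0, -1, 0.025, -0.001, -0.002, 0, -1, 0.01, 0, 0, 0, -1, 0, 0, 0, 0, -1, 0, 0, 0, 0, -1, 0, 0, 0, 0])

```text
time: 3.23
tool_pos: [0.5865, 0.3864, 0.0354]
eef_rot: [0.714, 0.095, 0.689, -0.08]
ft_force: [0.1, -0.2, 0.1]
gripper_width: 0.0854
```

```bash
python3 - <<'E'
from h import *
go([.5808,.3808,.0],np.radians(75.8))
E
```

```text
t 3.2 tcp [0.5865 0.3864 0.0354] yaw 75.79deg tilt 2.36deg w 0.0854 q6 -0.79 F [ 0.1 -0.2  0.1]
 shift tool xyz mm [35.  -7.7 -5.3]
 turn about tool x rad -0.0001
```

```bash
sed -i 's/^    if P is not None: print/    print(" tool x axis (world) deg off: %.2f %.2f  radial %.2f tang %.2f"%(*np.degrees(M[:2,0]),np.degrees(M[:2,0]@[np.cos(s["qpos"][0]),np.sin(s["qpos"][0])]),np.degrees(M[:2,0]@[-np.sin(s["qpos"][0]),np.cos(s["qpos"][0])])),"q",np.round(s["qpos"],3),"v",np.round(s["joint_vel"],3))\n&/' h.py
python3 -c "
from h import *
go()"
```

```text
t 3.2 tcp [0.5865 0.3864 0.0354] yaw 75.79deg tilt 2.36deg w 0.0854 q6 -0.79 F [ 0.1 -0.2  0.1]
 tool x axis (world) deg off: 2.14 1.00  radial 2.35 tang -0.22 q [ 0.532  0.623  1.048 -0.004  1.43  -0.79 ] v [ 0.003 -0.027 -0.027  0.002  0.013  0.001]
```

>>> arm_command(steps=[-1, 0, -0.002, -0.002, 0, -1, 0, -0.002, -0.002, 0, -1, 0, -0.002, -0.001, 0, -1, 0, -0.001, -0.001, 0])

```text
time: 3.57
tool_pos: [0.5812, 0.3824, 0.0421]
eef_rot: [0.717, 0.098, 0.686, -0.078]
ft_force: [-0.1, -0.4, -0.2]
gripper_width: 0.0856
```

```bash
python3 -c "
from h import *
go([.5808,.3808,.0],np.radians(75.8))"
```

```text
t 3.6 tcp [0.5812 0.3824 0.0421] yaw 75.80deg tilt 2.94deg w 0.0856 q6 -0.79 F [-0.1 -0.4 -0.2]
 tool x axis (world) deg off: 2.64 1.30  radial 2.93 tang -0.22 q [ 0.531  0.59   1.081 -0.004  1.419 -0.791] v [ 0.003 -0.066  0.067  0.001 -0.021  0.002]
 shift tool xyz mm [42.  -3.1 -1.6]
 turn about tool x rad 0.0000
```

>>> arm_command(steps=[-1, 0, 0, 0, 0, -1, 0, 0, 0, 0, -1, 0, 0, 0, 0, -1, 0, 0, 0, 0])

```text
time: 3.9
tool_pos: [0.5813, 0.3823, 0.0433]
eef_rot: [0.717, 0.098, 0.686, -0.077]
ft_force: [-0.7, -0.3, -0.3]
gripper_width: 0.0852
```

```bash
python3 -c "
from h import *
go([.5808,.3808,.0],np.radians(75.8))"
```

```text
t 3.9 tcp [0.5813 0.3823 0.0433] yaw 75.79deg tilt 3.03deg w 0.0852 q6 -0.79 F [-0.7 -0.3 -0.3]
 tool x axis (world) deg off: 2.71 1.34  radial 3.02 tang -0.22 q [ 0.53   0.588  1.082 -0.004  1.419 -0.791] v [-0.001  0.     0.001 -0.     0.001  0.001]
 shift tool xyz mm [43.2 -3.1 -1.8]
 turn about tool x rad -0.0001
```

>>> arm_command(steps=[-1, 0, 0.02, 0.02, 0, -1, 0, 0, 0, 0, -1, 0, 0, 0, 0, -1, 0, 0, 0, 0])

```text
time: 4.23
tool_pos: [0.6023, 0.3949, 0.0366]
eef_rot: [0.713, 0.095, 0.69, -0.08]
ft_force: [-0.6, 1.0, 0.4]
gripper_width: 0.0857
```

```bash
python3 -c "
from h import *
go([.5808,.3808,.0],np.radians(75.8))"
```

```text
t 4.2 tcp [0.6023 0.3949 0.0366] yaw 75.77deg tilt 2.21deg w 0.0857 q6 -0.79 F [-0.6  1.   0.4]
 tool x axis (world) deg off: 2.01 0.92  radial 2.20 tang -0.22 q [ 0.531  0.676  0.969 -0.004  1.458 -0.791] v [ 0.002  0.006  0.001 -0.001  0.004  0.001]
 shift tool xyz mm [ 35.6 -19.8 -18.5]
 turn about tool x rad -0.0004
```

>>> arm_command(steps=[-1, -0.03, 0, 0, 0, -1, 0, 0, 0, 0, -1, 0, 0, 0, 0, -1, 0, 0, 0, 0])

```text
time: 4.57
tool_pos: [0.6008, 0.3942, 0.0693]
eef_rot: [0.714, 0.095, 0.689, -0.08]
ft_force: [0.4, 0.0, 0.1]
gripper_width: 0.0859
```

```bash
python3 -c "
from h import *
go([.5808,.3808,.0],np.radians(75.8))"
```

```text
t 4.6 tcp [0.6008 0.3942 0.0693] yaw 75.78deg tilt 2.35deg w 0.0859 q6 -0.79 F [0.4 0.  0.1]
 tool x axis (world) deg off: 2.13 1.00  radial 2.34 tang -0.22 q [ 0.531  0.643  0.95  -0.004  1.508 -0.791] v [ 0.001 -0.008  0.022  0.003 -0.004 -0.   ]
 shift tool xyz mm [ 68.3 -19.7 -18.3]
 turn about tool x rad -0.0003
```

>>> arm_command(steps=[-1, 0.003, 0, 0, 0, -1, 0.003, 0, 0, 0, -1, 0.003, 0, 0, 0, -1, 0.003, 0, 0, 0, -1, 0.003, 0, 0, 0, -1, 0.003, 0, 0, 0, -1, 0.003, 0, 0, 0, -1, 0.003, 0, 0, 0])

```text
time: 5.23
tool_pos: [0.6012, 0.3943, 0.0427]
eef_rot: [0.714, 0.095, 0.689, -0.08]
ft_force: [-0.9, 0.0, 1.1]
gripper_width: 0.0854
```

```bash
python3 -c "
from h import *
go([.5808,.3808,.0],np.radians(75.8))"
```

```text
t 5.2 tcp [0.6012 0.3943 0.0427] yaw 75.78deg tilt 2.35deg w 0.0854 q6 -0.79 F [-0.9  0.   1.1]
 tool x axis (world) deg off: 2.13 1.00  radial 2.34 tang -0.22 q [ 0.531  0.665  0.973 -0.004  1.463 -0.791] v [ 0.     0.043  0.03   0.001 -0.065  0.001]
 shift tool xyz mm [ 41.7 -19.3 -17.8]
 turn about tool x rad -0.0003
```

>>> arm_command(steps=[-1, 0, -0.004, -0.004, 0, -1, 0, -0.004, -0.004, 0, -1, 0, -0.004, -0.004, 0, -1, 0, -0.003, -0.003, 0, -1, 0, -0.002, -0.002, 0, -1, 0, -0.001, -0.001, 0, -1, 0, 0, 0, 0, -1, 0, 0, 0, 0])

```text
time: 5.9
tool_pos: [0.5763, 0.3796, 0.041]
eef_rot: [0.714, 0.095, 0.69, -0.08]
ft_force: [1.1, -0.6, 0.6]
gripper_width: 0.0855
```

```bash
python3 -c "
from h import *
go([.5808,.3808,.0],np.radians(75.8))"
```

```text
t 5.9 tcp [0.5763 0.3796 0.041 ] yaw 75.78deg tilt 2.30deg w 0.0855 q6 -0.79 F [ 1.1 -0.6  0.6]
 tool x axis (world) deg off: 2.08 0.97  radial 2.29 tang -0.22 q [ 0.531  0.584  1.091 -0.004  1.426 -0.791] v [ 0.002 -0.009  0.004 -0.001 -0.003 -0.001]
 shift tool xyz mm [41.1  1.3  2.8]
 turn about tool x rad -0.0003
```

>>> arm_command(steps=[-1, 0, 0.028, 0.028, 0, -1, 0, 0.02, 0.02, 0, -1, 0, 0, 0, 0, -1, 0, 0, 0, 0, -1, 0, 0, 0, 0])

```text
time: 6.32
tool_pos: [0.627, 0.4099, 0.03]
eef_rot: [0.706, 0.089, 0.697, -0.086]
ft_force: [-1.2, 1.0, 0.5]
gripper_width: 0.0854
```

```bash
python3 -c "
from h import *
go([.5808,.3808,.0],np.radians(75.8))"
```

```text
t 6.3 tcp [0.627  0.4099 0.03  ] yaw 75.77deg tilt 0.82deg w 0.0854 q6 -0.79 F [-1.2  1.   0.5]
 tool x axis (world) deg off: 0.79 0.21  radial 0.79 tang -0.22 q [ 0.531  0.793  0.809 -0.004  1.526 -0.791] v [ 0.001  0.002 -0.006 -0.    -0.    -0.   ]
 shift tool xyz mm [ 29.2 -39.8 -38. ]
 turn about tool x rad -0.0005
```

>>> arm_command(steps=[-1, 0, -0.008, -0.008, 0, -1, 0, -0.008, -0.008, 0, -1, 0, -0.008, -0.008, 0, -1, 0, -0.008, -0.008, 0, -1, 0, -0.006, -0.006, 0, -1, 0, -0.004, -0.004, 0, -1, 0, -0.002, -0.002, 0, -1, 0, 0, 0, 0])

```text
time: 6.98
tool_pos: [0.5696, 0.376, 0.0363]
eef_rot: [0.709, 0.092, 0.694, -0.083]
ft_force: [0.5, 0.1, 0.4]
gripper_width: 0.0857
```

```bash
python3 -c "
from h import *
go([.5808,.3808,.0],np.radians(75.8))"
```

```text
t 7.0 tcp [0.5696 0.376  0.0363] yaw 75.79deg tilt 1.38deg w 0.0857 q6 -0.79 F [0.5 0.1 0.4]
 tool x axis (world) deg off: 1.29 0.51  radial 1.36 tang -0.22 q [ 0.531  0.581  1.105 -0.004  1.431 -0.791] v [-0.001 -0.03   0.013  0.    -0.003 -0.   ]
 shift tool xyz mm [36.6  6.9  9. ]
 turn about tool x rad -0.0001
```

>>> arm_command(steps=[-1, 0, 0.028, 0.028, 0, -1, 0, 0.02, 0.02, 0, -1, 0, 0, 0, 0, -1, 0, 0, 0, 0, -1, 0, 0, 0, 0, -1, 0, -0.006, -0.006, 0, -1, 0, -0.008, -0.006, 0, -1, 0, -0.007, -0.006, 0])

```text
time: 7.65
tool_pos: [0.5977, 0.3906, 0.0299]
eef_rot: [0.704, 0.088, 0.699, -0.087]
ft_force: [-0.1, -0.3, 0.2]
gripper_width: 0.0851
```

>>> arm_command(steps=[-1, 0, -0.006, -0.005, 0, -1, 0, -0.004, -0.003, 0, -1, 0, -0.002, -0.002, 0, -1, 0, -0.001, -0.001, 0, -1, 0, 0, 0, 0, -1, 0, 0, 0, 0])

```text
time: 8.15
tool_pos: [0.582, 0.3796, 0.0356]
eef_rot: [0.706, 0.089, 0.697, -0.085]
ft_force: [0.1, 0.2, 0.9]
gripper_width: 0.0855
```

```bash
python3 -c "
from h import *
go([.5808,.3808,.0],np.radians(75.8))"
```

```text
t 8.2 tcp [0.582  0.3796 0.0356] yaw 75.82deg tilt 0.79deg w 0.0855 q6 -0.80 F [0.1 0.2 0.9]
 tool x axis (world) deg off: 0.76 0.20  radial 0.76 tang -0.21 q [ 0.526  0.625  1.044 -0.004  1.459 -0.796] v [ 0.001 -0.009  0.     0.    -0.001 -0.001]
 shift tool xyz mm [35.6  0.6 -1.8]
 turn about tool x rad 0.0004
```

>>> arm_command(steps=[-1, 0.006, 0, -0.001, 0, -1, 0.006, 0, -0.001, 0, -1, 0.006, 0, 0, 0, -1, 0.006, 0, 0, 0, -1, 0.005, 0, 0, 0, -1, 0.003, 0, 0, 0, -1, 0.002, 0, 0, 0, -1, 0.001, 0, 0, 0])

```text
time: 8.82
tool_pos: [0.5802, 0.3804, -0.0054]
eef_rot: [0.706, 0.089, 0.698, -0.086]
ft_force: [0.0, 0.2, -0.7]
gripper_width: 0.0854
```

```bash
python3 -c "
from h import *
go([.5808,.3808,.0],np.radians(75.8))"
```

```text
t 8.8 tcp [ 0.5802  0.3804 -0.0054] yaw 75.83deg tilt 0.66deg w 0.0854 q6 -0.79 F [ 0.   0.2 -0.7]
 tool x axis (world) deg off: 0.65 0.13  radial 0.62 tang -0.21 q [ 0.529  0.665  1.072 -0.004  1.394 -0.794] v [-0.004  0.021  0.006  0.001 -0.022 -0.   ]
 shift tool xyz mm [-5.4  0.5  0.5]
 turn about tool x rad 0.0005
```

>>> arm_command(steps=[-1, -0.003, 0, 0, 0, -1, -0.002, 0, 0, 0, -1, 0, 0, 0, 0, 1, 0, 0, 0, 0, 1, 0, 0, 0, 0, 1, 0, 0, 0, 0, 1, 0, 0, 0, 0, 1, 0, 0, 0, 0], grip_force=30)

```text
time: 9.48
tool_pos: [0.581, 0.3808, 0.0017]
eef_rot: [0.706, 0.089, 0.697, -0.085]
ft_force: [-0.1, -0.0, -0.1]
gripper_width: 0.0256
```

>>> arm_command(steps=[1, 0, 0, 0, 0, 1, 0, 0, 0, 0, 1, 0, 0, 0, 0])

```text
time: 9.73
tool_pos: [0.581, 0.3808, 0.0017]
eef_rot: [0.706, 0.089, 0.697, -0.085]
ft_force: [-0.0, 0.6, -0.3]
gripper_width: -0.0002
```

```bash
python3 -c "
from h import *
go([.5808,.3808,.0],np.radians(75.8))"
```

```text
t 9.7 tcp [0.581  0.3808 0.0017] yaw 75.82deg tilt 0.80deg w -0.0002 q6 -0.79 F [-0.   0.6 -0.3]
 tool x axis (world) deg off: 0.77 0.21  radial 0.77 tang -0.21 q [ 0.529  0.658  1.068 -0.004  1.403 -0.794] v [ 0.001 -0.001  0.    -0.001 -0.     0.001]
 shift tool xyz mm [ 1.7 -0.  -0.2]
 turn about tool x rad 0.0004
```

>>> arm_command(steps=[1, -0.01, 0, 0, 0, 1, -0.015, 0, 0, 0, 1, -0.015, 0, 0, 0, 1, -0.01, 0, 0, 0, 1, -0.005, 0, 0, 0, 1, -0.002, 0, 0, 0, 1, 0, 0, 0, 0, 1, 0, 0, 0, 0])

```text
time: 10.4
tool_pos: [0.5799, 0.3804, 0.0633]
eef_rot: [0.706, 0.089, 0.697, -0.086]
ft_force: [-0.1, 0.7, -0.2]
gripper_width: -0.0004
```

```bash
python3 -c "
from h import *
go([.5808,.3808,.0],np.radians(75.8))
v=shot('wrist','w4'); ring(v,'blue',(.58,.38))
X=cloud(v); print('height of ring px', np.percentile(X[(colmask(v,'blue')>0)&(np.hypot(X[...,0]-.58,X[...,1]-.38)<.08)][:,2],[5,50,95]))"
```

```text
t 10.4 tcp [0.5799 0.3804 0.0633] yaw 75.83deg tilt 0.77deg w -0.0004 q6 -0.79 F [-0.1  0.7 -0.2]
 tool x axis (world) deg off: 0.75 0.19  radial 0.74 tang -0.21 q [ 0.529  0.598  1.025 -0.004  1.505 -0.794] v [-0.    -0.002  0.003 -0.002  0.002 -0.001]
 shift tool xyz mm [63.3  0.2  0. ]
 turn about tool x rad 0.0005
blue c [0.5804 0.3807] flat ang 30.6 size 48.4 area-size 48.7 res 0.14 pix [316. 205.]
height of ring px [-0.00073442  0.01133401  0.0129367 ]
```

View pics/w4.png

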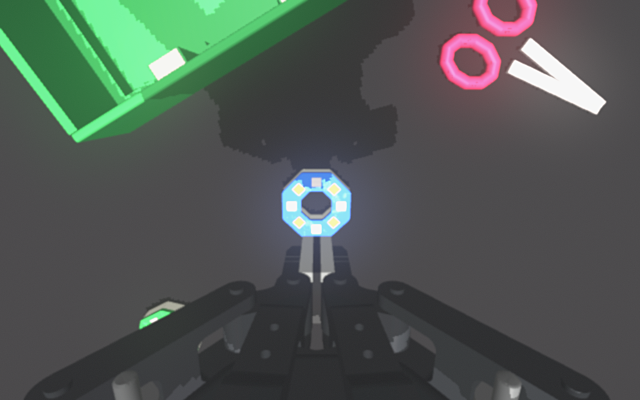

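>>> arm_command(steps=[-1, 0.006, 0, 0, 0, -1, 0.008, 0, 0, 0, -1, 0.008, 0, 0, 0, -1, 0.008, 0, 0, 0, -1, 0.008, 0, 0, 0, -1, 0.006, 0, 0, 0, -1, 0.005, 0, 0, 0, -1, 0.003, 0, 0, 0])

```text
time: 11.12
tool_pos: [0.5782, 0.3792, 0.0005]
eef_rot: [0.704, 0.087, 0.7, -0.087]
ft_force: [0.4, -0.0, 0.1]
gripper_width: 0.0854
```

>>> arm_command(steps=[-1, 0.003, 0, 0, 0, -1, 0.002, 0, 0, 0, -1, 0.001, 0, 0, 0, -1, 0.0, 0, 0, 0])

```text
time: 11.45
tool_pos: [0.578, 0.379, -0.0071]
eef_rot: [0.704, 0.087, 0.7, -0.087]
ft_force: [0.2, -0.3, 0.0]
gripper_width: 0.0853
```

```bash
python3 -c "
from h import *
go([.5806,.3808,-.008],np.radians(75.8))"
```

```text
t 11.4 tcp [ 0.578   0.379  -0.0071] yaw 75.82deg tilt 0.30deg w 0.0853 q6 -0.79 F [ 0.2 -0.3  0. ]
 tool x axis (world) deg off: 0.29 -0.07  radial 0.22 tang -0.21 q [ 0.529  0.666  1.074 -0.004  1.397 -0.794] v [ 0.001 -0.004 -0.002 -0.001 -0.001 -0.   ]
 shift tool xyz mm [0.9 2.4 2.1]
 turn about tool x rad 0.0004
```

Good; correct laterally, then close.

>>> arm_command(steps=[-1, 0, 0.001, 0.001, 0, -1, 0, 0.001, 0.001, 0, -1, 0, 0, 0, 0, 1, 0, 0, 0, 0, 1, 0, 0, 0, 0, 1, 0, 0, 0, 0, 1, 0, 0, 0, 0, 1, 0, 0, 0, 0], grip_force=30)

```text
time: 12.12
tool_pos: [0.5819, 0.3813, -0.0047]
eef_rot: [0.705, 0.088, 0.699, -0.087]
ft_force: [0.5, -0.1, -0.1]
gripper_width: 0.0251
```

>>> arm_command(steps=[1, 0, 0, 0, 0, 1, 0, 0, 0, 0, 1, 0, 0, 0, 0])

```text
time: 12.37
tool_pos: [0.5818, 0.3813, -0.0048]
eef_rot: [0.705, 0.088, 0.699, -0.087]
ft_force: [-0.0, -0.8, 0.3]
gripper_width: 0.0001
```

```bash
python3 -c "
from h import *
go([.5806,.3808,-.008],np.radians(75.8))"
```

```text
t 12.4 tcp [ 0.5818  0.3813 -0.0048] yaw 75.82deg tilt 0.48deg w 0.0001 q6 -0.79 F [-0.  -0.8  0.3]
 tool x axis (world) deg off: 0.48 0.03  radial 0.43 tang -0.21 q [ 0.529  0.673  1.06  -0.004  1.402 -0.794] v [-0.001 -0.001 -0.001 -0.001 -0.001 -0.   ]
 shift tool xyz mm [ 3.2 -0.8 -1.1]
 turn about tool x rad 0.0004
```

```bash
python3 -c "
from h import *
v=shot('wrist','w5'); 
X=cloud(v); print(X[[60,100,150,180],[560,560,480,450]].round(4)); ring(v,'blue',(.58,.38))
v=shot('scene','s5'); 
u,w=map(int,proj(v,[.58,.38,.03])); cv2.imwrite('pics/s5c.png',cv2.resize(v['p'][w-40:w+40,u-50:u+50,::-1],None,fx=5,fy=5,interpolation=2))
"; python3 -c "
import cv2,numpy as np
a=cv2.imread('pics/w5.png');b=cv2.imread('pics/s5c.png')
cv2.imwrite('pics/m5.png',np.hstack([a[100:340,180:460],cv2.resize(b,(300,240))]))"
```

```text
[[ 5.225e-01  5.086e-01  5.400e-03]
 [ 5.409e-01  5.117e-01  3.000e-04]
 [ 5.554e-01  4.720e-01  8.000e-04]
 [ 5.674e-01  4.560e-01 -3.000e-04]]
blue c [0.5826 0.3804] flat ang 12.7 size 42.0 area-size 45.7 res 24.63 pix [314. 241.]
```

View pics/m5.png

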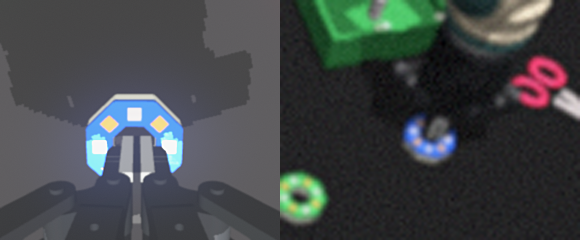

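```bash
python3 -c "
from h import *
v=shot('wrist'); X=cloud(v)
np.set_printoptions(linewidth=200,suppress=True)
print('z mm'); 
for r in range(190,290,6): print(r,(X[r,270:366:8,2]*1000).round(0).astype(int),(v['d'][r,270:366:8]*1000).astype(int))
go()
"
```

```text
z mm
190 [ 1  0 -1  1  0  0  0  0 -1 -1  0 -1] [164 165 166 164 165 165 165 165 166 166 165 166]
196 [-1 -1 -1  2  4  4  3  3  4  0  1 -1] [167 167 167 164 161 161 162 162 162 166 165 167]
202 [ 0 -1  0 11 12 12 11 12 11  0 -1 -1] [167 168 167 155 155 154 155 155 155 167 168 168]
208 [ 0  0 11 11 11 12 12 11 11 12 -1  0] [168 168 156 156 157 155 155 156 156 155 169 168]
214 [ 0  7 12 12 12 12 13 11 12 12  7 -1] [169 161 156 156 156 156 155 157 156 156 161 170]
220 [ 5 13 13 12 12 12 13 10 13 12 12  5] [165 156 156 157 157 157 156 159 156 157 157 165]
226 [11 12 12 12 13  0 -1 11 12 13 12 11] [159 158 158 158 156 171 172 159 158 157 158 159]
232 [11 12 12 12  0  0 -1  1 12 12 12 12] [159 159 159 158 171 172 173 171 159 159 159 159]
238 [12 12 12  0  0 24 24 25  0 12 12 12] [160 160 160 172 173 147 146 146 173 159 160 160]
244 [11 13 13  0 30 31 30 31  1 12 12 12] [161 160 160 174 140 140 140 140 172 161 160 161]
250 [12 14 12 28 36 36 37 36 29 28 12 13] [162 160 162 144 135 135 134 135 143 144 162 161]
256 [11 12 34 34 41 42 41 42 33 33 12 13] [163 162 138 138 130 129 130 129 139 139 162 162]
262 [12 12 39 39 46 46 46 46 39 39 10 12] [163 163 134 133 125 126 125 125 134 133 165 163]
268 [ 0 12 45 45 52 51 52 51 51 44 44  0] [178 165 127 127 120 121 120 121 121 128 128 178]
274 [  0 159  58  60  58  55  54  53  60  61  59  -1] [179   0 114 111 114 117 119 119 111 111 113 180]
280 [  0  63  62  64  62  61  55 159  63  64  63   1] [180 109 110 107 110 111 118   0 108 107 109 179]
286 [ 0 67 67 65 65 65 55 65 67 65 66 66] [181 105 105 107 107 107 119 107 105 108 106 106]
t 12.5 tcp [ 0.5818  0.3813 -0.0048] yaw 75.82deg tilt 0.48deg w -0.0003 q6 -0.79 F [-0.3 -0.3  0.3]
 tool x axis (world) deg off: 0.47 0.03  radial 0.43 tang -0.21 q [ 0.529  0.673  1.06  -0.004  1.402 -0.794] v [-0.    -0.001 -0.     0.001  0.001  0.   ]
```

>>> arm_command(steps=[-0.25, 0, 0, 0, 0, -0.25, 0, 0, 0, 0, -0.25, 0, 0, 0, 0, -0.25, 0, 0, 0, 0, -0.25, 0, 0, 0, 0])

```text
time: 12.93
tool_pos: [0.5818, 0.3813, -0.0048]
eef_rot: [0.705, 0.088, 0.699, -0.087]
ft_force: [-1.3, -0.1, 0.1]
gripper_width: 0.0533
```

```bash
cat >> h.py <<'E'
def tips():
    s=env.state(); v=shot("wrist"); M=rot(s); T=(cloud(v)-s["tool_pos"])@M
    m=(v["d"]>0)&(np.abs(T[...,1])<.07)&(T[...,0]<-.022)&(np.abs(T[...,2]+.011)<.006)&(T[...,0]>-.09)
    print("w %.4f tcpz %.4f"%(s["gripper_width"],s["tool_pos"][2]))
    for sgn in(-1,1):
        q=T[m&(T[...,1]*sgn>0)]; q=q[q[:,0]>np.percentile(q[:,0],98)-.001]
        print(" lowest finger points tool x %.1f y %.1f z %.1f mm n %d"%(*np.median(q,0)*1e3,len(q)))
E
python3 -c "
from h import *
tips(); go()
v=shot('wrist','w6')"
```

```text
w 0.0533 tcpz -0.0048
 lowest finger points tool x -32.2 y -28.9 z -10.5 mm n 141
 lowest finger points tool x -32.4 y 29.5 z -10.5 mm n 135
t 13.0 tcp [ 0.5818  0.3813 -0.0048] yaw 75.82deg tilt 0.47deg w 0.0534 q6 -0.79 F [0.5 0.5 0.7]
 tool x axis (world) deg off: 0.47 0.03  radial 0.42 tang -0.21 q [ 0.529  0.673  1.06  -0.004  1.402 -0.794] v [ 0.     0.    -0.002  0.001  0.002  0.   ]
```

>>> arm_command(steps=[-1, 0, 0, 0, 0, -1, 0, 0, 0, 0, -1, 0, 0, 0, 0, -1, 0, 0, 0, 0, -1, 0, 0, 0, 0])

```text
time: 13.45
tool_pos: [0.5818, 0.3813, -0.0048]
eef_rot: [0.705, 0.088, 0.699, -0.087]
ft_force: [0.1, -0.0, -0.1]
gripper_width: 0.0856
```

```bash
python3 -c "
from h import *
tips(); ring(shot('wrist'),'blue',(.58,.38))"
```

```text
w 0.0856 tcpz -0.0048
 lowest finger points tool x -40.5 y -42.6 z -10.1 mm n 142
 lowest finger points tool x -40.5 y 43.4 z -9.9 mm n 135
blue c [0.5806 0.3807] flat ang 30.6 size 48.7 area-size 48.9 res 0.03 pix [314. 244.]
```

View pics/w6.png

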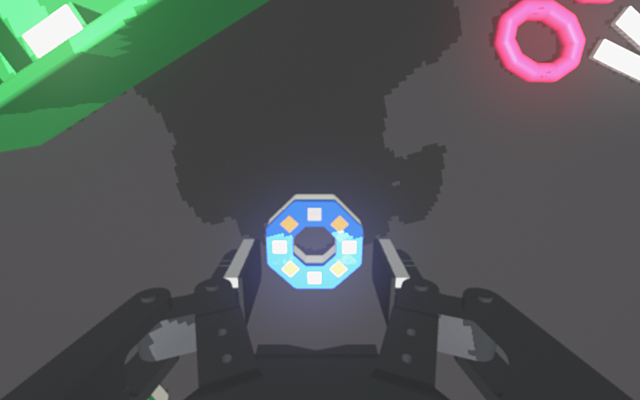

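>>> arm_command(steps=[-1, 0.004, 0, -0.001, 0, -1, 0.005, -0.001, 0, 0, -1, 0.005, 0, 0, 0, -1, 0.004, 0, 0, 0, -1, 0.003, 0, 0, 0, -1, 0.001, 0, 0, 0, -1, 0, 0, 0, 0, -1, 0, 0, 0, 0])

```text
time: 14.22
tool_pos: [0.58, 0.3801, -0.0306]
eef_rot: [0.704, 0.087, 0.699, -0.087]
ft_force: [0.3, -0.2, 0.5]
gripper_width: 0.0853
```

```bash
python3 -c "
from h import *
go([.5806,.3807,-.029],np.radians(75.6)); tips()"
```

```text
t 14.2 tcp [ 0.58    0.3801 -0.0306] yaw 75.82deg tilt 0.37deg w 0.0853 q6 -0.79 F [ 0.3 -0.2  0.5]
 tool x axis (world) deg off: 0.37 -0.03  radial 0.30 tang -0.21 q [ 0.528  0.698  1.078 -0.004  1.361 -0.794] v [ 0.     0.004  0.    -0.002 -0.002  0.002]
 shift tool xyz mm [-1.6  0.8  0.5]
 turn about tool x rad 0.0039
w 0.0853 tcpz -0.0306
 lowest finger points tool x -30.1 y -44.5 z -11.5 mm n 1557
 lowest finger points tool x -30.0 y 45.4 z -11.4 mm n 1499
```

>>> arm_command(steps=[-1, -0.001, 0.001, 0, 0, 1, 0, 0, 0, 0, 1, 0, 0, 0, 0, 1, 0, 0, 0, 0, 1, 0, 0, 0, 0, 1, 0, 0, 0, 0, 1, 0, 0, 0, 0, 1, 0, 0, 0, 0], grip_force=30)

```text
time: 14.93
tool_pos: [0.5836, 0.3816, -0.0222]
eef_rot: [0.707, 0.089, 0.697, -0.086]
ft_force: [-0.2, 0.4, -0.1]
gripper_width: 0.0472
```

```bash
python3 -c "
from h import *
go([.5806,.3807,-.029],np.radians(75.6))"
```

```text
t 14.9 tcp [ 0.5836  0.3816 -0.0222] yaw 75.79deg tilt 0.84deg w 0.0472 q6 -0.79 F [-0.2  0.4 -0.1]
 tool x axis (world) deg off: 0.83 0.09  radial 0.77 tang -0.34 q [ 0.529  0.692  1.069 -0.006  1.368 -0.793] v [ 0.001  0.002  0.004  0.    -0.002  0.   ]
 shift tool xyz mm [ 6.7 -1.7 -2.7]
 turn about tool x rad 0.0034
```

>>> arm_command(steps=[1, -0.006, 0, 0, 0, 1, -0.014, 0, 0, 0, 1, -0.02, 0, 0, 0, 1, -0.025, 0, 0, 0, 1, -0.025, 0, 0, 0, 1, -0.015, 0, 0, 0, 1, -0.007, 0, 0, 0, 1, -0.003, 0, 0, 0])

```text
time: 15.6
tool_pos: [0.5799, 0.3811, 0.0999]
eef_rot: [0.705, 0.087, 0.698, -0.087]
ft_force: [0.9, -0.3, -1.0]
gripper_width: 0.0475
```

```bash
cat >> h.py <<'E'
def held(name):
    """ring in hand: lid height from depth, centre in tool coords"""
    s=env.state(); v=shot("wrist"); M=rot(s); X=cloud(v)
    T=(X-s["tool_pos"])@M
    m=(colmask(v,name)>0)&(v["d"]>0)&(np.hypot(T[...,1],T[...,2])<.04)&(T[...,0]>-.06)&(T[...,0]<.0)
    zt=np.median(X[m][:,2]); print("lid tool x %.1f mm"%(1e3*np.median(T[m][:,0])),"n",m.sum())
    k=v.copy(); k["p"]=v["p"]*cv2.dilate(m.astype(np.uint8),np.ones((5,5)))[...,None]
    for r in ring(k,name,zt=zt):
        print(" held centre tool yz mm",1e3*((np.array([*r[0],zt])-s["tool_pos"])@M)[1:])
def tray(v,zr=.066,near=None,rad=.13):
    """rim points by height -> rect"""
    X=cloud(v); m=(v["d"]>0)&(np.abs(X[...,2]-zr)<.006)&(np.hypot(X[...,0]-near[0],X[...,1]-near[1])<rad)
    m=cv2.morphologyEx(m.astype(np.uint8),cv2.MORPH_OPEN,np.ones((2,2),np.uint8))
    n,l,st,_=cv2.connectedComponentsWithStats(m); i=1+np.argmax(st[1:,4]); w,u=np.nonzero(l==i)
    P=at_z(v,u,w,zr)[:,:2]; (c,sz,a)=cv2.minAreaRect((P*1e3).astype(np.float32))
    if sz[0]<sz[1]: a+=90; sz=sz[::-1]
    print("tray rect c",np.round(c,1),"size",np.round(sz,1),"long axis deg %.2f"%(a%180),"n",len(P))
    return np.array(c)/1e3,np.radians(a%180)
E
python3 -c "
from h import *
go(); held('blue')"
```

```text
t 15.6 tcp [0.5799 0.3811 0.0999] yaw 75.83deg tilt 0.57deg w 0.0475 q6 -0.79 F [ 0.9 -0.3 -1. ]
 tool x axis (world) deg off: 0.57 -0.02  radial 0.48 tang -0.31 q [ 0.531  0.578  0.979 -0.005  1.576 -0.793] v [ 0.    -0.04  -0.049  0.001  0.073 -0.001]
lid tool x -36.2 mm n 3494
blue c [0.5784 0.3817] flat ang 30.9 size 48.5 area-size 48.8 res 0.07 pix [316. 262.]
 held centre tool yz mm [ 0.30310236 -1.29522733]
```

>>> arm_command(steps=[1, -0.01, -0.012, -0.002, 0, 1, -0.012, -0.026, -0.003, 0, 1, -0.012, -0.036, -0.004, 0, 1, -0.012, -0.04, -0.004, 0, 1, -0.008, -0.04, -0.004, 0, 1, -0.004, -0.04, -0.004, 0, 1, 0, -0.04, -0.004, 0, 1, 0, -0.04, -0.004, 0])

```text
time: 16.32
tool_pos: [0.4773, 0.1185, 0.1493]
eef_rot: [0.701, 0.082, 0.703, -0.085]
ft_force: [1.4, -1.2, 0.5]
gripper_width: 0.047
```

>>> arm_command(steps=[1, 0, -0.036, -0.004, 0, 1, 0, -0.026, -0.003, 0, 1, 0, -0.016, -0.002, 0, 1, 0, -0.008, 0, 0, 1, 0, -0.004, 0, 0, 1, 0, -0.002, 0, -0.05, 1, 0, 0, 0, -0.1, 1, 0, 0, 0, -0.1])

```text
time: 16.98
tool_pos: [0.4401, 0.0224, 0.1438]
eef_rot: [0.703, -0.006, 0.712, 0.002]
ft_force: [0.3, 0.7, -0.3]
gripper_width: 0.0469
```

>>> arm_command(steps=[1, 0, 0, 0, -0.08, 1, 0, 0, 0, -0.04, 1, 0, 0, 0, -0.02, 1, 0, 0, 0, 0, 1, 0, 0, 0, 0])

```text
time: 17.4
tool_pos: [0.4406, 0.0259, 0.1412]
eef_rot: [0.698, -0.06, 0.711, 0.058]
ft_force: [-0.8, -0.1, -0.4]
gripper_width: 0.0472
```

```bash
python3 -c "
from h import *
go()
v=shot('wrist','w7'); c,a=tray(v,near=(.50,.009))
for z in(.046,): print(proj(v,[*c,z]))
held('blue')"
```

```text
t 17.4 tcp [0.4406 0.0259 0.1412] yaw 99.63deg tilt 1.02deg w 0.0472 q6 -1.76 F [-0.8 -0.1 -0.4]
 tool x axis (world) deg off: -0.99 -0.25  radial -0.99 tang -0.27 q [-0.022 -0.141  1.724 -0.005  1.576 -1.761] v [ 0.012  0.012 -0.003  0.003 -0.001  0.004]
tray rect c [477.8  12. ] size [171.   98.5] long axis deg 100.80 n 3447
(np.float64(293.2428815743531), np.float64(229.23498326979137))
lid tool x -36.4 mm n 4675
blue c [0.4378 0.0242] flat ang 33.7 size 50.6 area-size 59.4 res 42.31 pix [305. 275.]
 held centre tool yz mm [-1.16297201 -3.68747361]
```

View pics/w7.png

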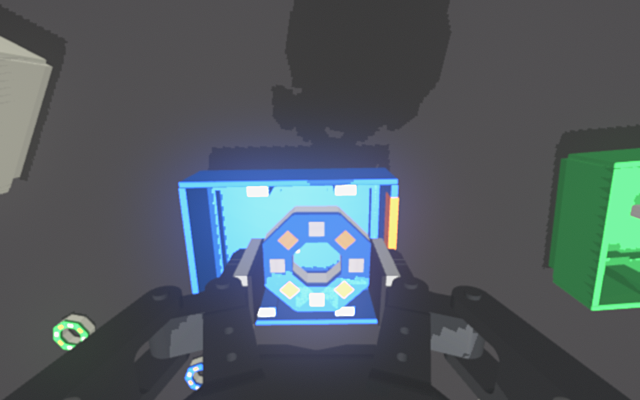

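>>> arm_command(steps=[1, 0, 0, 0.008, 0, 1, 0, 0, 0.015, 0, 1, 0, 0, 0.02, 0, 1, 0, 0, 0.02, 0, 1, 0, 0, 0.02, 0, 1, 0, 0, 0.015, 0, 1, 0, 0, 0.01, 0, 1, 0, 0, 0.006, 0])

```text
time: 18.17
tool_pos: [0.5611, 0.0462, 0.1387]
eef_rot: [0.699, -0.058, 0.71, 0.056]
ft_force: [-0.3, 0.7, -0.3]
gripper_width: 0.0472
```

>>> arm_command(steps=[1, 0, 0, 0.003, 0, 1, 0, 0, 0.001, 0, 1, 0, 0, 0, 0, 1, 0, 0, 0, 0])

```text
time: 18.5
tool_pos: [0.5661, 0.0471, 0.1375]
eef_rot: [0.699, -0.058, 0.711, 0.056]
ft_force: [0.1, -0.2, 0.1]
gripper_width: 0.047
```

```bash
cat >> h.py <<'E'
def post(v,c,zp=.046,z0=0):
    """post top by height near c: centroid and orientation"""
    X=cloud(v); m=(v["d"]>0)&(np.abs(X[...,2]-zp)<.004)&(np.hypot(X[...,0]-c[0],X[...,1]-c[1])<.025)
    w,u=np.nonzero(m)
    if len(u)<20: print("post n",len(u)); return
    P=at_z(v,u,w,zp)[:,:2]*1e3; (cc,sz,a)=cv2.minAreaRect(P.astype(np.float32)); 
    print("post n",len(u),"mean",P.mean(0).round(1),"rect",np.round(cc,1),np.round(sz,1),"ang %.1f"%(a%90),"pix",u.mean().round(),w.mean().round())
    return P.mean(0)/1e3
E
python3 -c "
from h import *
go()
v=shot('wrist','w8'); c,a=tray(v,near=(.50,.009)); post(v,c)
held('blue')"
```

```text
t 18.5 tcp [0.5661 0.0471 0.1375] yaw 99.26deg tilt 0.95deg w 0.0470 q6 -1.71 F [ 0.1 -0.2  0.1]
 tool x axis (world) deg off: -0.92 -0.24  radial -0.92 tang -0.22 q [ 0.02   0.219  1.362 -0.004  1.577 -1.712] v [-0.    -0.005  0.005 -0.     0.     0.001]
tray rect c [496.   15.4] size [170.8 127. ] long axis deg 100.49 n 6855
post n 258 mean [494.2  14.1] rect [494.3  14. ] [11.7 11.7] ang 9.2 pix 289.0 96.0
lid tool x -36.2 mm n 3716
blue c [0.5652 0.0472] flat ang 9.4 size 48.0 area-size 48.4 res 0.03 pix [316. 262.]
 held centre tool yz mm [ 0.20729009 -1.36707331]
```

View pics/w8.png

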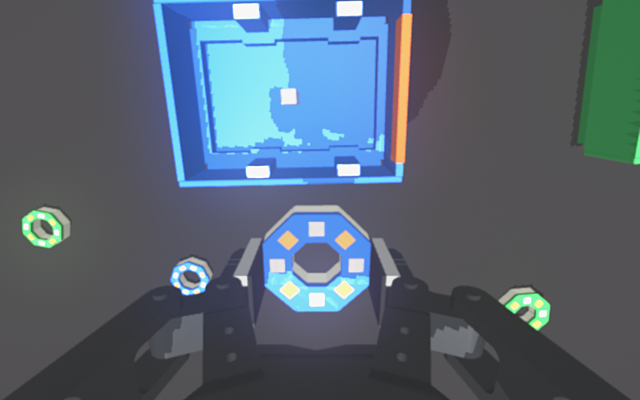

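>>> arm_command(steps=[1, 0, -0.002, -0.006, -0.01, 1, 0, -0.004, -0.012, -0.01, 1, 0, -0.004, -0.014, 0, 1, 0, -0.004, -0.014, 0, 1, 0, -0.003, -0.012, 0, 1, 0, -0.002, -0.008, 0, 1, 0, -0.001, -0.004, 0, 1, 0, 0, -0.002, 0])

```text
time: 19.27
tool_pos: [0.4923, 0.012, 0.1399]
eef_rot: [0.699, -0.067, 0.709, 0.065]
ft_force: [-0.9, -0.2, -0.7]
gripper_width: 0.0474
```

>>> arm_command(steps=[1, 0, 0, 0, 0, 1, 0, 0, 0, 0])

```text
time: 19.43
tool_pos: [0.492, 0.0119, 0.1404]
eef_rot: [0.699, -0.067, 0.709, 0.065]
ft_force: [0.1, 0.8, -1.5]
gripper_width: 0.0471
```

```bash
python3 -c "
from h import *
go([.4955,.0141,.1],np.radians(100.3))
v=shot('wrist','w9'); post(v,(.494,.014))
held('blue')"
```

```text
t 19.4 tcp [0.492  0.0119 0.1404] yaw 100.66deg tilt 0.77deg w 0.0471 q6 -1.80 F [ 0.1  0.8 -1.5]
 tool x axis (world) deg off: -0.73 -0.26  radial -0.71 tang -0.30 q [-0.048  0.002  1.589 -0.005  1.563 -1.805] v [ 0.    -0.008  0.005  0.001  0.    -0.001]
 shift tool xyz mm [40.4  1.6  4.4]
 turn about tool x rad 0.0064
post n 211 mean [493.5  13.8] rect [493.7  13.7] [12.2 11.8] ang 10.6 pix 318.0 193.0
lid tool x -36.3 mm n 4898
blue c [0.4911 0.0118] flat ang 35.1 size 58.1 area-size 59.0 res 31.00 pix [315. 258.]
 held centre tool yz mm [-0.05494345 -1.45777365]
```

>>> arm_command(steps=[1, 0.008, 0.0005, 0.001, 0, 1, 0.016, 0.0005, 0.001, 0, 1, 0.02, 0, 0.001, 0, 1, 0.02, 0, 0.001, 0, 1, 0.015, 0, 0, 0, 1, 0.01, 0, 0, 0, 1, 0.005, 0, 0, 0, 1, 0.002, 0, 0, 0])

```text
time: 20.2
tool_pos: [0.4966, 0.0147, 0.0372]
eef_rot: [0.7, -0.068, 0.708, 0.065]
ft_force: [-0.2, -0.2, -0.1]
gripper_width: 0.0474
```

>>> arm_command(steps=[1, 0, 0, 0, 0, 1, 0, 0, 0, 0])

```text
time: 20.37
tool_pos: [0.4967, 0.0148, 0.0372]
eef_rot: [0.699, -0.068, 0.709, 0.065]
ft_force: [0.4, 0.4, -1.2]
gripper_width: 0.0474
```

```bash
python3 -c "
from h import *
go([.4950,.0139,.035],np.radians(100.5))
v=shot('wrist','w10'); post(v,(.494,.014))"
```

```text
t 20.4 tcp [0.4967 0.0148 0.0372] yaw 100.80deg tilt 0.76deg w 0.0474 q6 -1.80 F [ 0.4  0.4 -1.2]
 tool x axis (world) deg off: -0.72 -0.25  radial -0.71 tang -0.28 q [-0.042  0.116  1.686 -0.005  1.351 -1.8  ] v [ 0.001  0.001 -0.008  0.001 -0.     0.001]
 shift tool xyz mm [ 2.2 -0.5 -1.9]
 turn about tool x rad 0.0052
post n 62 mean [498.6  14.7] rect [498.6  14.4] [ 1.1 11.1] ang 10.8 pix 315.0 244.0
```

>>> arm_command(steps=[1, 0, -0.0005, -0.001, 0, 1, 0, 0, -0.0008, 0, 1, 0, 0, 0, 0, 1, 0, 0, 0, 0])

```text
time: 20.75
tool_pos: [0.4968, 0.0138, 0.0401]
eef_rot: [0.701, -0.068, 0.707, 0.065]
ft_force: [1.0, -0.0, 0.3]
gripper_width: 0.0468
```

>>> arm_command(steps=[1, 0.003, 0, 0, 0, 1, 0.005, 0, 0, 0, 1, 0.006, 0, 0, 0, 1, 0.004, 0, 0, 0, 1, 0.002, 0, 0, 0, 1, 0.001, 0, 0, 0])

```text
time: 21.25
tool_pos: [0.4967, 0.0136, 0.0173]
eef_rot: [0.702, -0.068, 0.706, 0.065]
ft_force: [-0.3, 0.1, 0.4]
gripper_width: 0.0473
```

```bash
python3 -c "
from h import *
go([.4950,.0139,-.018],np.radians(100.5))"
```

```text
t 21.2 tcp [0.4967 0.0136 0.0173] yaw 100.79deg tilt 0.44deg w 0.0473 q6 -1.80 F [-0.3  0.1  0.4]
 tool x axis (world) deg off: -0.36 -0.26  radial -0.35 tang -0.28 q [-0.044  0.138  1.706 -0.005  1.303 -1.802] v [-0.001  0.026  0.014 -0.001 -0.031 -0.001]
 shift tool xyz mm [35.3  0.7 -1.4]
 turn about tool x rad 0.0050
```

>>> arm_command(steps=[1, 0.004, 0, -0.001, 0, 1, 0.006, 0, -0.0005, 0, 1, 0.006, 0, 0, 0, 1, 0.006, 0, 0, 0, 1, 0.005, 0, 0, 0, 1, 0.003, 0, 0, 0, 1, 0.001, 0, 0, 0, 1, 0, 0, 0, 0])

```text
time: 21.92
tool_pos: [0.4941, 0.0132, -0.0183]
eef_rot: [0.701, -0.068, 0.707, 0.065]
ft_force: [-0.5, 0.1, -0.8]
gripper_width: 0.0473
```

```bash
python3 -c "
from h import *
go([.4950,.0139,-.018],np.radians(100.5))"
```

```text
t 21.9 tcp [ 0.4941  0.0132 -0.0183] yaw 100.79deg tilt 0.55deg w 0.0473 q6 -1.80 F [-0.5  0.1 -0.8]
 tool x axis (world) deg off: -0.48 -0.26  radial -0.47 tang -0.28 q [-0.045  0.186  1.733 -0.005  1.231 -1.802] v [ 0.     0.005  0.     0.001 -0.002  0.001]
 shift tool xyz mm [-0.4  0.5  1. ]
 turn about tool x rad 0.0051
```

>>> arm_command(steps=[-0.5, 0, 0, 0, 0, -0.5, 0, 0, 0, 0, -0.5, 0, 0, 0, 0, -0.5, 0, 0, 0, 0, -0.5, -0.004, 0, 0, 0, -0.5, -0.01, 0, 0, 0, -0.5, -0.02, 0, 0, 0, -0.5, -0.025, 0, 0, 0])

```text
time: 22.58
tool_pos: [0.4919, 0.0135, 0.0403]
eef_rot: [0.698, -0.067, 0.71, 0.066]
ft_force: [0.0, -0.4, 0.6]
gripper_width: 0.0641
```

>>> arm_command(steps=[-1, -0.03, 0, 0, 0, -1, -0.03, 0, 0.005, 0, -1, -0.02, -0.005, 0.01, 0, -1, 0, -0.01, 0.02, 0, -1, 0, -0.01, 0.03, 0, -1, 0, -0.01, 0.03, 0, -1, 0, -0.01, 0.03, 0, -1, 0, -0.01, 0.02, 0])

```text
time: 23.25
tool_pos: [0.6526, -0.0127, 0.1428]
eef_rot: [0.706, -0.069, 0.702, 0.065]
ft_force: [-0.7, 0.8, 0.2]
gripper_width: 0.0854
```

>>> arm_command(steps=[-1, 0, -0.01, 0.015, 0, -1, 0, -0.01, 0.01, 0, -1, 0, -0.005, 0.005, 0, -1, 0, -0.002, 0.002, 0, -1, 0, 0, 0, 0, -1, 0, 0, 0, 0])

```text
time: 23.75
tool_pos: [0.6941, -0.0352, 0.1475]
eef_rot: [0.707, -0.069, 0.701, 0.065]
ft_force: [-0.0, 0.9, -0.7]
gripper_width: 0.0852
```

```bash
python3 -c "
from h import *
go()
v=shot('wrist','w11'); post(v,(.494,.014)); print('home:'); X=cloud(v)
m=(v['d']>0)&(np.hypot(X[...,0]-.4937,X[...,1]-.0138)<.020)&(np.hypot(X[...,0]-.4937,X[...,1]-.0138)>.014); print(np.percentile(X[m][:,2],[20,50,80]).round(4),m.sum())
ring(v,'blue');ring(v,'green')"
```

```text
t 23.8 tcp [ 0.6941 -0.0352  0.1475] yaw 100.85deg tilt 0.64deg w 0.0852 q6 -1.86 F [-0.   0.9 -0.7]
 tool x axis (world) deg off: 0.56 -0.32  radial 0.59 tang -0.26 q [-0.102  0.557  0.913 -0.005  1.661 -1.862] v [-0.001 -0.007 -0.001  0.001  0.006  0.001]
post n 0
home:Traceback (most recent call last):
  File "<string>", line 5, in <module>
    m=(v['d']>0)&(np.hypot(X[...,0]-.4937,X[...,1]-.0138)<.020)&(np.hypot(X[...,0]-.4937,X[...,1]-.0138)>.014); print(np.percentile(X[m][:,2],[20,50,80]).round(4),m.sum())
                                                                                                                      ~~~~~~~~~~~~~^^^^^^^^^^^^^^^^^^^^^^
    return _quantile_unchecked(
        a, q, axis, out, overwrite_input, method, keepdims, weights)
    return _ureduce(a,
                    func=_quantile_ureduce_func,
    ...<5 lines>...
                    overwrite_input=overwrite_input,
                    method=method)
    r = func(a, **kwargs)
    result = _quantile(arr,
                       quantiles=q,
    ...<2 lines>...
                       out=out,
                       weights=wgt)
    slices_having_nans = np.isnan(arr[-1, ...])
                                  ~~~^^^^^^^^^
IndexError: index -1 is out of bounds for axis 0 with size 0
```

View pics/w11.png

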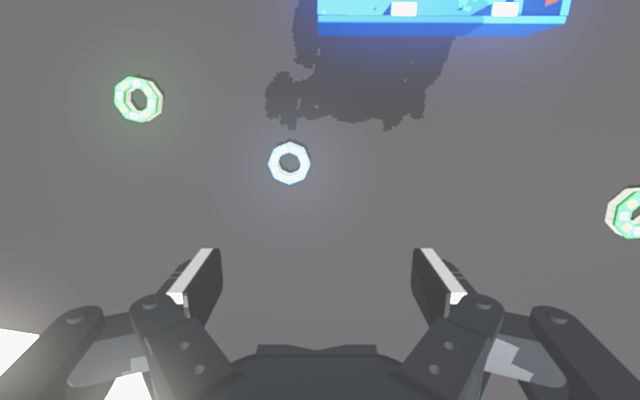

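```bash
cat >> h.py <<'E'
def ringd(v,near,zt=.012,rad=.05,tol=.004):
    """ring found by depth: pixels at lid height near a point"""
    X=cloud(v); m=(v["d"]>0)&(np.abs(X[...,2]-zt)<tol)&(np.hypot(X[...,0]-near[0],X[...,1]-near[1])<rad)
    m=cv2.morphologyEx(m.astype(np.uint8),cv2.MORPH_OPEN,np.ones((3,3),np.uint8))
    k=v.copy(); k["p"]=np.where(m[...,None]>0,np.uint8([0,0,255]),np.uint8([0,0,0]))
    return ring(k,"blue",near,zt)
E
python3 -c "
from h import *
v=shot('wrist'); go()
ringd(v,(.689,-.064)); ringd(v,(.65,-.2)); ringd(v,(.66,.24))
t=shot('top');X=cloud(t);r=np.hypot(X[...,0]-.4937,X[...,1]-.0138);m=(t['d']>0)&(r<.022)&(r>.014); print('tray ring z',np.percentile(X[m][:,2],[20,50,80]).round(4),m.sum())
"
```

```text
t 23.9 tcp [ 0.6939 -0.0349  0.1475] yaw 100.87deg tilt 0.65deg w 0.0855 q6 -1.86 F [-0.5 -0.3  0.7]
 tool x axis (world) deg off: 0.57 -0.32  radial 0.60 tang -0.26 q [-0.101  0.556  0.914 -0.005  1.661 -1.862] v [ 0.005 -0.001  0.004  0.001 -0.001  0.001]
blue c [ 0.6861 -0.0638] flat ang 32.1 size 35.3 area-size 35.9 res 0.09 pix [289. 163.]
blue c [ 0.6544 -0.2079] flat ang 41.9 size 36.1 area-size 36.7 res 0.19 pix [137.  99.]
blue c [0.6712 0.269 ] flat ang 13.2 size 29.0 area-size 30.0 res 20.87 pix [627. 210.]
tray ring z [0.4783 0.4901 0.4966] 122
```

>>> arm_command(steps=[-1, 0.008, -0.005, -0.002, 0, -1, 0.016, -0.008, -0.004, 0, -1, 0.02, -0.007, -0.003, 0, -1, 0.02, -0.004, -0.002, 0.05, -1, 0.014, 0, 0, 0.1, -1, 0.008, 0, 0, 0.1, -1, 0.004, 0, 0, 0.08, -1, 0.002, 0, 0, 0.04])

```text
time: 24.57
tool_pos: [0.6854, -0.0627, 0.0502]
eef_rot: [0.708, 0.067, 0.7, -0.07]
ft_force: [-0.4, -0.6, 0.3]
gripper_width: 0.0855
```

>>> arm_command(steps=[-1, 0, 0, 0, 0.02, -1, 0, 0, 0, 0.01, -1, 0, 0, 0, 0, -1, 0, 0, 0, 0])

```text
time: 24.9
tool_pos: [0.6834, -0.063, 0.0479]
eef_rot: [0.705, 0.078, 0.7, -0.081]
ft_force: [-0.1, 0.2, 0.0]
gripper_width: 0.0851
```

```bash
python3 -c "
from h import *
v=shot('wrist'); r=ringd(v,(.686,-.064)); go([*r[0][0],-.019],np.radians(77.1)) if r else go([.6861,-.0638,-.019],np.radians(77.1))
"
```

```text
blue c [ 0.6859 -0.0638] flat ang 32.0 size 35.7 area-size 36.0 res 0.07 pix [316. 215.]
t 24.9 tcp [ 0.6835 -0.063   0.0481] yaw 77.06deg tilt 0.53deg w 0.0856 q6 -1.49 F [0.6 0.  0.2]
 tool x axis (world) deg off: 0.42 -0.33  radial 0.46 tang -0.26 q [-0.144  0.595  1.061 -0.005  1.477 -1.488] v [-0.001 -0.002 -0.005 -0.001  0.001  0.005]
 shift tool xyz mm [67.1  0.   2. ]
 turn about tool x rad -0.0008
```

>>> arm_command(steps=[-1, 0.006, 0, 0.001, 0, -1, 0.009, 0, 0.001, 0, -1, 0.009, 0, 0, 0, -1, 0.009, 0, 0, 0, -1, 0.008, 0, 0, 0, -1, 0.006, 0, 0, 0, -1, 0.004, 0, 0, 0, -1, 0.002, 0, 0, 0])

```text
time: 25.62
tool_pos: [0.686, -0.0637, -0.0108]
eef_rot: [0.705, 0.077, 0.7, -0.081]
ft_force: [-0.6, -0.0, 0.4]
gripper_width: 0.0852
```

>>> arm_command(steps=[-1, 0.001, 0, 0, 0, -1, 0, 0, 0, 0, -1, 0, 0, 0, 0])

```text
time: 25.87
tool_pos: [0.6857, -0.0637, -0.0128]
eef_rot: [0.705, 0.077, 0.7, -0.081]
ft_force: [0.5, -0.2, -0.3]
gripper_width: 0.0858
```

```bash
python3 -c "
from h import *
go([.6859,-.0638,-.019],np.radians(77.1))"
```

```text
t 25.9 tcp [ 0.6857 -0.0637 -0.0128] yaw 77.18deg tilt 0.47deg w 0.0858 q6 -1.49 F [ 0.5 -0.2 -0.3]
 tool x axis (world) deg off: 0.35 -0.32  radial 0.39 tang -0.26 q [-0.144  0.663  1.091 -0.005  1.381 -1.49 ] v [ 0.001 -0.001 -0.002  0.001 -0.001 -0.001]
 shift tool xyz mm [ 6.2 -0.   0.2]
 turn about tool x rad 0.0014
```

>>> arm_command(steps=[-1, 0.003, 0, 0, 0, -1, 0.002, 0, 0, 0, -1, 0, 0, 0, 0, 1, 0, 0, 0, 0, 1, 0, 0, 0, 0, 1, 0, 0, 0, 0, 1, 0, 0, 0, 0, 1, 0, 0, 0, 0])

```text
time: 26.53
tool_pos: [0.6871, -0.0639, -0.0157]
eef_rot: [0.707, 0.077, 0.699, -0.081]
ft_force: [-0.2, 0.6, -0.6]
gripper_width: 0.0343
```

>>> arm_command(steps=[1, 0, 0, 0, 0, 1, 0, 0, 0, 0, 1, 0, 0, 0, 0])

```text
time: 26.78
tool_pos: [0.687, -0.0639, -0.0159]
eef_rot: [0.706, 0.077, 0.699, -0.081]
ft_force: [0.3, 0.2, -0.5]
gripper_width: 0.0348
```

```bash
python3 -c "
from h import *
go([.6859,-.0638,-.019],np.radians(77.1))"
```

```text
t 26.8 tcp [ 0.687  -0.0639 -0.0159] yaw 77.18deg tilt 0.67deg w 0.0348 q6 -1.49 F [ 0.3  0.2 -0.5]
 tool x axis (world) deg off: 0.57 -0.35  radial 0.62 tang -0.26 q [-0.144  0.667  1.092 -0.005  1.372 -1.49 ] v [ 0.     0.     0.002 -0.001 -0.001  0.001]
 shift tool xyz mm [ 3.1 -0.2 -1.2]
 turn about tool x rad 0.0014
```

>>> arm_command(steps=[1, -0.006, 0, 0, 0, 1, -0.014, 0, 0, 0, 1, -0.022, 0, 0, 0, 1, -0.03, 0, 0, 0, 1, -0.03, 0.001, -0.005, 0, 1, -0.025, 0.003, -0.012, 0, 1, -0.012, 0.003, -0.02, 0, 1, -0.005, 0.004, -0.025, 0])

```text
time: 27.45
tool_pos: [0.6268, -0.0394, 0.1377]
eef_rot: [0.706, 0.078, 0.699, -0.081]
ft_force: [-0.7, 0.5, 1.3]
gripper_width: 0.0344
```

>>> arm_command(steps=[1, 0, 0.004, -0.025, 0, 1, 0, 0.004, -0.025, 0, 1, 0, 0.004, -0.025, 0, 1, 0, 0.003, -0.018, 0, 1, 0, 0.002, -0.012, 0, 1, 0, 0.001, -0.007, 0, 1, 0, 0, -0.003, -0.03, 1, 0, 0, -0.001, -0.08])

```text
time: 28.12
tool_pos: [0.5125, 0.0073, 0.1523]
eef_rot: [0.717, 0.038, 0.695, -0.042]
ft_force: [0.3, 0.1, -0.0]
gripper_width: 0.0348
```

>>> arm_command(steps=[1, 0, 0, 0, -0.1, 1, 0, 0, 0, -0.1, 1, 0, 0, 0, -0.06, 1, 0, 0, 0, -0.03, 1, 0, 0, 0, -0.01, 1, 0, 0, 0, 0, 1, 0, 0, 0, 0])

```text
time: 28.7
tool_pos: [0.5143, 0.0067, 0.1596]
eef_rot: [0.717, -0.076, 0.69, 0.068]
ft_force: [0.2, 0.1, 0.5]
gripper_width: 0.0348
```

```bash
python3 -c "
from h import *
go([.4950,.0139,.14],np.radians(100.5))
v=shot('wrist','w12'); post(v,(.494,.014)); X=cloud(v);r=np.hypot(X[...,0]-.4937,X[...,1]-.0138);m=(v['d']>0)&(r<.022)&(r>.014); print('tray ring z',np.percentile(X[m][:,2],[20,50,80]).round(4),m.sum())
held('blue')"
```

```text
t 28.7 tcp [0.5143 0.0067 0.1596] yaw 101.66deg tilt 2.31deg w 0.0348 q6 -1.83 F [0.2 0.1 0.5]
 tool x axis (world) deg off: 2.26 -0.47  radial 2.28 tang -0.34 q [-0.055  0.009  1.544 -0.006  1.549 -1.83 ] v [-0.004 -0.004 -0.007 -0.001  0.004  0.004]
 shift tool xyz mm [ 18.7  11.2 -18.2]
 turn about tool x rad 0.0203
post n 192 mean [493.8  13.6] rect [493.9  13.6] [11.5 11.4] ang 12.0 pix 331.0 158.0
tray ring z [0.1865 0.2393 0.2671] 6001
lid tool x -27.7 mm n 1804
blue c [0.5127 0.0072] flat ang 15.7 size 38.7 area-size 40.2 res 2.89 pix [319. 253.]
 held centre tool yz mm [ 0.39316752 -0.50853709]
```

>>> arm_command(steps=[1, 0, 0, 0.038, 0, 1, 0, 0, 0.035, 0, 1, 0, 0, 0, 0, 1, 0, 0, 0, 0, 1, 0, 0, 0, 0.01, 1, 0, 0.001, -0.006, 0.01, 1, 0.002, 0.002, -0.008, 0, 1, 0.002, 0.002, -0.008, 0])

```text
time: 29.47
tool_pos: [0.5595, 0.0223, 0.1517]
eef_rot: [0.714, -0.066, 0.695, 0.059]
ft_force: [0.4, 0.5, -1.2]
gripper_width: 0.0347
```

>>> arm_command(steps=[1, 0.002, 0.002, -0.008, 0, 1, 0.002, 0.001, -0.008, 0, 1, 0.002, 0.001, -0.008, 0, 1, 0.002, 0, -0.008, 0, 1, 0, 0, -0.006, 0, 1, 0, 0, -0.004, 0, 1, 0, 0, -0.003, 0, 1, 0, 0, -0.001, 0])

```text
time: 30.13
tool_pos: [0.5045, 0.0169, 0.1472]
eef_rot: [0.717, -0.064, 0.692, 0.056]
ft_force: [0.5, 0.4, -0.5]
gripper_width: 0.0347
```

>>> arm_command(steps=[1, 0, 0, 0, 0, 1, 0, 0, 0, 0])

```text
time: 30.3
tool_pos: [0.5045, 0.0168, 0.148]
eef_rot: [0.718, -0.064, 0.691, 0.056]
ft_force: [-0.1, -0.3, 0.3]
gripper_width: 0.0348
```

```bash
python3 -c "
from h import *
go([.4950,.0139,.14],np.radians(100.5))
v=shot('wrist','w12'); post(v,(.494,.014))
held('blue')"
```

```text
t 30.3 tcp [0.5045 0.0168 0.148 ] yaw 99.68deg tilt 2.24deg w 0.0348 q6 -1.78 F [-0.1 -0.3  0.3]
 tool x axis (world) deg off: 2.18 -0.51  radial 2.19 tang -0.43 q [-0.035 -0.01   1.587 -0.008  1.527 -1.775] v [-0.002 -0.003 -0.002  0.001  0.001  0.001]
 shift tool xyz mm [  7.6  -1.1 -10.2]
 turn about tool x rad -0.0142
post n 203 mean [493.6  13.8] rect [493.6  13.8] [12.2 11.1] ang 9.9 pix 316.0 170.0
lid tool x -27.9 mm n 2068
blue c [0.5027 0.0166] flat ang 7.5 size 39.6 area-size 41.5 res 2.47 pix [313. 250.]
 held centre tool yz mm [-0.32583207 -0.93551297]
```

>>> arm_command(steps=[1, 0, 0, 0.04, 0, 1, 0, 0, 0.04, 0, 1, 0, 0, 0.01, 0, 1, 0, 0, 0, 0, 1, 0, 0, 0, 0, 1, 0, 0, 0, -0.01, 1, 0, 0, -0.002, 0, 1, 0, 0, -0.004, 0])

```text
time: 31.07
tool_pos: [0.5847, 0.0314, 0.1436]
eef_rot: [0.713, -0.068, 0.696, 0.06]
ft_force: [-0.7, 0.3, -0.2]
gripper_width: 0.0345
```

>>> arm_command(steps=[1, 0, 0, -0.005, 0, 1, 0, 0, -0.005, 0, 1, 0, 0, -0.005, 0, 1, 0, 0, -0.005, 0, 1, 0, 0, -0.005, 0, 1, 0, 0, -0.005, 0, 1, 0, 0, -0.005, 0, 1, 0, 0, -0.005, 0])

```text
time: 31.73
tool_pos: [0.5396, 0.023, 0.1447]
eef_rot: [0.714, -0.067, 0.695, 0.059]
ft_force: [-0.1, -0.8, -0.8]
gripper_width: 0.0347
```

>>> arm_command(steps=[1, 0, 0, -0.005, 0, 1, 0, 0, -0.005, 0, 1, 0, 0, -0.005, 0, 1, 0, 0, -0.005, 0, 1, 0, 0, -0.004, 0, 1, 0, 0, -0.003, 0, 1, 0, 0, -0.001, 0, 1, 0, 0, 0, 0])

```text
time: 32.4
tool_pos: [0.5081, 0.0173, 0.144]
eef_rot: [0.714, -0.067, 0.695, 0.059]
ft_force: [-0.0, 0.0, -0.5]
gripper_width: 0.0347
```

```bash
python3 -c "
from h import *
go([.4943,.0139,.14],np.radians(100.5))
v=shot('wrist','w12'); post(v,(.494,.014))
held('blue')"
```

```text
t 32.4 tcp [0.5081 0.0173 0.144 ] yaw 100.27deg tilt 1.68deg w 0.0347 q6 -1.78 F [-0.   0.  -0.5]
 tool x axis (world) deg off: 1.59 -0.52  radial 1.61 tang -0.47 q [-0.034  0.011  1.573 -0.008  1.529 -1.784] v [-0.    -0.008  0.003 -0.002 -0.001 -0.   ]
 shift tool xyz mm [  3.7  -0.8 -14.3]
 turn about tool x rad -0.0041
post n 202 mean [493.7  13.8] rect [493.6  13.7] [11.9 10.9] ang 10.4 pix 317.0 168.0
lid tool x -28.0 mm n 2266
blue c [0.5067 0.017 ] flat ang 8.3 size 39.9 area-size 42.1 res 2.72 pix [312. 251.]
 held centre tool yz mm [-0.47141321 -0.82443713]
```

>>> arm_command(steps=[1, 0.005, 0, -0.001, 0, 1, 0.01, 0, -0.002, 0, 1, 0.015, 0, -0.002, 0, 1, 0.015, 0, -0.002, 0, 1, 0.015, -0.001, -0.002, 0, 1, 0.01, 0, -0.002, 0, 1, 0.007, 0, -0.002, 0, 1, 0.004, 0, -0.001, 0])

```text
time: 33.17
tool_pos: [0.4962, 0.0131, 0.0554]
eef_rot: [0.714, -0.068, 0.695, 0.059]
ft_force: [0.1, 0.4, -1.2]
gripper_width: 0.0343
```

>>> arm_command(steps=[1, 0.002, 0, 0, 0, 1, 0.001, 0, 0, 0, 1, 0, 0, 0, 0])

```text
time: 33.42
tool_pos: [0.4959, 0.0131, 0.0514]
eef_rot: [0.713, -0.067, 0.695, 0.059]
ft_force: [0.4, -0.5, -0.3]
gripper_width: 0.0347
```

```bash
python3 -c "
from h import *
s=env.state(); M=rot(s); P=np.array([.4937,.0138,.046])
p=s['tool_pos']+M@[-.020,-.0003,-.0008]; d=P-p; print('ring centre err world mm',(d*1e3).round(1),'tool',(1e3*M.T@d).round(1))
go()
held('blue')"
```

```text
ring centre err world mm [ -0.9   1.  -25.3] tool [25.3  1.5 -1.3]
t 33.4 tcp [0.4959 0.0131 0.0514] yaw 100.29deg tilt 1.60deg w 0.0347 q6 -1.79 F [ 0.4 -0.5 -0.3]
 tool x axis (world) deg off: 1.51 -0.51  radial 1.53 tang -0.44 q [-0.043  0.064  1.712 -0.008  1.339 -1.792] v [ 0.    -0.003 -0.01  -0.001 -0.    -0.   ]
lid tool x -31.5 mm n 3371
blue c [0.4957 0.0137] flat ang 34.1 size 45.4 area-size 60.0 res 52.95 pix [317. 267.]
 held centre tool yz mm [0.21480538 0.69404839]
```

>>> arm_command(steps=[1, 0, 0.001, -0.001, 0, 1, 0.003, 0, -0.0005, 0, 1, 0.005, 0, 0, 0, 1, 0.006, 0, 0, 0, 1, 0.004, 0, 0, 0, 1, 0.002, 0, 0, 0, 1, 0, 0, 0, 0])

```text
time: 34.05
tool_pos: [0.4964, 0.0137, 0.0315]
eef_rot: [0.715, -0.068, 0.694, 0.059]
ft_force: [0.2, 0.4, -0.6]
gripper_width: 0.0343
```

```bash
cat >> h.py <<'E'
def rerr(off,P):
    s=env.state(); M=rot(s); p=s['tool_pos']+M@off; d=np.array(P)-p; print('err tool mm',(1e3*M.T@d).round(1))
E
python3 -c "
from h import *
rerr([-.018,-.0003,-.0008],[.4937,.0138,.016]); go()"
```

```text
err tool mm [33.4  1.1 -2.3]
t 34.0 tcp [0.4964 0.0137 0.0315] yaw 100.30deg tilt 1.85deg w 0.0343 q6 -1.79 F [ 0.2  0.4 -0.6]
 tool x axis (world) deg off: 1.78 -0.52  radial 1.80 tang -0.44 q [-0.042  0.087  1.73  -0.008  1.293 -1.791] v [ 0.001  0.006  0.001 -0.001 -0.001  0.001]
```

>>> arm_command(steps=[1, 0, 0.0005, -0.001, 0, 1, 0.002, 0, -0.001, 0, 1, 0.005, 0, 0, 0, 1, 0.006, 0, 0, 0, 1, 0.005, 0, 0, 0, 1, 0.003, 0, 0, 0, 1, 0.002, 0, 0, 0, 1, 0, 0, 0, 0])

```text
time: 34.72
tool_pos: [0.4946, 0.0136, 0.0055]
eef_rot: [0.715, -0.068, 0.694, 0.059]
ft_force: [-0.9, -0.3, -1.0]
gripper_width: 0.0347
```

```bash
python3 -c "
from h import *
rerr([-.016,-.0003,-.0008],[.4937,.0138,.016]); go()"
```

```text
err tool mm [5.5 0.5 0.2]
t 34.7 tcp [0.4946 0.0136 0.0055] yaw 100.29deg tilt 1.81deg w 0.0347 q6 -1.79 F [-0.9 -0.3 -1. ]
 tool x axis (world) deg off: 1.73 -0.52  radial 1.75 tang -0.44 q [-0.042  0.12   1.753 -0.008  1.238 -1.791] v [ 0.     0.005 -0.001 -0.     0.002  0.002]
```

>>> arm_command(steps=[1, 0.002, 0, 0, 0, 1, 0.002, 0, 0, 0, -0.3, 0, 0, 0, 0, -0.3, 0, 0, 0, 0, -0.3, 0, 0, 0, 0, -0.3, 0, 0, 0, 0, -0.3, -0.006, 0, 0, 0, -0.3, -0.015, 0, 0, 0])

```text
time: 35.38
tool_pos: [0.4928, 0.0138, 0.0209]
eef_rot: [0.713, -0.067, 0.695, 0.06]
ft_force: [-0.1, -0.7, -0.2]
gripper_width: 0.0557
```

>>> arm_command(steps=[-0.3, -0.025, 0, 0, 0, -0.3, -0.03, 0, 0.01, 0, -1, -0.03, 0, 0.02, 0, -1, -0.025, 0, 0.02, 0, -1, -0.015, 0, 0.02, 0, -1, -0.008, 0, 0.012, 0, -1, 0, 0, 0.005, 0, -1, 0, 0, 0, 0])

```text
time: 36.05
tool_pos: [0.5779, 0.0314, 0.1697]
eef_rot: [0.716, -0.068, 0.693, 0.059]
ft_force: [-0.6, -0.6, -0.5]
gripper_width: 0.0854
```

```bash
cat >> h.py <<'E'
def lev(v,c,r0=.014,r1=.017):
    X=cloud(v);r=np.hypot(X[...,0]-c[0],X[...,1]-c[1]);m=(v['d']>0)&(r<r1)&(r>r0); print('z around post r%.0f-%.0f'%(r0*1e3,r1*1e3),np.percentile(X[m][:,2],[10,50,90]).round(4),m.sum())
E
python3 -c "
from h import *
go()
v=shot('wrist','w13');c=(.4937,.0138); post(v,c);lev(v,c);lev(v,c,.0195,.0225);lev(v,c,.030,.035);tray(v,near=(.5,.01))
ringd(v,c,.028,.03); ringd(v,c,.016,.03)"
```

```text
t 36.0 tcp [0.5779 0.0314 0.1697] yaw 100.28deg tilt 1.97deg w 0.0854 q6 -1.76 F [-0.6 -0.6 -0.5]
 tool x axis (world) deg off: 1.90 -0.50  radial 1.90 tang -0.49 q [-0.005  0.19   1.33  -0.009  1.588 -1.756] v [ 0.004 -0.012 -0.013  0.     0.012 -0.001]
post n 207 mean [494.1  14.1] rect [494.1  14.1] [11. 11.] ang 10.2 pix 316.0 78.0
z around post r14-17 [0.027  0.0278 0.0288] 392
z around post r20-22 [0.0148 0.0158 0.0168] 473
z around post r30-35 [0.0027 0.0037 0.0047] 1168
tray rect c [499.9  16.2] size [171.  118.8] long axis deg 100.39 n 4476
blue c [0.4944 0.0144] flat ang 10.2 size 35.2 area-size 35.6 res 0.12 pix [316.  79.]
blue c [0.4929 0.0134] flat ang 12.2 size 47.0 area-size 47.3 res 0.09 pix [316.  77.]
```

View pics/w13.png

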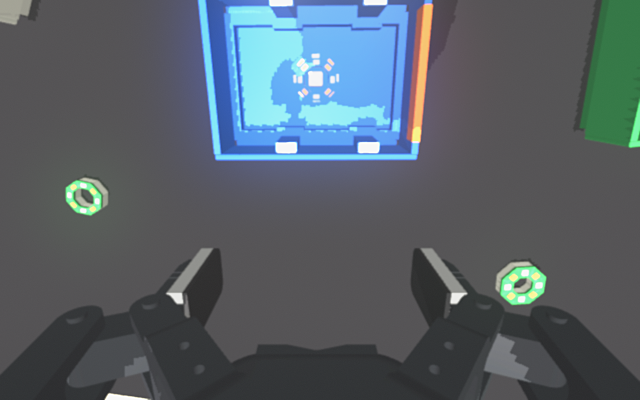

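>>> arm_command(steps=[-1, 0, 0.012, -0.001, 0, -1, 0, 0.025, -0.002, 0, -1, 0, 0.035, -0.002, 0, -1, 0, 0.038, -0.002, 0, -1, 0, 0.038, -0.002, 0, -1, 0, 0.038, -0.002, -0.02, -1, 0, 0.035, -0.002, -0.04, -1, 0, 0.03, -0.002, -0.04])

```text
time: 36.77
tool_pos: [0.5043, 0.2804, 0.1563]
eef_rot: [0.706, -0.101, 0.695, 0.09]
ft_force: [0.5, 0.2, -0.2]
gripper_width: 0.0851
```

>>> arm_command(steps=[-1, 0, 0.024, -0.002, -0.02, -1, 0, 0.016, -0.002, 0, -1, 0, 0.01, -0.001, 0, -1, 0, 0.006, 0, 0, -1, 0, 0.003, 0, 0, -1, 0, 0.001, 0, 0, -1, 0, 0, 0, 0])

```text
time: 37.35
tool_pos: [0.4711, 0.3437, 0.149]
eef_rot: [0.7, -0.113, 0.698, 0.1]
ft_force: [0.1, 0.1, 0.0]
gripper_width: 0.0855
```

```bash
python3 -c "
from h import *
go()
v=shot('wrist','w14');c,a=tray(v,near=(.42,.346)); p=post(v,c)
if p is not None: go([*p,.15],a)
for st,ce,m in comps(v,'orange',60): print(ce.round(),st[4],at_z(v,*ce,.066).round(3))"
```

```text
t 37.4 tcp [0.4711 0.3437 0.149 ] yaw 107.29deg tilt 1.10deg w 0.0855 q6 -1.30 F [0.1 0.1 0. ]
 tool x axis (world) deg off: 0.36 -1.04  radial -0.27 tang -1.07 q [ 0.577  0.245  1.308 -0.019  1.593 -1.296] v [-0.01  -0.002  0.008 -0.004  0.     0.   ]
tray rect c [417.2 344.5] size [170.8 129.4] long axis deg 104.44 n 7387
post n 215 mean [416.8 343.1] rect [416.9 343.1] [11.2 12.1] ang 17.3 pix 337.0 125.0
t 37.4 tcp [0.4713 0.3435 0.1491] yaw 107.27deg tilt 1.11deg w 0.0851 q6 -1.30 F [-0.4  0.4 -0.4]
 tool x axis (world) deg off: 0.37 -1.04  radial -0.26 tang -1.07 q [ 0.576  0.245  1.307 -0.019  1.593 -1.296] v [-0.009 -0.001 -0.005  0.    -0.001 -0.001]
 shift tool xyz mm [ -1.3  15.8 -52.2]
 turn about tool x rad 0.0494
[ 14. 108.] 3329 [0.477 0.104 0.066]
[446. 122.] 2093 [0.39  0.418 0.066]
[629. 227.] 856 [0.422 0.593 0.066]
```

>>> arm_command(steps=[0, 0, 0.002, -0.003, 0.02, 0, 0, 0.003, -0.005, 0.02, 0, 0, 0.003, -0.006, 0.01, 0, 0, 0.003, -0.006, 0, 0, 0, 0.002, -0.006, 0, 0, 0, 0.001, -0.006, 0, 0, 0, 0.001, -0.006, 0, 0, 0, 0, -0.004, 0])

```text
time: 38.07
tool_pos: [0.4253, 0.3443, 0.149]
eef_rot: [0.704, -0.091, 0.7, 0.078]
ft_force: [-0.4, -0.1, 1.4]
gripper_width: 0.0426
```

>>> arm_command(steps=[0, 0, 0, -0.002, 0, 0, 0, 0, 0, 0, 0, 0, 0, 0, 0])

```text
time: 38.32
tool_pos: [0.4221, 0.3437, 0.1494]
eef_rot: [0.704, -0.092, 0.7, 0.078]
ft_force: [-0.1, 0.5, -0.4]
gripper_width: 0.0428
```

```bash
python3 -c "
from h import *
v=shot('wrist');c,a=tray(v,near=(.42,.346)); p=post(v,c)
go([*p,-.008],np.radians(104.4))"
```

```text
tray rect c [416.7 344.3] size [170.8 128.8] long axis deg 104.41 n 4777
post n 192 mean [416.2 343.2] rect [416.2 343.3] [11.5 11.2] ang 14.0 pix 319.0 180.0
t 38.4 tcp [0.4222 0.3438 0.1494] yaw 103.79deg tilt 1.12deg w 0.0426 q6 -1.19 F [ 0.   0.9 -0.2]
 tool x axis (world) deg off: 0.43 -1.03  radial -0.25 tang -1.09 q [ 0.626  0.137  1.429 -0.019  1.579 -1.186] v [-0.004  0.007 -0.006 -0.001  0.002 -0.   ]
 shift tool xyz mm [157.3   4.   -6.5]
 turn about tool x rad -0.0107
```

>>> arm_command(steps=[0, 0.006, 0.001, -0.001, -0.005, 0, 0.012, 0.001, -0.001, -0.005, 0, 0.018, 0.001, -0.001, 0, 0, 0.02, 0, -0.001, 0, 0, 0.02, 0, -0.001, 0, 0, 0.016, 0, 0, 0, 0, 0.01, 0, 0, 0, 0, 0.006, 0, 0, 0])

```text
time: 39.03
tool_pos: [0.4174, 0.3433, 0.0321]
eef_rot: [0.703, -0.096, 0.699, 0.082]
ft_force: [-0.9, -0.3, 0.4]
gripper_width: 0.0428
```

>>> arm_command(steps=[0, 0.003, 0, 0, 0, 0, 0.001, 0, 0, 0, 0, 0, 0, 0, 0])

```text
time: 39.28
tool_pos: [0.4167, 0.3427, 0.0258]
eef_rot: [0.702, -0.096, 0.7, 0.082]
ft_force: [-0.5, 0.2, 0.2]
gripper_width: 0.0423
```

```bash
python3 -c "
from h import *
go([.4164,.3434,-.008],np.radians(104.4))"
```

```text
t 39.3 tcp [0.4167 0.3427 0.0258] yaw 104.46deg tilt 1.17deg w 0.0423 q6 -1.19 F [-0.5  0.2  0.2]
 tool x axis (world) deg off: 0.31 -1.13  radial -0.41 tang -1.09 q [ 0.63   0.241  1.57  -0.02   1.338 -1.188] v [ 0.002 -0.001 -0.007  0.     0.    -0.003]
 shift tool xyz mm [33.7  1.5 -0.2]
 turn about tool x rad 0.0011
```

>>> arm_command(steps=[0, 0.004, 0.001, 0, 0, 0, 0.006, 0, 0, 0, 0, 0.007, 0, 0, 0, 0, 0.005, 0, 0, 0, 0, 0.004, 0, 0, 0, 0, 0.002, 0, 0, 0, 0, 0.001, 0, 0, 0, 0, 0, 0, 0, 0])

```text
time: 39.95
tool_pos: [0.4183, 0.3444, -0.0035]
eef_rot: [0.704, -0.095, 0.699, 0.083]
ft_force: [-0.3, 0.8, -0.9]
gripper_width: 0.0427
```

```bash
python3 -c "
from h import *
go([.4164,.3434,-.008],np.radians(104.4))"
```

```text
t 40.0 tcp [ 0.4183  0.3444 -0.0035] yaw 104.47deg tilt 1.10deg w 0.0427 q6 -1.19 F [-0.3  0.8 -0.9]
 tool x axis (world) deg off: 0.56 -0.94  radial -0.10 tang -1.09 q [ 0.631  0.282  1.586 -0.02   1.276 -1.186] v [ 0.001  0.003 -0.002  0.002  0.    -0.001]
 shift tool xyz mm [ 4.5 -0.4 -2.2]
 turn about tool x rad 0.0012
```

>>> arm_command(steps=[1, 0, 0, 0, 0, 1, 0, 0, 0, 0, 1, 0, 0, 0, 0, 1, 0, 0, 0, 0, 1, 0, 0, 0, 0, 1, 0, 0, 0, 0], grip_force=60)

```text
time: 40.45
tool_pos: [0.4186, 0.3447, -0.0024]
eef_rot: [0.704, -0.095, 0.698, 0.083]
ft_force: [-0.5, -1.2, -0.2]
gripper_width: 0.0107
```

```bash
python3 -c "
from h import *
go([.4164,.3434,-.008],np.radians(104.4))"
```

```text
t 40.5 tcp [ 0.4186  0.3447 -0.0024] yaw 104.46deg tilt 1.06deg w 0.0107 q6 -1.19 F [-0.5 -1.2 -0.2]
 tool x axis (world) deg off: 0.60 -0.88  radial -0.04 tang -1.06 q [ 0.631  0.28   1.585 -0.019  1.277 -1.186] v [-0.001  0.001  0.001  0.002  0.    -0.001]
 shift tool xyz mm [ 5.6 -0.6 -2.5]
 turn about tool x rad 0.0010
```

>>> arm_command(steps=[1, -0.004, 0, 0, 0, 1, -0.01, 0, 0, 0, 1, -0.016, 0, 0, 0, 1, -0.02, 0, 0, 0, 1, -0.02, 0, 0, 0, 1, -0.014, 0, 0, 0, 1, -0.008, 0, 0, 0, 1, -0.003, 0, 0, 0])

```text
time: 41.12
tool_pos: [0.4153, 0.3445, 0.0961]
eef_rot: [0.702, -0.096, 0.701, 0.082]
ft_force: [1.0, -0.1, -2.9]
gripper_width: 0.0109
```

>>> arm_command(steps=[1, 0, -0.006, 0, 0, 1, 0, -0.014, 0, 0, 1, 0, -0.022, -0.001, 0, 1, 0, -0.028, -0.001, 0, 1, 0, -0.03, -0.001, 0, 1, 0, -0.03, -0.001, 0, 1, 0, -0.03, -0.001, 0, 1, 0, -0.03, -0.001, 0])

```text
time: 41.78
tool_pos: [0.4542, 0.1488, 0.0935]
eef_rot: [0.698, -0.1, 0.704, 0.083]
ft_force: [0.2, 0.4, -3.7]
gripper_width: 0.0108
```

```bash
python3 -c "
from h import *
go([.4937,.0138,.115],np.radians(104.4))"
```

```text
t 41.8 tcp [0.4542 0.1488 0.0935] yaw 104.93deg tilt 1.48deg w 0.0108 q6 -1.57 F [ 0.2  0.4 -3.7]
 tool x axis (world) deg off: -0.33 -1.44  radial -0.68 tang -1.31 q [ 2.540e-01  1.000e-03  1.687e+00 -2.300e-02  1.466e+00 -1.575e+00] v [-0.802 -0.159  0.17  -0.015 -0.011 -0.791]
 shift tool xyz mm [ -18.3 -141.     3.2]
 turn about tool x rad 0.0093
```

>>> arm_command(steps=[1, -0.005, -0.026, 0, 0, 1, -0.005, -0.024, 0.001, 0, 1, -0.005, -0.019, 0.001, 0, 1, -0.004, -0.014, 0.001, 0, 1, -0.002, -0.01, 0, 0, 1, 0, -0.006, 0, 0, 1, 0, -0.003, 0, 0.03, 1, 0, 0, 0, 0.08])

```text
time: 42.45
tool_pos: [0.4776, 0.0316, 0.1083]
eef_rot: [0.697, -0.058, 0.714, 0.037]
ft_force: [1.4, 0.3, -2.4]
gripper_width: 0.0107
```

>>> arm_command(steps=[1, 0, 0, 0, 0.12, 1, 0, 0, 0, 0.12, 1, 0, 0, 0, 0.12, 1, 0, 0, 0, 0.12, 1, 0, 0, 0, 0.12, 1, 0, 0, 0, 0.12, 1, 0, 0, 0, 0.12, 1, 0, 0, 0, 0.12])

```text
time: 43.12
tool_pos: [0.4719, 0.0314, 0.1009]
eef_rot: [0.634, 0.282, 0.648, -0.312]
ft_force: [0.6, 0.9, -3.1]
gripper_width: 0.0108
```

>>> arm_command(steps=[1, 0, 0, 0, 0.12, 1, 0, 0, 0, 0.12, 1, 0, 0, 0, 0.12, 1, 0, 0, 0, 0.12, 1, 0, 0, 0, 0.12, 1, 0, 0, 0, 0.12, 1, 0, 0, 0, 0.12, 1, 0, 0, 0, 0.12])

```text
time: 43.78
tool_pos: [0.466, 0.0326, 0.0936]
eef_rot: [-0.419, -0.548, -0.422, 0.588]
ft_force: [0.2, -0.0, -2.6]
gripper_width: 0.0107
```

```bash
python3 -c "
from h import *
go([.4937,.0138,.115],np.radians(-79.6),2*np.pi)"
```

```text
t 43.8 tcp [0.466  0.0326 0.0936] yaw -17.07deg tilt 3.25deg w 0.0107 q6 0.31 F [ 0.2 -0.  -2.6]
 tool x axis (world) deg off: -2.77 -1.71  radial -2.78 tang -1.68 q [ 0.01   0.002  1.686 -0.029  1.502  0.31 ] v [ 5.000e-03  1.000e-03  2.200e-02  2.000e-03 -6.000e-03  1.493e+00]
 shift tool xyz mm [-22.2  31.1  10.8]
 turn about tool x rad 1.0914
```

>>> arm_command(steps=[1, -0.003, 0, 0, 0.12, 1, -0.003, 0, 0, 0.12, 1, -0.003, 0, 0, 0.12, 1, -0.003, 0, 0, 0.12, 1, -0.003, 0, 0, 0.12, 1, -0.003, 0, 0, 0.12, 1, -0.003, 0, 0, 0.12, 1, -0.002, 0, 0, 0.08])

```text
time: 44.45
tool_pos: [0.4611, 0.0344, 0.1096]
eef_rot: [-0.116, -0.675, -0.103, 0.721]
ft_force: [1.1, -0.6, -2.5]
gripper_width: 0.0103
```

>>> arm_command(steps=[1, 0, 0, 0, 0.05, 1, 0, 0, 0, 0.02, 1, 0, 0, 0, 0, 1, 0, 0, 0, 0])

```text
time: 44.78
tool_pos: [0.4589, 0.0349, 0.1071]
eef_rot: [-0.089, -0.677, -0.074, 0.727]
ft_force: [-1.1, -0.3, -3.8]
gripper_width: 0.0108
```

```bash
python3 -c "
from h import *
go([.4937,.0138,.115],np.radians(-79.6),2*np.pi)"
```

```text
t 44.8 tcp [0.4589 0.0349 0.1071] yaw -76.78deg tilt 4.17deg w 0.0108 q6 1.36 F [-1.1 -0.3 -3.8]
 tool x axis (world) deg off: -3.81 -1.68  radial -3.84 tang -1.62 q [ 0.014 -0.014  1.675 -0.028  1.548  1.357] v [ 0.003  0.001  0.015 -0.002 -0.001  0.015]
 shift tool xyz mm [ -9.5  28.6 -28.4]
 turn about tool x rad 0.0492
```

>>> arm_command(steps=[1, -0.001, 0, -0.004, 0.02, 1, -0.001, 0, -0.008, 0.02, 1, -0.001, 0, -0.01, 0.01, 1, -0.001, 0, -0.01, 0, 1, -0.001, 0, -0.01, 0, 1, -0.001, 0, -0.01, 0, 1, -0.001, 0, -0.01, 0, 1, -0.001, 0, -0.01, 0])

```text
time: 45.45
tool_pos: [0.5347, 0.0497, 0.1082]
eef_rot: [-0.068, -0.679, -0.052, 0.729]
ft_force: [0.7, 0.2, -3.4]
gripper_width: 0.0105
```

>>> arm_command(steps=[1, -0.001, 0, -0.01, 0, 1, -0.001, 0, -0.01, 0, 1, -0.001, 0, -0.008, 0, 1, -0.001, 0, -0.006, 0, 1, -0.001, 0, -0.004, 0, 1, 0, 0, -0.002, 0, 1, 0, 0, 0, 0])

```text
time: 46.03
tool_pos: [0.5806, 0.0582, 0.1076]
eef_rot: [-0.067, -0.679, -0.05, 0.73]
ft_force: [-0.2, -0.5, -3.7]
gripper_width: 0.0108
```

```bash
python3 -c "
from h import *
go([.4937,.0138,.115],np.radians(-79.6),2*np.pi)"
```

```text
t 46.0 tcp [0.5806 0.0582 0.1076] yaw -80.45deg tilt 4.33deg w 0.0108 q6 1.45 F [-0.2 -0.5 -3.7]
 tool x axis (world) deg off: -3.99 -1.66  radial -4.07 tang -1.46 q [ 0.05   0.329  1.292 -0.025  1.591  1.455] v [ 0.002  0.006 -0.007 -0.001  0.005  0.003]
 shift tool xyz mm [-0.  29.5 93.3]
 turn about tool x rad -0.0148
```

>>> arm_command(steps=[1, 0, 0, 0.04, 0, 1, 0, 0, 0.04, 0, 1, 0, 0, 0, 0, 1, 0, 0, 0, 0, 1, 0, 0, 0, 0])

```text
time: 46.45
tool_pos: [0.4936, 0.0444, 0.1033]
eef_rot: [-0.066, -0.671, -0.051, 0.736]
ft_force: [1.3, -1.1, -3.1]
gripper_width: 0.0109
```

```bash
python3 -c "
from h import *
go([.4937,.0138,.115],np.radians(-79.6),2*np.pi)"
```

```text
t 46.5 tcp [0.4936 0.0444 0.1033] yaw -80.48deg tilt 5.42deg w 0.0109 q6 1.44 F [ 1.3 -1.1 -3.1]
 tool x axis (world) deg off: -5.14 -1.70  radial -5.19 tang -1.54 q [ 0.032  0.109  1.557 -0.027  1.567  1.438] v [-0.001 -0.02   0.004  0.001 -0.011  0.004]
 shift tool xyz mm [-10.7  30.4   5.9]
 turn about tool x rad -0.0153
```

>>> arm_command(steps=[1, 0, 0.04, 0, 0, 1, 0, 0.02, 0, 0, 1, 0, 0, 0, 0, 1, 0, 0, 0, 0, 1, 0, 0, 0, 0])

```text
time: 46.87
tool_pos: [0.5077, -0.0153, 0.1071]
eef_rot: [-0.067, -0.674, -0.051, 0.734]
ft_force: [0.1, 0.1, -3.2]
gripper_width: 0.0108
```

```bash
python3 -c "
from h import *
go([.4937,.0138,.115],np.radians(-79.6),2*np.pi)"
```

```text
t 46.9 tcp [ 0.5077 -0.0153  0.1071] yaw -80.34deg tilt 5.03deg w 0.0108 q6 1.32 F [ 0.1  0.1 -3.2]
 tool x axis (world) deg off: -4.73 -1.69  radial -4.58 tang -2.07 q [-0.081  0.131  1.525 -0.036  1.566  1.323] v [ 0.005  0.007 -0.017  0.006  0.002  0.007]
 shift tool xyz mm [ -7.6 -30.9   9.6]
 turn about tool x rad -0.0129
```

>>> arm_command(steps=[1, 0, -0.04, 0, 0, 1, 0, 0, 0, 0, 1, 0, 0, 0, 0, 1, -0.001, 0, -0.008, 0, 1, -0.001, 0, -0.014, 0, 1, -0.001, 0, -0.018, 0, 1, -0.001, 0, -0.018, 0, 1, -0.001, 0, -0.018, 0])

```text
time: 47.53
tool_pos: [0.578, 0.0453, 0.1068]
eef_rot: [-0.069, -0.675, -0.054, 0.733]
ft_force: [0.3, -0.5, -3.9]
gripper_width: 0.0107
```

>>> arm_command(steps=[1, 0, 0, -0.012, 0, 1, 0, 0, -0.008, 0, 1, 0, 0, -0.004, 0, 1, 0, 0, -0.002, 0, 1, 0, 0, 0, 0])

```text
time: 47.95
tool_pos: [0.6071, 0.0534, 0.1032]
eef_rot: [-0.07, -0.674, -0.056, 0.733]
ft_force: [0.4, -0.4, -3.9]
gripper_width: 0.0108
```

```bash
python3 -c "
from h import *
go([.4937,.0138,.115],np.radians(-79.6),2*np.pi)"
```

```text
t 48.0 tcp [0.6071 0.0534 0.1032] yaw -79.75deg tilt 4.85deg w 0.0108 q6 1.43 F [ 0.4 -0.4 -3.9]
 tool x axis (world) deg off: -4.61 -1.49  radial -4.66 tang -1.31 q [ 0.039  0.413  1.196 -0.023  1.614  1.431] v [ 0.006  0.     0.004  0.     0.003 -0.001]
 shift tool xyz mm [ -1.6  19.  119.2]
 turn about tool x rad -0.0026
```

>>> arm_command(steps=[1, 0, 0, 0.01, 0, 1, 0, 0, 0.02, 0, 1, 0, 0, 0.025, 0, 1, 0, 0, 0.02, 0, 1, 0, 0, 0.012, 0, 1, 0, 0, 0.007, 0, 1, 0, 0, 0.003, 0, 1, 0, 0, 0.001, 0])

```text
time: 48.62
tool_pos: [0.5035, 0.0361, 0.1118]
eef_rot: [-0.07, -0.674, -0.057, 0.733]
ft_force: [-0.0, -0.3, -3.0]
gripper_width: 0.0105
```

```bash
python3 -c "
from h import *
go([.4937,.0138,.115],np.radians(-79.6),2*np.pi)"
```

```text
t 48.6 tcp [0.5035 0.0361 0.1118] yaw -79.69deg tilt 4.87deg w 0.0105 q6 1.41 F [-0.  -0.3 -3. ]
 tool x axis (world) deg off: -4.64 -1.47  radial -4.65 tang -1.41 q [ 0.013  0.119  1.528 -0.025  1.576  1.405] v [-0.005 -0.056  0.049 -0.    -0.002 -0.004]
 shift tool xyz mm [-1.9 20.2 13.8]
 turn about tool x rad -0.0015
```

>>> arm_command(steps=[1, -0.008, 0.003, 0.002, 0, 1, -0.018, 0.004, 0.003, 0, 1, -0.025, 0.004, 0.003, 0, 1, -0.03, 0.004, 0.002, 0, 1, -0.03, 0.002, 0.001, 0, 1, -0.02, 0, 0, 0, 1, -0.012, 0, 0, 0, 1, -0.006, 0, 0, 0])

```text
time: 49.28
tool_pos: [0.508, 0.0196, 0.27]
eef_rot: [-0.07, -0.673, -0.057, 0.734]
ft_force: [-0.1, -0.0, -3.0]
gripper_width: 0.0108
```

>>> arm_command(steps=[1, -0.002, 0, 0, 0, 1, 0, 0, 0, 0, 1, 0, 0, 0, 0])

```text
time: 49.53
tool_pos: [0.5091, 0.0194, 0.2736]
eef_rot: [-0.07, -0.674, -0.057, 0.733]
ft_force: [0.8, -0.0, -2.9]
gripper_width: 0.0108
```

```bash
python3 -c "
from h import *
go([.4937,.0138,.115],np.radians(-79.6),2*np.pi)"
```

```text
t 49.5 tcp [0.5091 0.0194 0.2736] yaw -79.68deg tilt 4.85deg w 0.0108 q6 1.36 F [ 0.8 -0.  -2.9]
 tool x axis (world) deg off: -4.61 -1.48  radial -4.58 tang -1.57 q [-0.018  0.073  1.254 -0.029  1.894  1.365] v [-0.001  0.009  0.006 -0.001 -0.002 -0.   ]
 shift tool xyz mm [159.5   1.    2.8]
 turn about tool x rad -0.0014
```

>>> arm_command(steps=[1, 0.035, 0, 0, 0, 1, 0.035, 0, 0, 0, 1, 0, 0, 0, 0, 1, 0, 0, 0, 0, 1, 0, 0, 0, 0])

```text
time: 49.95
tool_pos: [0.5019, 0.0177, 0.1994]
eef_rot: [-0.07, -0.672, -0.057, 0.735]
ft_force: [0.5, -0.1, -3.3]
gripper_width: 0.0104
```

```bash
python3 -c "
from h import *
go([.4937,.0138,.115],np.radians(-79.6),2*np.pi)"
```

```text
t 50.0 tcp [0.5019 0.0177 0.1994] yaw -79.66deg tilt 5.15deg w 0.0104 q6 1.37 F [ 0.5 -0.1 -3.3]
 tool x axis (world) deg off: -4.92 -1.48  radial -4.89 tang -1.58 q [-0.022  0.065  1.409 -0.028  1.753  1.365] v [ 0.001 -0.005 -0.027 -0.001  0.018 -0.   ]
 shift tool xyz mm [84.8  1.5  1.2]
 turn about tool x rad -0.0011
```

>>> arm_command(steps=[1, 0, 0, 0, 0.04, 1, 0, 0, 0, 0.04, 1, 0, 0, 0, 0.04, 1, 0, 0, 0, 0.04, 1, 0, 0, 0, 0.04, 1, 0, 0, 0, 0.04, 1, 0, 0, 0, 0.04, 1, 0, 0, 0, 0.04])

```text
time: 50.62
tool_pos: [0.5079, 0.0179, 0.2156]
eef_rot: [0.043, -0.682, 0.065, 0.727]
ft_force: [0.1, -0.6, -2.6]
gripper_width: 0.0108
```

```bash
python3 -c "
from h import *
go([.4937,.0138,.115],np.radians(-79.6),2*np.pi)"
```

```text
t 50.6 tcp [0.5079 0.0179 0.2156] yaw -98.74deg tilt 4.08deg w 0.0108 q6 1.70 F [ 0.1 -0.6 -2.6]
 tool x axis (world) deg off: -3.79 -1.50  radial -3.76 tang -1.58 q [-0.021  0.061  1.38  -0.028  1.766  1.699] v [ 0.001 -0.009 -0.048  0.     0.019  0.5  ]
 shift tool xyz mm [101.4   2.6   7.2]
 turn about tool x rad -0.3341
```

>>> arm_command(steps=[1, 0, 0, 0, -0.12, 1, 0, 0, 0, -0.12, 1, 0, 0, 0, -0.06, 1, 0, 0, 0, 0, 1, 0, 0, 0, 0])

```text
time: 51.03
tool_pos: [0.5118, 0.0181, 0.2266]
eef_rot: [-0.062, -0.686, -0.046, 0.724]
ft_force: [-0.7, -0.2, -3.0]
gripper_width: 0.0109
```

```bash
python3 -c "
from h import *
go([.4937,.0138,.115],np.radians(-79.6),2*np.pi)"
```

```text
t 51.0 tcp [0.5118 0.0181 0.2266] yaw -81.15deg tilt 3.33deg w 0.0109 q6 1.39 F [-0.7 -0.2 -3. ]
 tool x axis (world) deg off: -2.97 -1.52  radial -2.93 tang -1.58 q [-0.02   0.057  1.362 -0.028  1.773  1.391] v [-0.    -0.005 -0.033 -0.001  0.013 -0.013]
 shift tool xyz mm [112.4  -0.6  12.4]
 turn about tool x rad -0.0271
```

>>> arm_command(steps=[1, 0, 0, -0.0005, 0, 1, 0, 0, 0.0005, 0, 1, 0, 0, -0.0005, 0, 1, 0, 0, 0.0005, 0, 1, 0, 0, -0.0005, 0, 1, 0, 0, 0.0005, 0, 1, 0, 0, -0.0005, 0, 1, 0, 0, 0.0005, 0])

```text
time: 51.7
tool_pos: [0.5126, 0.0181, 0.2289]
eef_rot: [-0.06, -0.687, -0.044, 0.723]
ft_force: [-0.6, -0.2, -2.4]
gripper_width: 0.011
```

```bash
python3 -c "
from h import *
go([.4937,.0138,.115],np.radians(-79.6),2*np.pi)"
```

```text
t 51.7 tcp [0.5126 0.0181 0.2289] yaw -81.53deg tilt 3.19deg w 0.0110 q6 1.40 F [-0.6 -0.2 -2.4]
 tool x axis (world) deg off: -2.81 -1.52  radial -2.77 tang -1.58 q [-0.02   0.057  1.358 -0.028  1.775  1.398] v [-0.005 -0.02   0.022  0.001  0.002 -0.   ]
 shift tool xyz mm [114.7  -0.7  13.4]
 turn about tool x rad -0.0336
```

>>> arm_command(steps=[1, 0.032, -0.025, 0, 0, 1, 0.032, -0.025, 0, 0, 1, 0, 0, 0, -0.01, 1, 0, 0, 0, 0.01, 1, 0, 0, 0, -0.01, 1, 0, 0, 0, 0.01, 1, 0, 0, 0, -0.01, 1, 0, 0, 0, 0.01])

```text
time: 52.37
tool_pos: [0.5039, 0.0653, 0.1657]
eef_rot: [-0.059, -0.69, -0.042, 0.721]
ft_force: [1.2, 0.1, -2.1]
gripper_width: 0.0109
```

```bash
python3 -c "
from h import *
go([.4937,.0138,.115],np.radians(-79.6),2*np.pi)"
```

```text
t 52.4 tcp [0.5039 0.0653 0.1657] yaw -81.75deg tilt 2.88deg w 0.0109 q6 1.50 F [ 1.2  0.1 -2.1]
 tool x axis (world) deg off: -2.41 -1.57  radial -2.52 tang -1.39 q [ 0.071  0.06   1.48  -0.024  1.646  1.497] v [-0.009 -0.006 -0.017 -0.001  0.005  0.156]
 shift tool xyz mm [52.5 48.4 15.1]
 turn about tool x rad -0.0375
```

>>> arm_command(steps=[1, 0, 0, 0, -0.02, 1, 0, 0, 0, 0.01, 1, 0, 0, 0, -0.01, 1, 0, 0, 0, 0.01, 1, 0, 0, 0, -0.02, 1, 0, 0, 0, 0.01, 1, 0, 0, 0, -0.01, 1, 0, 0, 0, 0.01])

```text
time: 53.03
tool_pos: [0.5052, 0.064, 0.1682]
eef_rot: [-0.066, -0.69, -0.049, 0.719]
ft_force: [-0.8, 0.3, -3.5]
gripper_width: 0.0108
```

```bash
python3 -c "
from h import *
go([.4937,.0138,.115],np.radians(-79.6),2*np.pi)"
```

```text
t 53.0 tcp [0.5052 0.064  0.1682] yaw -80.61deg tilt 2.67deg w 0.0108 q6 1.47 F [-0.8  0.3 -3.5]
 tool x axis (world) deg off: -2.17 -1.56  radial -2.27 tang -1.41 q [ 0.068  0.059  1.476 -0.025  1.646  1.474] v [ 0.002 -0.     0.     0.001  0.001  0.158]
 shift tool xyz mm [54.9 46.5 17.3]
 turn about tool x rad -0.0175
```

>>> arm_command(steps=[1, 0.004, 0.003, 0.002, 0, 1, 0.006, 0.006, 0.003, 0, 1, 0.008, 0.008, 0.004, -0.005, 1, 0.008, 0.008, 0.004, -0.005, 1, 0.008, 0.007, 0.003, 0, 1, 0.008, 0.005, 0.002, 0, 1, 0.007, 0.003, 0.001, 0, 1, 0.006, 0.001, 0, 0])

```text
time: 53.7
tool_pos: [0.4891, 0.0134, 0.1092]
eef_rot: [-0.07, -0.69, -0.053, 0.719]
ft_force: [-0.0, -0.7, -3.3]
gripper_width: 0.0107
```

>>> arm_command(steps=[1, 0.005, 0, 0, 0, 1, 0.003, 0, 0, 0, 1, 0.002, 0, 0, 0, 1, 0.001, 0, 0, 0, 1, 0, 0, 0, 0])

```text
time: 54.12
tool_pos: [0.488, 0.0132, 0.0951]
eef_rot: [-0.069, -0.689, -0.053, 0.72]
ft_force: [-0.4, -0.4, -3.7]
gripper_width: 0.0102
```

```bash
python3 -c "
from h import *
go([.4913,.0134,.075],np.radians(-79.6),2*np.pi)
v=shot('wrist','w15'); s=env.state(); z=s['tool_pos'][2]
tray(v,zr=z+.068,near=s['tool_pos'][:2]); p=post(v,s['tool_pos'][:2],z+.048)
X=cloud(v); m=(colmask(v,'green')>0)&(v['d']>0)&(X[...,2]>z+.05)&(X[...,2]<z+.085); q=X[m]; A=np.c_[q[:,:2]-s['tool_pos'][:2],np.ones(len(q))]
from numpy.linalg import lstsq
k=lstsq(A,q[:,2],rcond=None)[0]; r=q[:,2]-A@k; g=r>-.004; k=lstsq(A[g],q[g,2],rcond=None)[0]; print('rim plane slope deg',np.degrees(k[:2]).round(2),'z-z_tcp',k[2]-z,g.sum())"
```

```text
t 54.1 tcp [0.488  0.0132 0.0951] yaw -80.07deg tilt 2.81deg w 0.0102 q6 1.37 F [-0.4 -0.4 -3.7]
 tool x axis (world) deg off: -2.35 -1.55  radial -2.30 tang -1.62 q [-0.031  0.052  1.632 -0.028  1.498  1.37 ] v [ 0.005 -0.001 -0.004  0.001  0.    -0.001]
 shift tool xyz mm [19.9  0.  -4.2]
 turn about tool x rad -0.0082
tray rect c [515.9  16.2] size [173.1  87.3] long axis deg 98.60 n 23167
post n 1443 mean [495.7  15.7] rect [496.4  16.1] [30.4 28.8] ang 57.3 pix 317.0 270.0
rim plane slope deg [-0.15 -1.54] z-z_tcp 0.06588145724514549 19739
```

View pics/w15.png

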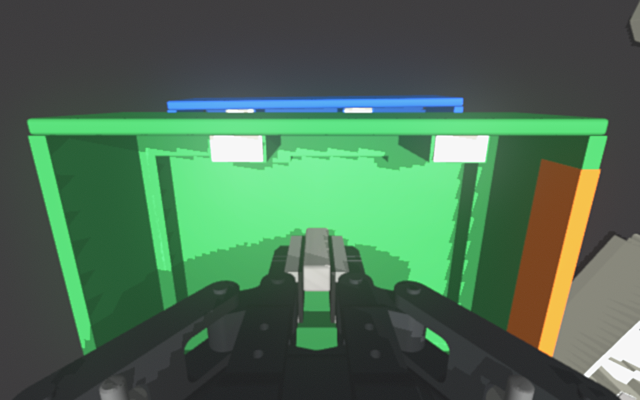

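```bash
python3 -c "
from h import *
v=shot('wrist'); 
X=cloud(v)
B=[at_z(v,168.,101.5,.066),at_z(v,463.,98.5,.066)]
G=[at_z(v,28.,119.5,.1608),at_z(v,607.,119.5,.1608)]
for n,(a,b) in (('blue',B),('green',G)):
    m=(a+b)/2; d=b-a; print(n,m.round(4),'len',np.hypot(*d[:2]).round(4),'yaw',np.degrees(np.arctan2(d[1],d[0])).round(2))
print('depth z', X[101,200:440:40,2].round(3), X[126,100:560:80,2].round(3))
cols=range(100,560,40)
print([ [int(r) for r in range(80,125) if v['p'][r,c].max()>90][:1] for c in cols])
"
```

```text
blue [0.558  0.0251 0.066 ] len 0.1681 yaw -79.61
green [0.5565 0.025  0.1608] len 0.1689 yaw -80.24
depth z [0.064 0.066 0.065 0.065 0.066 0.067] [0.161 0.161 0.161 0.163 0.162 0.163]
[[114], [112], [99], [97], [96], [96], [96], [95], [95], [97], [112], [114]]
```

>>> arm_command(steps=[1, 0.003, -0.0005, -0.001, -0.008, 1, 0.004, -0.0005, -0.001, 0, 1, 0.005, 0, -0.001, 0, 1, 0.005, 0, 0, 0, 1, 0.004, 0, 0, 0, 1, 0.002, 0, 0, 0, 1, 0.001, 0, 0, 0, 1, 0, 0, 0, 0])

```text
time: 54.88
tool_pos: [0.4905, 0.0146, 0.0691]
eef_rot: [-0.073, -0.689, -0.056, 0.719]
ft_force: [-0.4, 0.5, -3.0]
gripper_width: 0.011
```

```bash
python3 -c "
from h import *
go([.4900,.0142,.057],np.radians(-79.6),2*np.pi)"
```

```text
t 54.9 tcp [0.4905 0.0146 0.0691] yaw -79.52deg tilt 2.74deg w 0.0110 q6 1.36 F [-0.4  0.5 -3. ]
 tool x axis (world) deg off: -2.26 -1.55  radial -2.22 tang -1.61 q [-0.028  0.085  1.652 -0.028  1.444  1.364] v [-0.001  0.002  0.001  0.     0.    -0.001]
 shift tool xyz mm [12.1  0.   0.1]
 turn about tool x rad 0.0014
```

>>> arm_command(steps=[1, 0.002, 0, 0, 0, 1, 0.002, 0, 0, 0, 1, 0.002, 0, 0, 0, 1, 0.001, 0, 0, 0, 1, 0, 0, 0, 0])

```text
time: 55.3
tool_pos: [0.4905, 0.0143, 0.0618]
eef_rot: [-0.073, -0.689, -0.056, 0.718]
ft_force: [-0.6, -0.9, -3.0]
gripper_width: 0.0105
```

>>> arm_command(steps=[1, 0.002, 0, 0, 0, 1, 0.001, 0, 0, 0, 1, 0.001, 0, 0, 0, 1, 0, 0, 0, 0])

```text
time: 55.63
tool_pos: [0.4912, 0.0138, 0.0598]
eef_rot: [-0.073, -0.69, -0.056, 0.718]
ft_force: [-1.7, 1.0, 0.2]
gripper_width: 0.0106
```

```bash
python3 -c "
from h import *
go([.4900,.0142,.057],np.radians(-79.6),2*np.pi)"
```

```text
t 55.6 tcp [0.4912 0.0138 0.0598] yaw -79.54deg tilt 2.60deg w 0.0106 q6 1.36 F [-1.7  1.   0.2]
 tool x axis (world) deg off: -2.06 -1.58  radial -2.02 tang -1.64 q [-0.03   0.094  1.662 -0.029  1.421  1.364] v [-0.001 -0.006 -0.007  0.008  0.005  0.001]
 shift tool xyz mm [ 2.8 -0.7  1. ]
 turn about tool x rad 0.0011
```

>>> arm_command(steps=[0.5, 0, 0, 0, 0, 0, 0, 0, 0, 0, -0.5, 0, 0, 0, 0, -0.5, 0, 0, 0, 0, -0.5, 0, 0, 0, 0, -0.5, -0.006, 0, 0, 0, -0.5, -0.012, 0, 0, 0, -0.5, -0.02, 0, 0, 0])

```text
time: 56.3
tool_pos: [0.4911, 0.0152, 0.0964]
eef_rot: [-0.073, -0.689, -0.056, 0.719]
ft_force: [0.3, 0.4, -0.3]
gripper_width: 0.0638
```

>>> arm_command(steps=[-0.5, -0.028, 0, 0, 0, -0.5, -0.03, 0, 0, 0, -0.5, -0.03, 0, 0, 0, -0.5, -0.03, 0, 0, 0, -0.5, -0.02, 0, 0, 0, -1, -0.01, 0, 0, 0, -1, -0.005, 0, 0, 0, -1, 0, 0, 0, 0])

```text
time: 56.97
tool_pos: [0.4977, 0.0199, 0.2703]
eef_rot: [-0.073, -0.694, -0.056, 0.714]
ft_force: [0.5, 0.2, 0.3]
gripper_width: 0.0853
```

```bash
cat >> h.py <<'E'
def plane(v,c,zr,rad=.12):
    X=cloud(v); m=(v["d"]>0)&(np.abs(X[...,2]-zr)<.008)&(np.hypot(X[...,0]-c[0],X[...,1]-c[1])<rad); q=X[m]
    A=np.c_[q[:,:2]-np.array(c),np.ones(len(q))]; g=np.ones(len(q),bool)
    for _ in range(4):
        k=np.linalg.lstsq(A[g],q[g,2],rcond=None)[0]; r=q[:,2]-A@k; g=np.abs(r)<.0025
    print("rim plane slope deg",np.degrees(k[:2]).round(2),"z %.4f"%k[2],"n",g.sum())
E
python3 -c "
from h import *
go()
v=shot('wrist','w16');c=(.4937,.0138); t,a=tray(v,zr=.126,near=c); post(v,c,.106); plane(v,c,.126)"
```

```text
t 57.0 tcp [0.4977 0.0199 0.2703] yaw -79.54deg tilt 2.19deg w 0.0853 q6 1.36 F [0.5 0.2 0.3]
 tool x axis (world) deg off: -1.54 -1.56  radial -1.52 tang -1.58 q [-0.017 -0.006  1.34  -0.029  1.834  1.364] v [ 0.002 -0.011 -0.006  0.001  0.003 -0.002]
tray rect c [493.2  13.1] size [171.1 129.3] long axis deg 100.34 n 4000
post n 129 mean [494.5  14.8] rect [494.6  14.8] [10.7 11.6] ang 10.1 pix 318.0 171.0
rim plane slope deg [ 0.06 -0.01] z 0.1254 n 3333
```

>>> arm_command(steps=[-1, 0, -0.01, -0.011, 0, -1, 0, -0.018, -0.02, 0, -1, 0, -0.026, -0.028, 0, -1, 0, -0.026, -0.028, -0.02, -1, 0.01, -0.026, -0.028, -0.02, -1, 0.015, -0.02, -0.022, -0.02, -1, 0.02, -0.014, -0.015, 0, -1, 0.025, -0.009, -0.009, 0])

```text
time: 57.68
tool_pos: [0.6272, 0.2007, 0.1864]
eef_rot: [-0.093, -0.691, -0.076, 0.713]
ft_force: [0.1, -0.2, -1.0]
gripper_width: 0.0853
```

>>> arm_command(steps=[-1, 0.025, -0.005, -0.005, 0, -1, 0.025, -0.003, -0.003, 0, -1, 0.02, -0.001, -0.001, 0, -1, 0.014, 0, 0, 0, -1, 0.008, 0, 0, 0, -1, 0.004, 0, 0, 0, -1, 0.001, 0, 0, 0, -1, 0, 0, 0, 0])

```text
time: 58.35
tool_pos: [0.6224, 0.2107, 0.0643]
eef_rot: [-0.096, -0.68, -0.076, 0.723]
ft_force: [-0.4, 0.7, 0.8]
gripper_width: 0.0855
```

```bash
python3 -c "
from h import *
v=shot('wrist'); r=ringd(v,(.66,.238),rad=.08); ring(v,'green')
P=r[0][0] if r else (.660,.238)
go([*P,-.022],np.radians(-75.6),np.pi/4)"
```

```text
blue c [0.6711 0.286 ] flat ang 14.5 size 47.6 area-size 47.9 res 0.05 pix [218. 104.]
green c [ 0.479  -0.0031] flat ang 16.5 size 28.1 area-size 28.4 res 26.64 pix [504. 393.]
t 58.4 tcp [0.6226 0.2107 0.0648] yaw -76.01deg tilt 3.84deg w 0.0855 q6 1.61 F [-0.2  0.4  0.1]
 tool x axis (world) deg off: -3.25 -2.05  radial -3.69 tang -1.07 q [ 0.279  0.561  1.075 -0.019  1.57   1.607] v [-0.    -0.012 -0.013 -0.001  0.003  0.001]
 shift tool xyz mm [ 81.1 -63.2 -70.6]
 turn about tool x rad -0.0071
```

>>> arm_command(steps=[-1, 0, -0.004, -0.004, 0, -1, 0, -0.008, -0.009, 0, -1, 0, -0.011, -0.012, 0, -1, 0.004, -0.011, -0.012, 0, -1, 0.005, -0.008, -0.009, 0, -1, 0.005, -0.006, -0.007, 0, -1, 0.003, -0.004, -0.004, 0, -1, 0.001, -0.002, -0.002, 0])

```text
time: 59.07
tool_pos: [0.674, 0.282, 0.0542]
eef_rot: [-0.094, -0.687, -0.077, 0.716]
ft_force: [1.0, -0.5, -0.4]
gripper_width: 0.0852
```

>>> arm_command(steps=[-1, 0, -0.001, -0.001, 0, -1, 0, 0, 0, 0, -1, 0, 0, 0, 0])

```text
time: 59.32
tool_pos: [0.6753, 0.2838, 0.0556]
eef_rot: [-0.094, -0.688, -0.077, 0.716]
ft_force: [0.1, 0.1, -0.3]
gripper_width: 0.0852
```

```bash
python3 -c "
from h import *
v=shot('wrist'); r=ringd(v,(.671,.286),rad=.05)
P=r[0][0] if r else (.671,.286)
go([*P,-.022],np.radians(-75.5))"
```

```text
blue c [0.6715 0.2864] flat ang 14.4 size 47.7 area-size 48.1 res 0.06 pix [310. 210.]
t 59.4 tcp [0.6754 0.2838 0.0559] yaw -76.14deg tilt 2.60deg w 0.0857 q6 1.68 F [-1.3 -0.1 -0.7]
 tool x axis (world) deg off: -2.04 -1.61  radial -2.47 tang -0.81 q [ 0.353  0.777  0.781 -0.014  1.626  1.682] v [-0.003 -0.002  0.002 -0.    -0.002  0.001]
 shift tool xyz mm [77.8 -5.  -0.1]
 turn about tool x rad -0.0111
```

>>> arm_command(steps=[-1, 0.005, -0.001, 0, -0.01, -1, 0.009, -0.002, 0.001, 0, -1, 0.01, -0.001, 0, 0, -1, 0.01, 0, 0, 0, -1, 0.01, 0, 0, 0, -1, 0.008, 0, 0, 0, -1, 0.005, 0, 0, 0, -1, 0.003, 0, 0, 0])

```text
time: 60.03
tool_pos: [0.67, 0.2843, -0.0107]
eef_rot: [-0.097, -0.687, -0.08, 0.716]
ft_force: [-0.3, 0.3, 0.8]
gripper_width: 0.0855
```

>>> arm_command(steps=[-1, 0.001, 0, 0, 0, -1, 0, 0, 0, 0, -1, 0, 0, 0, 0])

```text
time: 60.28
tool_pos: [0.6694, 0.284, -0.0135]
eef_rot: [-0.097, -0.686, -0.08, 0.716]
ft_force: [0.1, -0.6, 1.1]
gripper_width: 0.0854
```

```bash
python3 -c "
from h import *
go([.6705,.2856,-.019],np.radians(-75.5))"
```

```text
t 60.3 tcp [ 0.6694  0.284  -0.0135] yaw -75.59deg tilt 2.81deg w 0.0854 q6 1.68 F [ 0.1 -0.6  1.1]
 tool x axis (world) deg off: -2.24 -1.70  radial -2.69 tang -0.81 q [ 0.356  0.822  0.855 -0.014  1.512  1.677] v [-0.    -0.    -0.004 -0.     0.    -0.   ]
 shift tool xyz mm [ 5.4 -1.4 -1.7]
 turn about tool x rad -0.0015
```

Lower a little, correct, grip, and lift.

>>> arm_command(steps=[-1, 0.002, -0.001, -0.001, 0, -1, 0.002, 0, -0.0005, 0, -1, 0, 0, 0, 0, 1, 0, 0, 0, 0, 1, 0, 0, 0, 0, 1, 0, 0, 0, 0, 1, 0, 0, 0, 0, 1, 0, 0, 0, 0], grip_force=30)

```text
time: 60.95
tool_pos: [0.6723, 0.2861, -0.0146]
eef_rot: [-0.097, -0.688, -0.08, 0.715]
ft_force: [-0.4, 0.4, -0.4]
gripper_width: 0.0462
```

>>> arm_command(steps=[1, 0, 0, 0, 0, 1, 0, 0, 0, 0, 1, -0.006, 0, 0, 0, 1, -0.014, 0, 0, 0, 1, -0.022, 0, 0, 0, 1, -0.03, 0, 0, 0, 1, -0.034, 0, 0, 0, 1, -0.034, 0, 0, 0])

```text
time: 61.62
tool_pos: [0.6727, 0.2882, 0.1222]
eef_rot: [-0.098, -0.681, -0.079, 0.721]
ft_force: [0.6, 0.2, -0.9]
gripper_width: 0.0463
```

>>> arm_command(steps=[1, -0.03, 0, 0, 0, 1, -0.02, 0, 0, 0, 1, -0.012, 0, 0, 0, 1, -0.006, 0, 0, 0, 1, -0.002, 0, 0, 0, 1, 0, 0, 0, 0])

```text
time: 62.12
tool_pos: [0.6782, 0.2917, 0.2162]
eef_rot: [-0.096, -0.69, -0.081, 0.713]
ft_force: [0.7, -0.6, -0.2]
gripper_width: 0.0459
```

```bash
python3 -c "
from h import *
held('green'); go([.494,.0145,.20],np.radians(-79.6),2*np.pi)"
```

```text
lid tool x -26.2 mm n 2474
green c [0.6793 0.2926] flat ang 14.2 size 40.9 area-size 48.1 res 25.56 pix [316. 256.]
 held centre tool yz mm [-0.15637986 -0.36776185]
t 62.2 tcp [0.6781 0.2916 0.2157] yaw -75.59deg tilt 2.31deg w 0.0463 q6 1.68 F [ 0.9  0.1 -1. ]
 tool x axis (world) deg off: -1.75 -1.51  radial -2.17 tang -0.79 q [ 0.362  0.766  0.481 -0.015  1.932  1.676] v [-0.     0.011  0.026  0.001 -0.008  0.   ]
 shift tool xyz mm [ 28.6 222.3 246.4]
 turn about tool x rad 0.0700
```

>>> arm_command(steps=[1, 0, 0.006, 0.007, 0, 1, 0, 0.012, 0.014, 0, 1, 0, 0.018, 0.02, 0, 1, 0.002, 0.022, 0.025, 0.02, 1, 0.004, 0.024, 0.026, 0.02, 1, 0.006, 0.024, 0.026, 0.02, 1, 0.006, 0.024, 0.026, 0, 1, 0.005, 0.021, 0.023, 0])

```text
time: 62.83
tool_pos: [0.5382, 0.1032, 0.1849]
eef_rot: [-0.078, -0.684, -0.06, 0.723]
ft_force: [1.3, -0.7, -0.7]
gripper_width: 0.046
```

>>> arm_command(steps=[1, 0.004, 0.016, 0.018, 0, 1, 0.003, 0.011, 0.013, 0, 1, 0.002, 0.007, 0.009, 0, 1, 0.001, 0.004, 0.005, 0, 1, 0, 0.002, 0.002, 0, 1, 0, 0.001, 0.001, 0, 1, 0, 0, 0, 0, 1, 0, 0, 0, 0])

```text
time: 63.5
tool_pos: [0.4885, 0.0468, 0.1691]
eef_rot: [-0.077, -0.678, -0.058, 0.729]
ft_force: [-0.8, 0.7, 0.3]
gripper_width: 0.0459
```

```bash
python3 -c "
from h import *
v=shot('wrist','w17'); p=post(v,(.494,.0145),.106); held('green'); go([.494,.0145,.13],np.radians(-79.6),2*np.pi)
if p is not None: rerr([-.015,-.0002,-.0004],[*p,.108])"
```

```text
post n 248 mean [494.8  15.4] rect [494.9  15.2] [11.9 11.9] ang 10.5 pix 358.0 195.0
lid tool x -26.8 mm n 4506
green c [0.4885 0.0477] flat ang 11.5 size 49.1 area-size 50.9 res 0.95 pix [317. 258.]
 held centre tool yz mm [-0.27446082  1.84936918]
t 63.6 tcp [0.4886 0.0469 0.1691] yaw -79.02deg tilt 4.41deg w 0.0461 q6 1.42 F [ 0.3 -0.  -0.1]
 tool x axis (world) deg off: -3.98 -1.90  radial -4.05 tang -1.74 q [ 0.039  0.033  1.502 -0.031  1.677  1.417] v [ 0.001 -0.004 -0.    -0.002  0.001  0.001]
 shift tool xyz mm [39.7 32.  -2.1]
 turn about tool x rad 0.0101
err tool mm [76.6 31.1 -4.3]
```

>>> arm_command(steps=[1, 0.003, 0.003, -0.001, 0.01, 1, 0.006, 0.006, -0.001, 0, 1, 0.009, 0.006, -0.001, 0, 1, 0.01, 0.005, -0.001, 0, 1, 0.01, 0.004, -0.001, 0, 1, 0.008, 0.002, 0, 0, 1, 0.005, 0.001, 0, 0, 1, 0.003, 0, 0, 0])

```text
time: 64.27
tool_pos: [0.4956, 0.0169, 0.1087]
eef_rot: [-0.073, -0.678, -0.054, 0.73]
ft_force: [-0.2, -0.7, -1.1]
gripper_width: 0.0461
```

>>> arm_command(steps=[1, 0.001, 0, 0, 0, 1, 0, 0, 0, 0, 1, 0, 0, 0, 0])

```text
time: 64.52
tool_pos: [0.4949, 0.0169, 0.1064]
eef_rot: [-0.073, -0.677, -0.054, 0.73]
ft_force: [0.1, 0.4, -0.1]
gripper_width: 0.0464
```

```bash
python3 -c "
from h import *
go([.494,.0145,.13],np.radians(-79.6),2*np.pi)
v=shot('wrist','w18'); cv2.imwrite('pics/w18c.png',cv2.resize(v['p'][150:340,200:440,::-1],None,fx=2.5,fy=2.5))
rerr([-.015,-.0002,.0017],[.4945,.0150,.106])"
```

```text
t 64.5 tcp [0.4949 0.0169 0.1064] yaw -79.61deg tilt 4.59deg w 0.0464 q6 1.37 F [ 0.1  0.4 -0.1]
 tool x axis (world) deg off: -4.18 -1.89  radial -4.14 tang -1.97 q [-0.019  0.09   1.57  -0.034  1.554  1.373] v [-0.    -0.002 -0.003 -0.002  0.     0.001]
 shift tool xyz mm [-23.4   2.6   3.1]
 turn about tool x rad -0.0002
err tool mm [15.7  2.  -1. ]
```

View pics/w18c.png

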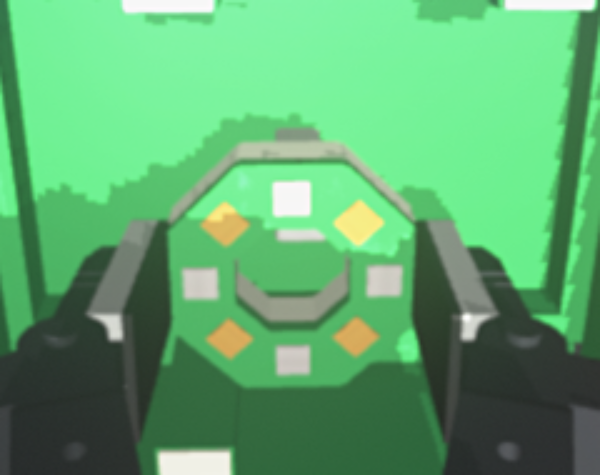

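>>> arm_command(steps=[1, 0, 0.001, -0.0005, 0, 1, 0.002, 0.0006, -0.0005, 0, 1, 0.004, 0, 0, 0, 1, 0.005, 0, 0, 0, 1, 0.004, 0, 0, 0, 1, 0.003, 0, 0, 0, 1, 0.001, 0, 0, 0, 1, 0, 0, 0, 0])

```text
time: 65.23
tool_pos: [0.4956, 0.0151, 0.0868]
eef_rot: [-0.073, -0.678, -0.055, 0.729]
ft_force: [0.3, -0.5, -1.4]
gripper_width: 0.0465
```

```bash
python3 -c "
from h import *
go()
rerr([-.015,-.0002,.0017],[.4945,.0150,.064])"
```

```text
t 65.2 tcp [0.4956 0.0151 0.0868] yaw -79.56deg tilt 4.44deg w 0.0465 q6 1.37 F [ 0.3 -0.5 -1.4]
 tool x axis (world) deg off: -4.01 -1.89  radial -3.97 tang -1.98 q [-0.023  0.107  1.593 -0.035  1.512  1.37 ] v [-0.     0.002  0.005  0.001 -0.001 -0.001]
err tool mm [37.8 -0.3 -2.3]
```

>>> arm_command(steps=[1, 0.002, 0, -0.0005, 0, 1, 0.004, 0, -0.0005, 0, 1, 0.006, 0, -0.0005, 0, 1, 0.006, 0, -0.0005, 0, 1, 0.006, 0, 0, 0, 1, 0.004, 0, 0, 0, 1, 0.002, 0, 0, 0, 1, 0, 0, 0, 0])

```text
time: 65.9
tool_pos: [0.4951, 0.0144, 0.0529]
eef_rot: [-0.073, -0.678, -0.055, 0.73]
ft_force: [0.4, -0.2, 0.3]
gripper_width: 0.0463
```

```bash
python3 -c "
from h import *
go()
rerr([-.015,-.0002,.0017],[.4945,.0150,.064])"
```

```text
t 65.9 tcp [0.4951 0.0144 0.0529] yaw -79.56deg tilt 4.49deg w 0.0463 q6 1.37 F [ 0.4 -0.2  0.3]
 tool x axis (world) deg off: -4.07 -1.89  radial -4.02 tang -1.99 q [-0.024  0.142  1.626 -0.035  1.444  1.371] v [-0.     0.002  0.002 -0.002 -0.001 -0.002]
err tool mm [ 4.  -0.2 -0.4]
```

>>> arm_command(steps=[0.5, 0, 0, 0, 0, -0.5, 0, 0, 0, 0, -0.5, 0, 0, 0, 0, -0.5, 0, 0, 0, 0, -0.5, -0.008, 0, 0, 0, -0.5, -0.016, 0, 0, 0, -0.5, -0.025, 0, 0, 0, -0.5, -0.032, 0, 0, 0])

```text
time: 66.57
tool_pos: [0.4975, 0.0172, 0.1318]
eef_rot: [-0.073, -0.673, -0.055, 0.734]
ft_force: [1.2, -0.3, 0.6]
gripper_width: 0.0639
```

>>> arm_command(steps=[-0.5, -0.034, 0, 0, 0, -0.5, -0.034, 0.006, -0.003, 0, -1, -0.028, 0.016, -0.007, 0, -1, -0.018, 0.026, -0.012, 0, -1, 0, 0.032, -0.015, 0, -1, 0, 0.028, -0.013, 0, -1, 0, 0.022, -0.01, 0, -1, 0, 0.016, -0.008, 0])

```text
time: 67.23
tool_pos: [0.605, -0.1119, 0.2682]
eef_rot: [-0.077, -0.682, -0.056, 0.725]
ft_force: [1.3, -0.1, 0.6]
gripper_width: 0.0853
```

>>> arm_command(steps=[-1, 0.01, 0.014, -0.008, 0, -1, 0.016, 0.012, -0.006, 0.06, -1, 0.022, 0.01, -0.005, 0.06, -1, 0.024, 0.008, -0.004, 0.06, -1, 0.024, 0.005, -0.003, 0.03, -1, 0.022, 0.003, -0.001, 0, -1, 0.016, 0, 0, 0, -1, 0.012, 0, 0, 0])

```text
time: 67.9
tool_pos: [0.6362, -0.1737, 0.1277]
eef_rot: [-0.001, -0.692, 0.028, 0.721]
ft_force: [-0.2, -0.1, 0.2]
gripper_width: 0.0853
```

>>> arm_command(steps=[-1, 0.008, 0, 0, 0, -1, 0.006, 0, 0, 0, -1, 0.004, 0, 0, 0, -1, 0.002, 0, 0, 0, -1, 0.001, 0, 0, 0, -1, 0, 0, 0, 0])

```text
time: 68.4
tool_pos: [0.6356, -0.1741, 0.1065]
eef_rot: [-0.001, -0.693, 0.028, 0.721]
ft_force: [0.3, 0.4, -0.1]
gripper_width: 0.0854
```

```bash
cat >> h.py <<'E'
def aim(P,zt,off=(0,0,0),yaw=None,per=np.pi):
    """tool shift bringing the held/jaw point off (tool frame) to (P,zt)"""
    s=env.state(); M=rot(s); p=s['tool_pos']+M@np.array(off); print("AIM shift tool mm",(1e3*M.T@(np.array([*P,zt])-p)).round(1))
E
python3 -c "
from h import *
v=shot('wrist'); r=ringd(v,(.654,-.208),rad=.08); 
P=r[0][0] if r else (.654,-.208)
go([*P,-.02],np.radians(-93.1)); aim(P,.006,(-.024,0,0))
t=shot('top'); c=(.4945,.015)
lev(t,c,.014,.020); post(t,c,.106); plane(t,c,.126)
for n in('green','blue'): 
  for st,ce,m in comps(t,n): print(n,st[4],at_z(t,*ce,.012)[:2].round(3))
"
```

```text
blue c [ 0.6555 -0.2089] flat ang 42.5 size 35.4 area-size 35.7 res 0.09 pix [354. 159.]
t 68.5 tcp [ 0.6357 -0.1741  0.1069] yaw -92.11deg tilt 3.26deg w 0.0853 q6 1.31 F [1.6 0.7 0.9]
 tool x axis (world) deg off: -2.29 -2.32  radial -1.51 tang -2.89 q [-0.3    0.505  1.067 -0.05   1.597  1.308] v [-0.001 -0.001 -0.002  0.001  0.002 -0.001]
 shift tool xyz mm [127.3  28.7 -25.9]
 turn about tool x rad 0.0172
AIM shift tool mm [125.3  29.8 -24.9]
z around post r14-20 [0.072  0.0745 0.0785] 47
post n 9
rim plane slope deg [-0.01  0.07] z 0.1237 n 148
green 1564 [0.515 0.028]
blue 53 [ 0.715 -0.621]
blue 70 [0.43  0.026]
```

>>> arm_command(steps=[-1, 0.003, 0.003, -0.003, 0.007, -1, 0.006, 0.006, -0.005, 0, -1, 0.009, 0.006, -0.005, 0, -1, 0.012, 0.005, -0.004, 0, -1, 0.013, 0.003, -0.003, 0, -1, 0.013, 0.002, -0.001, 0, -1, 0.012, 0.001, 0, 0, -1, 0.01, 0, 0, 0])

```text
time: 69.17
tool_pos: [0.6557, -0.2087, 0.0238]
eef_rot: [0.001, -0.694, 0.031, 0.719]
ft_force: [-0.5, -0.5, -0.3]
gripper_width: 0.0854
```

>>> arm_command(steps=[-1, 0.008, 0, 0, 0, -1, 0.006, 0, 0, 0, -1, 0.004, 0, 0, 0, -1, 0.002, 0, 0, 0, -1, 0.001, 0, 0, 0, -1, 0, 0, 0, 0])

```text
time: 69.67
tool_pos: [0.6524, -0.2083, -0.0043]
eef_rot: [0.002, -0.692, 0.03, 0.721]
ft_force: [1.0, -0.2, -0.0]
gripper_width: 0.0856
```

```bash
python3 -c "
from h import *
v=shot('wrist'); r=ringd(v,(.6555,-.2089),rad=.05); 
P=r[0][0] if r else (.6555,-.2089)
go([*P,-.018],np.radians(-92.5)); aim(P,.006,(-.024,0,0))
"
```

```text
blue c [ 0.6558 -0.2091] flat ang 42.1 size 36.2 area-size 36.4 res 0.12 pix [320. 241.]
t 69.7 tcp [ 0.6526 -0.2084 -0.004 ] yaw -92.57deg tilt 3.31deg w 0.0854 q6 1.28 F [-0.4 -0.5 -0.3]
 tool x axis (world) deg off: -2.42 -2.26  radial -1.53 tang -2.94 q [-0.34   0.673  1.059 -0.052  1.437  1.284] v [-0.001 -0.006 -0.006  0.     0.002  0.002]
 shift tool xyz mm [13.9 -0.  -3.8]
 turn about tool x rad -0.0012
AIM shift tool mm [13.9  1.  -2.8]
```

>>> arm_command(steps=[-1, 0.003, 0.001, -0.001, 0, -1, 0.004, 0, -0.001, 0, -1, 0.003, 0, 0, 0, -1, 0.001, 0, 0, 0, 1, 0, 0, 0, 0, 1, 0, 0, 0, 0, 1, 0, 0, 0, 0, 1, 0, 0, 0, 0])

```text
time: 70.38
tool_pos: [0.6557, -0.2104, -0.0136]
eef_rot: [0.001, -0.693, 0.031, 0.72]
ft_force: [-0.5, -0.0, -0.7]
gripper_width: 0.0388
```

>>> arm_command(steps=[1, 0, 0, 0, 0, 1, 0, 0, 0, 0, 1, 0, 0, 0, 0, 1, -0.006, 0, 0, 0, 1, -0.014, 0, 0, 0, 1, -0.022, 0, 0, 0, 1, -0.03, 0, 0, 0, 1, -0.034, 0, 0, 0])

```text
time: 71.05
tool_pos: [0.6552, -0.2045, 0.0887]
eef_rot: [0.003, -0.688, 0.029, 0.725]
ft_force: [0.8, 0.2, -0.4]
gripper_width: 0.0339
```

```bash
python3 -c "
from h import *
go(); held('green')"
```

```text
t 71.0 tcp [ 0.6552 -0.2045  0.0887] yaw -92.55deg tilt 3.71deg w 0.0339 q6 1.28 F [ 0.8  0.2 -0.4]
 tool x axis (world) deg off: -3.11 -2.01  radial -2.28 tang -2.92 q [-0.334  0.608  0.961 -0.051  1.612  1.281] v [ 0.031 -0.258 -0.497  0.001  0.773 -0.008]
lid tool x -24.5 mm n 963
green c [ 0.6568 -0.2035] flat ang 0.8 size 31.9 area-size 36.3 res 8.24 pix [316. 254.]
 held centre tool yz mm [-0.06941752 -0.19602097]
```

>>> arm_command(steps=[1, -0.03, 0, 0, 0, 1, -0.026, -0.006, 0.005, 0, 1, -0.018, -0.012, 0.01, 0, 1, -0.01, -0.018, 0.015, 0, 1, -0.004, -0.022, 0.018, 0, 1, 0, -0.022, 0.018, 0, 1, 0, -0.022, 0.018, 0, 1, 0, -0.022, 0.018, 0])

```text
time: 71.77
tool_pos: [0.5666, -0.0731, 0.2055]
eef_rot: [0.002, -0.701, 0.035, 0.713]
ft_force: [0.1, 0.1, -0.0]
gripper_width: 0.0336
```

>>> arm_command(steps=[1, 0, -0.02, 0.016, -0.03, 1, 0, -0.016, 0.013, -0.05, 1, 0, -0.012, 0.01, -0.05, 1, 0, -0.008, 0.007, -0.05, 1, 0, -0.005, 0.004, -0.04, 1, 0, -0.003, 0.002, -0.01, 1, 0, -0.001, 0.001, 0, 1, 0, 0, 0, 0])

```text
time: 72.43
tool_pos: [0.5078, -0.0011, 0.2153]
eef_rot: [-0.084, -0.702, -0.052, 0.706]
ft_force: [-0.3, 0.0, -1.2]
gripper_width: 0.0341
```

```bash
python3 -c "
from h import *
v=shot('wrist'); go([.4945,.015,.13],np.radians(-79.6),2*np.pi); post(v,(.4945,.015),.106); held('green'); rerr([-.016,0,0],[.4945,.015,.106])"
```

```text
t 72.5 tcp [ 0.508  -0.0013  0.2153] yaw -78.96deg tilt 2.64deg w 0.0342 q6 1.32 F [-1.  -0.2  0.6]
 tool x axis (world) deg off: -0.07 -2.64  radial 0.06 tang -2.64 q [-0.048  0.004  1.438 -0.046  1.698  1.325] v [-0.006  0.014 -0.004 -0.001 -0.004 -0.005]
 shift tool xyz mm [ 84.5 -22.4   9.3]
 turn about tool x rad 0.0112
post n 178 mean [494.5  14.6] rect [494.5  14.7] [12.1 10.7] ang 10.0 pix 291.0 195.0
lid tool x -25.0 mm n 1968
green c [ 5.078e-01 -2.000e-04] flat ang 14.0 size 36.2 area-size 38.0 res 6.08 pix [325. 254.]
 held centre tool yz mm [0.0739589 0.2878996]
err tool mm [124.1 -23.6   9.1]
```

>>> arm_command(steps=[1, 0.003, -0.003, 0.001, 0.01, 1, 0.007, -0.004, 0.002, 0, 1, 0.011, -0.004, 0.002, 0, 1, 0.013, -0.004, 0.001, 0, 1, 0.014, -0.003, 0.001, 0, 1, 0.014, -0.002, 0, 0, 1, 0.012, -0.001, 0, 0, 1, 0.009, 0, 0, 0])

```text
time: 73.2
tool_pos: [0.4955, 0.0149, 0.1225]
eef_rot: [-0.078, -0.701, -0.046, 0.707]
ft_force: [0.2, 0.5, -0.8]
gripper_width: 0.0341
```

>>> arm_command(steps=[1, 0.006, 0, 0, 0, 1, 0.003, 0, 0, 0, 1, 0.001, 0, 0, 0, 1, 0, 0, 0, 0])

```text
time: 73.53
tool_pos: [0.4932, 0.0146, 0.1074]
eef_rot: [-0.078, -0.699, -0.046, 0.709]
ft_force: [0.5, 0.6, -0.7]
gripper_width: 0.0341
```

```bash
python3 -c "
from h import *
go(); rerr([-.0125,-.0002,.0003],[.4945,.0148,.106]); rerr([-.0125,-.0002,.0003],[.4945,.0148,.076])"
```

```text
t 73.5 tcp [0.4932 0.0146 0.1074] yaw -79.88deg tilt 2.70deg w 0.0341 q6 1.38 F [ 0.5  0.6 -0.7]
 tool x axis (world) deg off: -0.61 -2.63  radial -0.56 tang -2.64 q [-0.017  0.031  1.628 -0.046  1.492  1.381] v [-0.    -0.    -0.003  0.001 -0.001  0.002]
err tool mm [13.9  0.2 -1.7]
err tool mm [43.8 -1.1 -2.2]
```

>>> arm_command(steps=[1, 0, 0, -0.001, 0, 1, 0.002, 0, -0.0006, 0, 1, 0.004, 0, 0, 0, 1, 0.005, 0, 0, 0, 1, 0.005, -0.0005, 0, 0, 1, 0.005, -0.0005, -0.0003, 0, 1, 0.005, 0, 0, 0, 1, 0.004, 0, 0, 0])

```text
time: 74.2
tool_pos: [0.4968, 0.0144, 0.0777]
eef_rot: [-0.078, -0.701, -0.046, 0.707]
ft_force: [0.1, 0.2, -0.2]
gripper_width: 0.0339
```

>>> arm_command(steps=[1, 0.002, 0, 0, 0, 1, 0.001, 0, 0, 0, 1, 0, 0, 0, 0])

```text
time: 74.45
tool_pos: [0.4959, 0.0142, 0.0726]
eef_rot: [-0.078, -0.7, -0.046, 0.708]
ft_force: [-0.0, 0.6, -0.6]
gripper_width: 0.0337
```

```bash
python3 -c "
from h import *
go(); rerr([-.0125,-.0002,.0003],[.4945,.0148,.076]); v=shot('wrist'); held('green'); post(v,(.4945,.0148),.106)
t=shot('top'); X=cloud(t); m=(t['d']>0)&(np.abs(X[...,2]-.062)<.006)&(np.hypot(X[...,0]-.41,X[...,1]+.33)<.14); q=X[m][:,:2]*1e3; print('white rect',cv2.minAreaRect(q.astype(np.float32)),m.sum())
for st,ce,mm in comps(t,'orange',40): print(at_z(t,*ce,.066)[:2].round(3),st[4])"
```

```text
t 74.5 tcp [0.4959 0.0142 0.0726] yaw -79.91deg tilt 2.66deg w 0.0337 q6 1.38 F [-0.   0.6 -0.6]
 tool x axis (world) deg off: -0.41 -2.63  radial -0.36 tang -2.64 q [-0.018  0.07   1.661 -0.047  1.418  1.385] v [-0.001  0.002  0.001 -0.001  0.001 -0.001]
err tool mm [ 9.1 -0.5  1.1]
lid tool x -24.1 mm n 3416
green c [0.4929 0.0135] flat ang 20.0 size 53.9 area-size 66.1 res 52.23 pix [328. 264.]
 held centre tool yz mm [1.23293915 3.51542887]
post n 1006 mean [497.2  15. ] rect [496.8  15. ] [25.9 43.4] ang 10.4 pix 319.0 263.0
white rect ((406.71209716796875, -315.1189270019531), (172.4636688232422, 130.86402893066406), 71.5574951171875) 321
[ 0.631 -0.677] 104
[ 0.522 -0.071] 86
[ 0.381 -0.393] 113
[ 0.361 -0.53 ] 559
[0.415 0.682] 566
[ 0.376 -0.592] 47
[0.135 0.586] 99
[0.116 0.683] 99
[0.048 0.618] 103
[0.029 0.715] 104
```

>>> arm_command(steps=[1, 0.003, 0, 0, 0, 1, 0.003, 0, 0, 0, 1, 0, 0, 0, 0, 0, 0, 0, 0, 0, -0.3, 0, 0, 0, 0, -0.3, 0, 0, 0, 0, -0.3, 0, 0, 0, 0, -0.3, -0.008, 0, 0, 0])

```text
time: 75.27
tool_pos: [0.496, 0.0142, 0.0745]
eef_rot: [-0.078, -0.7, -0.046, 0.708]
ft_force: [-0.9, -0.5, 0.2]
gripper_width: 0.0557
```

>>> arm_command(steps=[-0.3, -0.018, 0, 0, 0, -0.3, -0.03, 0, 0, 0, -0.3, -0.034, 0, 0, 0, -0.3, -0.034, 0, 0, 0, -0.3, -0.03, 0.008, 0.003, 0, -0.3, -0.02, 0.016, 0.007, 0, -0.3, -0.01, 0.024, 0.01, 0, -0.3, 0, 0.03, 0.013, 0])

```text
time: 75.93
tool_pos: [0.4774, -0.0577, 0.2683]
eef_rot: [-0.081, -0.701, -0.049, 0.707]
ft_force: [0.7, -0.4, -0.1]
gripper_width: 0.0554
```

>>> arm_command(steps=[0, 0, 0.034, 0.014, 0, 0, 0, 0.034, 0.014, 0, 0, 0, 0.034, 0.014, 0, 0, 0, 0.034, 0.014, 0, 0, 0, 0.032, 0.014, 0, 0, 0, 0.028, 0.012, 0, 0, 0, 0.022, 0.01, 0, 0, 0, 0.016, 0.007, 0])

```text
time: 76.6
tool_pos: [0.4181, -0.3181, 0.291]
eef_rot: [0.084, 0.705, 0.047, -0.703]
ft_force: [0.4, -0.0, -0.9]
gripper_width: 0.0426
```

>>> arm_command(steps=[0, 0, 0.01, 0.004, 0, 0, 0, 0.006, 0.003, 0, 0, 0, 0.003, 0.001, 0, 0, 0, 0.001, 0, 0, 0, 0, -0.04, 0, 0, 0, 0, -0.035, 0, 0, 0, 0, 0, 0, 0, 0, 0, 0, 0, 0])

```text
time: 77.27
tool_pos: [0.3996, -0.264, 0.2865]
eef_rot: [0.082, 0.704, 0.048, -0.704]
ft_force: [1.1, -0.3, 0.1]
gripper_width: 0.0426
```

```bash
python3 -c "
from h import *
go()"
```

```text
t 77.3 tcp [ 0.3996 -0.264   0.2865] yaw -79.48deg tilt 2.78deg w 0.0426 q6 0.74 F [ 1.1 -0.3  0.1]
 tool x axis (world) deg off: 0.27 -2.77  radial 1.87 tang -2.06 q [-0.638 -0.109  1.406 -0.037  1.811  0.74 ] v [ 0.054 -0.05   0.043  0.014  0.017  0.024]
```

>>> arm_command(steps=[0, 0, 0, 0, 0, 0, 0, 0, 0, 0.06, 0, 0, 0, 0, 0.1, 0, 0, 0, 0, 0.1, 0, 0, 0, 0, 0.1, 0, 0, 0, 0, 0.06, 0, 0, 0, 0, 0.02, 0, 0, 0, 0, 0])

```text
time: 77.93
tool_pos: [0.4022, -0.2654, 0.2885]
eef_rot: [-0.08, 0.705, -0.114, -0.695]
ft_force: [0.6, 0.4, 0.3]
gripper_width: 0.0425
```

```bash
python3 -c "
from h import *
v=shot('wrist'); c,a=tray(v,near=(.407,-.315)); p=post(v,c); go([*(c if p is None else p),-.003],a+np.pi,np.pi)
t=shot('top'); q=(.4945,.0148); lev(t,q,.013,.0165); plane(t,q,.126)"
```

```text
tray rect c [ 406.7 -317.3] size [170.9 129.7] long axis deg 71.37 n 2535
post n 89 mean [ 408.7 -315.8] rect [ 408.1 -315.6] [11.7 11.4] ang 73.8 pix 345.0 147.0
t 78.0 tcp [ 0.4022 -0.2654  0.2885] yaw -105.76deg tilt 2.93deg w 0.0425 q6 1.20 F [-0.4  0.6  0.5]
 tool x axis (world) deg off: 0.44 -2.89  radial 2.07 tang -2.07 q [-0.637 -0.103  1.398 -0.037  1.811  1.199] v [ 0.002 -0.005  0.005  0.002  0.003 -0.02 ]
 shift tool xyz mm [293.7  33.2 -13.8]
 turn about tool x rad 0.0501
z around post r13-16 [0.0811 0.0865 0.0899] 26
rim plane slope deg [-0.1  -0.14] z 0.1240 n 183
```

>>> arm_command(steps=[0, 0.005, 0.004, 0.004, 0.03, 0, 0.008, 0.008, 0.008, 0.02, 0, 0.012, 0.012, 0.011, 0, 0, 0.014, 0.013, 0.012, 0, 0, 0.014, 0.013, 0.012, 0, 0, 0.014, 0.011, 0.01, 0, 0, 0.012, 0.008, 0.007, 0, 0, 0.01, 0.005, 0.005, 0])

```text
time: 78.7
tool_pos: [0.3101, -0.3217, 0.1976]
eef_rot: [-0.098, 0.704, -0.134, -0.69]
ft_force: [-0.4, 0.4, -0.2]
gripper_width: 0.0425
```

>>> arm_command(steps=[0, 0.008, 0.003, 0.003, 0, 0, 0.005, 0.001, 0.001, 0, 0, 0.003, 0, 0, 0, 0, 0, 0, 0, 0, 0, 0, 0.0125, -0.038, 0, 0, 0, 0.0125, -0.038, 0, 0, 0, 0, 0, 0, 0, 0, 0, 0, 0])

```text
time: 79.37
tool_pos: [0.3683, -0.3729, 0.1772]
eef_rot: [-0.101, 0.701, -0.133, -0.693]
ft_force: [-0.4, 0.3, -0.3]
gripper_width: 0.0425
```

```bash
python3 -c "
from h import *
go()"
```

```text
t 79.4 tcp [ 0.3683 -0.3729  0.1772] yaw -109.07deg tilt 2.63deg w 0.0425 q6 1.06 F [-0.4  0.3 -0.3]
 tool x axis (world) deg off: 0.22 -2.62  radial 2.11 tang -1.57 q [-0.846  0.031  1.487 -0.027  1.587  1.056] v [ 0.019  0.105 -0.064  0.005 -0.022  0.013]
```

>>> arm_command(steps=[0, 0, 0, 0, 0, 0, 0, -0.038, -0.0125, 0, 0, 0, -0.034, -0.0115, 0, 0, 0, 0, 0, 0, 0, 0, 0, 0, 0, 0, 0, 0, 0, 0])

```text
time: 79.87
tool_pos: [0.4151, -0.3099, 0.1785]
eef_rot: [-0.1, 0.703, -0.134, -0.691]
ft_force: [-0.5, 0.0, 0.1]
gripper_width: 0.0427
```

```bash
python3 -c "
from h import *
v=shot('wrist'); c,a=tray(v,near=(.407,-.315)); p=post(v,c); P=c if p is None else p
go([*P,-.003],a+np.pi,np.pi); aim(P,.030,(-.033,0,0))"
```

```text
tray rect c [ 407.3 -317. ] size [170.9 129.5] long axis deg 71.39 n 3573
post n 158 mean [ 408.8 -316.2] rect [ 409.  -316.3] [11.6 11.9] ang 70.6 pix 319.0 186.0
t 79.9 tcp [ 0.4149 -0.3103  0.1787] yaw -109.19deg tilt 2.94deg w 0.0422 q6 1.21 F [ 1.2 -0.4  0.3]
 tool x axis (world) deg off: 0.51 -2.89  radial 2.24 tang -1.90 q [-0.694  0.012  1.503 -0.033  1.587  1.21 ] v [-0.018  0.011 -0.005 -0.003 -0.001  0.001]
 shift tool xyz mm [181.7  -0.6   8.3]
 turn about tool x rad -0.0101
AIM shift tool mm [181.7   0.9   7.5]
```

>>> arm_command(steps=[0, 0.006, 0.001, 0.001, -0.01, 0, 0.012, 0, 0.002, 0, 0, 0.018, 0, 0.002, 0, 0, 0.022, 0, 0.001, 0, 0, 0.024, 0, 0, 0, 0, 0.022, 0, 0, 0, 0, 0.018, 0, 0, 0, 0, 0.014, 0, 0, 0])

```text
time: 80.58
tool_pos: [0.4054, -0.3222, 0.0366]
eef_rot: [-0.098, 0.705, -0.136, -0.689]
ft_force: [-0.1, 0.5, -0.2]
gripper_width: 0.0426
```

>>> arm_command(steps=[0, 0.01, 0, 0, 0, 0, 0.007, 0, 0, 0, 0, 0.004, 0, 0, 0, 0, 0.002, 0, 0, 0, 0, 0.001, 0, 0, 0, 0, 0, 0, 0, 0])

```text
time: 81.08
tool_pos: [0.4013, -0.3235, 0.0056]
eef_rot: [-0.1, 0.703, -0.136, -0.691]
ft_force: [0.2, 0.4, 0.0]
gripper_width: 0.0425
```

```bash
python3 -c "
from h import *
go([.4082,-.3163,-.003],np.radians(-108.6)); aim((.4082,-.3163),.030,(-.033,0,0))"
```

```text
t 81.1 tcp [ 0.4013 -0.3235  0.0056] yaw -109.26deg tilt 3.01deg w 0.0425 q6 1.19 F [0.2 0.4 0. ]
 tool x axis (world) deg off: 0.44 -2.98  radial 2.31 tang -1.93 q [-0.73   0.168  1.699 -0.036  1.234  1.187] v [-0.    -0.005 -0.01  -0.001 -0.001 -0.001]
 shift tool xyz mm [ 8.3 -9.4 -4. ]
 turn about tool x rad -0.0115
AIM shift tool mm [ 8.3 -7.9 -4.8]
```

>>> arm_command(steps=[0, 0.002, -0.002, -0.001, -0.01, 0, 0.002, -0.002, -0.001, 0, 0, 0.001, -0.002, -0.001, 0, 0, 0, -0.001, -0.0005, 0, 0, 0, 0, 0, 0, 1, 0, 0, 0, 0, 1, 0, 0, 0, 0, 1, 0, 0, 0, 0], grip_force=60)

```text
time: 81.75
tool_pos: [0.4097, -0.3187, 0.0033]
eef_rot: [-0.095, 0.705, -0.133, -0.69]
ft_force: [-1.2, 1.4, 5.5]
gripper_width: 0.0107
```

>>> arm_command(steps=[1, 0, 0, 0, 0, 1, 0, 0, 0, 0, 1, 0, 0, 0, 0, 1, -0.004, 0, 0, 0, 1, -0.01, 0, 0, 0, 1, -0.018, 0, 0, 0, 1, -0.024, 0, 0, 0, 1, -0.026, 0, 0, 0])

```text
time: 82.42
tool_pos: [0.4041, -0.3107, 0.0813]
eef_rot: [-0.098, 0.7, -0.13, -0.695]
ft_force: [0.1, -0.2, -2.9]
gripper_width: 0.0101
```

```bash
python3 -c "
from h import *
go()"
```

```text
t 82.4 tcp [ 0.4041 -0.3107  0.0813] yaw -108.59deg tilt 2.56deg w 0.0101 q6 1.19 F [ 0.1 -0.2 -2.9]
 tool x axis (world) deg off: -0.05 -2.56  radial 1.62 tang -1.98 q [-0.707  0.069  1.644 -0.035  1.401  1.193] v [ 0.021 -0.372 -0.273 -0.002  0.673 -0.002]
```

>>> arm_command(steps=[1, -0.026, 0, 0, 0, 1, -0.024, 0, 0, 0, 1, -0.018, 0, 0, 0, 1, -0.012, 0, 0, 0, 1, -0.007, 0, 0, 0, 1, -0.003, 0, 0, 0, 1, 0, 0, 0, 0, 1, 0, 0, 0, 0])

```text
time: 83.08
tool_pos: [0.4035, -0.3069, 0.1826]
eef_rot: [-0.096, 0.702, -0.132, -0.694]
ft_force: [0.3, 0.1, -3.7]
gripper_width: 0.0107
```

```bash
python3 -c "
from h import *
go([.4937,.0138,.20],np.radians(100.4),2*np.pi)"
```

```text
t 83.1 tcp [ 0.4035 -0.3069  0.1826] yaw -108.62deg tilt 2.96deg w 0.0107 q6 1.19 F [ 0.3  0.1 -3.7]
 tool x axis (world) deg off: 0.17 -2.95  radial 2.04 tang -2.14 q [-0.701 -0.018  1.525 -0.037  1.599  1.193] v [-0.001  0.002  0.007 -0.002  0.001 -0.001]
 shift tool xyz mm [ -33.6 -331.5   16.3]
 turn about tool x rad 2.6350
```

>>> arm_command(steps=[1, -0.002, -0.006, 0, 0, 1, -0.003, -0.014, 0.001, 0, 1, -0.004, -0.022, 0.001, 0, 1, -0.004, -0.028, 0.001, 0, 1, -0.003, -0.03, 0.002, 0, 1, -0.002, -0.03, 0.002, 0, 1, -0.001, -0.03, 0.002, 0, 1, 0, -0.03, 0.002, 0])

```text
time: 83.75
tool_pos: [0.4514, -0.1163, 0.1843]
eef_rot: [0.102, -0.696, 0.134, 0.698]
ft_force: [0.8, -0.6, -2.6]
gripper_width: 0.0099
```

>>> arm_command(steps=[1, 0, -0.028, 0.001, 0, 1, 0, -0.022, 0.001, 0, 1, 0, -0.016, 0, 0, 1, 0, -0.011, 0, 0, 1, 0, -0.007, 0, 0, 1, 0, -0.004, 0, 0, 1, 0, 0, 0, 0, 1, 0, 0, 0, 0])

```text
time: 84.42
tool_pos: [0.4763, -0.0198, 0.1729]
eef_rot: [0.099, -0.692, 0.13, 0.704]
ft_force: [0.3, -0.7, -2.5]
gripper_width: 0.0103
```

```bash
python3 -c "
from h import *
go([.4937,.0138,.20],np.radians(100.4),2*np.pi)"
```

```text
t 84.4 tcp [ 0.4763 -0.0198  0.1729] yaw -108.65deg tilt 2.72deg w 0.0103 q6 1.80 F [ 0.3 -0.7 -2.5]
 tool x axis (world) deg off: -1.38 -2.35  radial -1.15 tang -2.47 q [-0.092 -0.052  1.578 -0.043  1.636  1.802] v [ 0.     0.005  0.005 -0.    -0.     0.001]
 shift tool xyz mm [-28.9 -36.1  -5.5]
 turn about tool x rad 2.6346
```

>>> arm_command(steps=[1, 0, 0, 0, -0.06, 1, 0, 0, 0, -0.1, 1, 0, 0, 0, -0.12, 1, 0, 0, 0, -0.12, 1, 0, 0, 0, -0.12, 1, 0, 0, 0, -0.12, 1, 0, 0, 0, -0.12, 1, 0, 0, 0, -0.12])

```text
time: 85.08
tool_pos: [0.4747, -0.0264, 0.1724]
eef_rot: [-0.215, -0.664, -0.191, 0.69]
ft_force: [0.4, 0.9, -2.2]
gripper_width: 0.0102
```

>>> arm_command(steps=[1, 0, 0, 0, -0.12, 1, 0, 0, 0, -0.12, 1, 0, 0, 0, -0.12, 1, 0, 0, 0, -0.12, 1, 0, 0, 0, -0.12, 1, 0, 0, 0, -0.12, 1, 0, 0, 0, -0.12, 1, 0, 0, 0, -0.12])

```text
time: 85.75
tool_pos: [0.4731, -0.0339, 0.1723]
eef_rot: [-0.506, -0.48, -0.498, 0.515]
ft_force: [-0.5, -0.6, -3.3]
gripper_width: 0.0102
```

```bash
python3 -c "
from h import *
go([.4937,.0138,.20],np.radians(100.4),2*np.pi)"
```

```text
t 85.8 tcp [ 0.4731 -0.0339  0.1723] yaw 0.52deg tilt 2.97deg w 0.0102 q6 -0.13 F [-0.5 -0.6 -3.3]
 tool x axis (world) deg off: -1.55 -2.53  radial -1.24 tang -2.70 q [-0.119 -0.057  1.584 -0.047  1.636 -0.131] v [-2.300e-02 -6.000e-03  6.000e-03 -5.000e-03  1.000e-03 -1.507e+00]
 shift tool xyz mm [-30.3  20.2 -46.2]
 turn about tool x rad -1.7433
```

>>> arm_command(steps=[1, 0, 0, 0, -0.12, 1, 0, 0, 0, -0.12, 1, 0, 0, 0, -0.12, 1, 0, 0, 0, -0.12, 1, 0, 0, 0, -0.12, 1, 0, 0, 0, -0.12, 1, 0, 0, 0, -0.12, 1, 0, 0, 0, -0.12])

```text
time: 86.42
tool_pos: [0.4714, -0.0413, 0.1723]
eef_rot: [0.674, 0.178, 0.684, -0.215]
ft_force: [0.3, 0.2, -2.8]
gripper_width: 0.0105
```

>>> arm_command(steps=[1, 0, 0, 0, -0.12, 1, 0, 0, 0, -0.12, 1, 0, 0, 0, -0.12, 1, 0, 0, 0, -0.12, 1, 0, 0, 0, -0.1, 1, 0, 0, 0, -0.07, 1, 0, 0, 0, -0.04, 1, 0, 0, 0, 0])

```text
time: 87.08
tool_pos: [0.4696, -0.0486, 0.1723]
eef_rot: [0.693, -0.072, 0.716, 0.04]
ft_force: [0.1, -0.3, -3.3]
gripper_width: 0.0103
```

>>> arm_command(steps=[1, 0, 0.003, 0.002, 0, 1, 0, 0.006, 0.004, 0, 1, 0, 0.008, 0.005, 0, 1, 0, 0.008, 0.005, 0, 1, 0, 0.008, 0.005, 0, 1, 0, 0.006, 0.004, 0, 1, 0, 0.004, 0.002, 0, 1, 0, 0.001, 0.001, 0])

```text
time: 87.75
tool_pos: [0.4925, 0.0035, 0.1689]
eef_rot: [0.693, -0.069, 0.717, 0.037]
ft_force: [0.5, -0.5, -2.9]
gripper_width: 0.0102
```

```bash
python3 -c "
from h import *
go([.4932,.0140,.135],np.radians(100.4),2*np.pi)
v=shot('wrist','w20'); s=env.state(); z=s['tool_pos'][2]; X=cloud(v)
h,sat,b=cv2.split(cv2.cvtColor(v['p'],cv2.COLOR_RGB2HSV))
m=(v['d']>0)&(np.abs(X[...,2]-(z+.063))<.010)&(sat<70); print('white rim n',m.sum())
q=X[m]; A=np.c_[q[:,:2]-s['tool_pos'][:2],np.ones(len(q))]; k=np.linalg.lstsq(A,q[:,2],rcond=None)[0]; print('slope',np.degrees(k[:2]).round(2),'z-ztcp',(k[2]-z).round(4))
c,a=tray(v,zr=z+.063,near=s['tool_pos'][:2])
g=(v['d']>0)&(np.abs(X[...,2]-.126)<.005)&(colmask(v,'green')>0); w,u=np.nonzero(g); print('green n',len(u)); P=at_z(v,u,w,.126)[:,:2]*1e3; print(cv2.minAreaRect(P.astype(np.float32)))
"
```

```text
t 87.8 tcp [0.4925 0.0035 0.1689] yaw 98.66deg tilt 3.20deg w 0.0102 q6 -1.76 F [ 0.5 -0.5 -2.9]
 tool x axis (world) deg off: -1.71 -2.70  radial -1.60 tang -2.76 q [-0.038  0.002  1.533 -0.048  1.635 -1.762] v [ 0.043  0.042 -0.037 -0.004 -0.001  0.034]
 shift tool xyz mm [33.4 11.7  3.5]
 turn about tool x rad -0.0304
white rim n 24626
slope [ 1.57 -1.4 ] z-ztcp 0.0627
tray rect c [473.8   0.7] size [170.8  86.6] long axis deg 99.03 n 20135
green n 542
((423.4879455566406, 37.80363845825195), (3.0386576652526855, 96.95260620117188), 8.645463943481445)
```

View pics/w20.png

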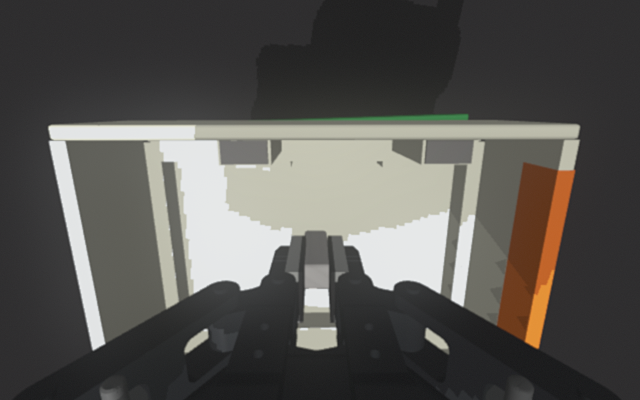

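>>> arm_command(steps=[1, 0.002, 0.002, 0.001, -0.014, 1, 0.003, 0.003, 0.001, -0.012, 1, 0.004, 0.003, 0, 0, 1, 0.005, 0.002, 0, 0, 1, 0.005, 0.002, 0, 0, 1, 0.004, 0.001, 0, 0, 1, 0.002, 0, 0, 0, 1, 0.001, 0, 0, 0])

```text
time: 88.47
tool_pos: [0.4908, 0.0158, 0.1389]
eef_rot: [0.692, -0.079, 0.716, 0.047]
ft_force: [0.5, 0.3, -3.2]
gripper_width: 0.0103
```

>>> arm_command(steps=[1, 0, 0, 0, 0, 1, 0, 0, 0, 0])

```text
time: 88.63
tool_pos: [0.4905, 0.0157, 0.1385]
eef_rot: [0.691, -0.079, 0.717, 0.047]
ft_force: [-0.6, 0.2, -2.3]
gripper_width: 0.0103
```

```bash
python3 -c "
from h import *
go([.4908,.0156,.124],np.radians(100.2),2*np.pi)
v=shot('wrist'); s=env.state(); z=s['tool_pos'][2]
c,a=tray(v,zr=z+.0627,near=s['tool_pos'][:2]); M=rot(s)
print('rel along e,n',((c-s['tool_pos'][:2])@np.array([np.cos(a),np.sin(a)])*1e3).round(1),((c-s['tool_pos'][:2])@np.array([np.sin(a),-np.cos(a)])*1e3).round(1))
"
```

```text
t 88.6 tcp [0.4905 0.0157 0.1385] yaw 100.25deg tilt 3.28deg w 0.0103 q6 -1.76 F [-0.6  0.2 -2.3]
 tool x axis (world) deg off: -1.82 -2.73  radial -1.78 tang -2.76 q [-0.014  0.018  1.578 -0.048  1.577 -1.762] v [-0.001  0.     0.002 -0.002  0.    -0.001]
 shift tool xyz mm [14.4  0.5  0.8]
 turn about tool x rad 0.0009
tray rect c [471.9  12.4] size [171.4  86.6] long axis deg 100.77 n 20575
rel along e,n 0.3 -19.0
```

>>> arm_command(steps=[1, 0.002, 0, 0, 0, 1, 0.002, 0.0005, 0, 0, 1, 0.002, 0, 0.0005, 0, 1, 0.002, 0, 0, 0, 1, 0.001, 0, 0, 0, 1, 0, 0, 0, 0])

```text
time: 89.18
tool_pos: [0.4912, 0.0156, 0.1293]
eef_rot: [0.692, -0.079, 0.716, 0.047]
ft_force: [-0.5, -0.5, -2.5]
gripper_width: 0.0107
```

>>> arm_command(steps=[1, 0.001, 0, 0, 0, 1, 0.001, 0, 0, 0, 1, 0.001, 0, 0, 0, 1, 0, 0, 0, 0, 1, 0, 0, 0, 0])

```text
time: 89.6
tool_pos: [0.4911, 0.0154, 0.126]
eef_rot: [0.692, -0.079, 0.716, 0.047]
ft_force: [0.6, -0.5, -2.6]
gripper_width: 0.0106
```

```bash
python3 -c "
from h import *
go([.4908,.0156,.123],np.radians(100.2),2*np.pi)
v=shot('wrist'); s=env.state(); z=s['tool_pos'][2]; c,a=tray(v,zr=z+.0627,near=s['tool_pos'][:2])"
```

```text
t 89.6 tcp [0.4911 0.0154 0.126 ] yaw 100.22deg tilt 3.24deg w 0.0106 q6 -1.76 F [ 0.6 -0.5 -2.6]
 tool x axis (world) deg off: -1.73 -2.73  radial -1.69 tang -2.76 q [-0.014  0.027  1.594 -0.048  1.55  -1.761] v [ 0.     0.003  0.002 -0.    -0.001 -0.002]
 shift tool xyz mm [ 3.   0.3 -0.2]
 turn about tool x rad 0.0004
tray rect c [472.5  12.1] size [171.4  86.7] long axis deg 100.65 n 20648
```

>>> arm_command(steps=[1, 0.0015, 0, 0, 0, 1, 0.001, 0, 0, 0, 1, 0, 0, 0, 0, 0.6, 0, 0, 0, 0, 0, 0, 0, 0, 0, -0.5, 0, 0, 0, 0, -0.5, 0, 0, 0, 0, -0.5, 0, 0, 0, 0])

```text
time: 90.32
tool_pos: [0.4925, 0.0152, 0.1259]
eef_rot: [0.694, -0.079, 0.714, 0.047]
ft_force: [-0.1, 0.7, -0.3]
gripper_width: 0.0634
```

>>> arm_command(steps=[-0.5, -0.005, 0, 0, 0, -0.5, -0.012, 0, 0, 0, -0.5, -0.02, 0, 0, 0, -0.5, -0.028, 0, 0, 0, -0.5, -0.03, 0, 0, 0, -0.5, -0.03, 0, 0, 0, -0.5, -0.02, 0, 0, 0, -0.5, -0.012, 0, 0, 0])

```text
time: 90.98
tool_pos: [0.4945, 0.0233, 0.2921]
eef_rot: [0.692, -0.078, 0.716, 0.047]
ft_force: [0.0, -0.8, 0.6]
gripper_width: 0.0641
```

>>> arm_command(steps=[-0.5, -0.006, 0, 0, 0, -0.5, -0.002, 0, 0, 0, -0.5, 0, 0, 0, 0])

```text
time: 91.23
tool_pos: [0.4957, 0.024, 0.3068]
eef_rot: [0.695, -0.079, 0.713, 0.047]
ft_force: [0.4, -1.3, -0.2]
gripper_width: 0.0641
```

```bash
python3 -c "
from h import *
go()
v=shot('wrist','w21'); c=(.4937,.0138); tray(v,zr=.186,near=c); post(v,c,.166); plane(v,c,.186)
s=shot('scene','s21'); u,w=map(int,proj(s,[.49,.01,.1])); cv2.imwrite('pics/f.png',np.hstack([cv2.resize(v['p'][:,:,::-1],(480,300)),cv2.resize(s['p'][w-50:w+50,u-50:u+50,::-1],(300,300),interpolation=2)]))"
```

```text
t 91.2 tcp [0.4957 0.024  0.3068] yaw 100.21deg tilt 2.97deg w 0.0641 q6 -1.76 F [ 0.4 -1.3 -0.2]
 tool x axis (world) deg off: -1.17 -2.73  radial -1.18 tang -2.72 q [ 0.003 -0.009  1.271 -0.05   1.9   -1.761] v [ 0.001 -0.002 -0.002  0.     0.002 -0.001]
tray rect c [493.8  16.9] size [170.8 127.7] long axis deg 100.21 n 3245
post n 156 mean [493.6  15.6] rect [493.5  15.5] [12.  11.8] ang 10.6 pix 314.0 177.0
rim plane slope deg [-0.06  0.09] z 0.1855 n 3656
```

View pics/f.png

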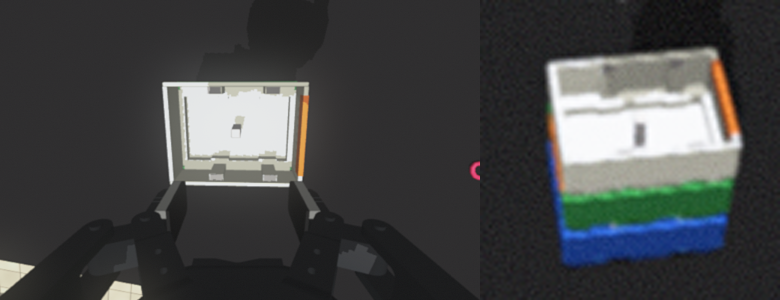

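The stack is level: the white rim is at 185.5 mm against 186 expected, with a slope under 0.1°. The white orange end faces +y, opposite to the green one, and the gripper is clear. Handing in.

```bash
python3 -c "
from bench import env
print(env.job_done())"
```

```text
the job is handed in; nothing more can be done
None
```

The stack is packed as asked and the job is handed in, at about 91 s of the 210 s allowed. No verdict came back.

**What was done:** Only four rings were present, medium and small in each colour. I threaded the blue ones medium then small on the blue post and set the green tray on with its orange end opposite. Then I threaded the green ones the same way and put the white tray on top, its orange end opposite to the green tray's.

**Last checks, from camera depth:**

| What | Measured height | Expected | Slope |
|---|---|---|---|
| Blue ring tops (medium / small) | 15.8 / 27.8 mm | 16 / 28 mm | – |
| Green tray rim | 125.4 mm | 126 mm | about 0.1° or less |
| White tray rim | 185.5 mm | 186 mm | about 0.1° or less |
| Green ring tops (medium / small, coarse top-camera view) | about 74.5 / 86.5 mm | 76 / 88 mm | – |

After the last release the wrist force was near zero and the gripper stood about 100 mm above the white rim.

**What disagreed or went wrong:**
- **Fingertip position:** the fingertips sat about 20–28 mm behind the reported tool point, so the first two grasps closed above the blue medium ring without moving it. I corrected for this in every later grasp.
- **Tilt drift:** the tool leaned 2–5° at times and I could not fully correct it. Both trays were released about 3° tilted or less and settled level.
- **Knocked ring:** the green medium ring had moved about 5 cm and was found again before grasping.
- **Not checked:** I made no closing measurement of the vice, bottle, scissors and mug, but I know of no contact with them.

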